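# Issue the tubes from the crank dispenser and lock it again

## Task

Get the remaining tubes out of the hand-cranked tube dispenser for the next run: slacken the black hex hand nut on top until the drum is free, then turn the crank slowly, top towards the outlet, so that the tubes drop into the outlet one at a time, taking each away before the next one drops, and lay every tube in a notch of its own on the carrier rack. When the drum is empty, tighten the hand nut fully again so that the drum is locked, and leave the bottles and cups standing round about where they are.

Things in the scene. Friction and masses are not known exactly. Their poses are not given: they have to be found in the camera images.
- dispenser: Hand-cranked tube dispenser fixed to the worktop: base plate 230 x 190 x 10 mm, two side plates, a horizontal drum (radius 56, length 128 mm) in a clear shell. Origin on the worktop under the drum's middle; -x points to the outlet (towards the robot), y along the drum axis (crank at the -y end, lock nut at +y), z up. Highest fixed part: lock bracket, top at 200 mm.
- drum (a joint): Drum angle, rad, 0 at the start; grows as its top moves towards the outlet, the only way to turn it (up to 6.6; friction 0.1 N m, stays put). Six pockets 1.047 rad apart. Pocket k (1 to 4) drops its tube 0.7 to 0.95 rad past (k-1) x 1.047, so at k x 1.047 just pocket k has emptied. Pockets may be empty. Above 1.5 rad/s (a quarter turn a second) is too fast.
- drum_axis (a point): Middle of the drum's axis, 120 mm above the worktop. Tubes in the drum lie parallel to it, about 40 mm from it; they are held in by vanes and shell until their pocket comes round to the open front. The crank turns about this axis.
- crank_grip (a point): Grip point of the crank handle (moves with it): freely spinning black cylinder 18 mm thick, 72 mm long, parallel to the drum axis, 45 mm from it; at drum angle 0 it leans 30 degrees back (to +x) from straight above. Lies 140 mm from the drum's middle towards the dispenser's -y; the crank arm ends 49 mm inwards. It can be pinched from straight above all the way round, fingers at its +x and -x sides.
- lock_nut (a joint): Lock nut angle, rad: 0 fully tight (starts at 0 to 0.2; its pin sits in a gap of the drum's index ring and locks it), 3.2 fully slack (stop). Grows anticlockwise seen from above; from about 2.0 the drum is free. Friction 0.08 N m, stays put. The pin enters only with the drum within 0.1 rad of a multiple of 1.047; elsewhere the nut jams half way.
- nut_grip (a point): On the vertical axis of the black captive hex hand nut on the lock bracket, at grip height: 26 mm above the bracket when tight, rising 4 mm per rad slackened. 40 mm across flats, 30 mm tall: top 12 mm above this point, underside 18 mm below (8 mm clear of the bracket when tight). Flats face this point's own x and -x, and 60 degrees to either side; it turns with the nut.
- outlet (a point): Where a tube's middle comes to rest in the outlet: 122 mm before the drum axis, 47 mm above the worktop, tube parallel to the axis. Two sloping rails and two stops bear its ends, clear cheeks 65 mm high stand beyond its ends; its middle 68 mm is open in front, behind and below (base plate top at 10 mm), to be taken from above. Room for one tube only.
- carrier: Loose carrier rack, 0.6 kg: white plate 130 x 256 x 5 mm, two folded steel strips (14 mm wide, at x = -36 and 36 mm, tops at 26 mm) with four V notches each. Origin at the centre of its underside, z up. Tubes lie along its x, middle over x = 0, in notches at y = -90, -30, 30, 90 mm; a seated tube's axis is 33 mm above the worktop. Fingers have room between the strips.
- tube1_mid (a point): Middle of tube 1: capped 50 ml tube, a cylinder 33 mm in diameter and 113 mm long, 25 to 50 g; this point is on its axis, and its z axis runs along the tube towards the cap. If present it starts in pocket 1 of the drum, cap towards the crank; if absent its value is None throughout.
- tube2_mid (a point): Middle of tube 2: capped 50 ml tube, a cylinder 33 mm in diameter and 113 mm long, 25 to 50 g; this point is on its axis, and its z axis runs along the tube towards the cap. If present it starts in pocket 2 of the drum, cap towards the crank; if absent its value is None throughout.
- tube3_mid (a point): Middle of tube 3: capped 50 ml tube, a cylinder 33 mm in diameter and 113 mm long, 25 to 50 g; this point is on its axis, and its z axis runs along the tube towards the cap. If present it starts in pocket 3 of the drum, cap towards the crank; if absent its value is None throughout.
- tube4_mid (a point): Middle of tube 4: capped 50 ml tube, a cylinder 33 mm in diameter and 113 mm long, 25 to 50 g; this point is on its axis, and its z axis runs along the tube towards the cap. If present it starts in pocket 4 of the drum, cap towards the crank; if absent its value is None throughout.
- cup_red: Bystander, to be left alone: specimen cup with a red lid, 62 mm wide, 69 mm tall; origin at the centre of its underside.
- cup_yellow: Bystander, to be left alone: specimen cup with a yellow lid, 62 mm wide, 69 mm tall; origin at the centre of its underside.
- stain_bottle: Bystander, to be left alone: violet dropper bottle, 37 mm wide, 113 mm tall; origin at the centre of its underside.
- oil_bottle: Bystander, to be left alone: amber dropper bottle, 37 mm wide, 113 mm tall; origin at the centre of its underside.

How it is judged:
On the way, in this order (a step that is already met when the one before it is completed fails the run):
1. the lock nut is slackened and the drum is free (value of joint lock_nut above 1.9 rad), for 0.2 s.
2. every tube lies in a notch of the carrier rack (x of tube1_mid in the frame of carrier between -0.03 and 0.03 m and y of tube1_mid in the frame of carrier between -0.105 and 0.105 m and z of tube1_mid in the frame of carrier between 0.02 and 0.039 m and angle between the z axis of each of tube1_mid, tube2_mid, tube3_mid, tube4_mid and the x axis of carrier, either way round below 0.15 rad and x of tube2_mid in the frame of carrier between -0.03 and 0.03 m and y of tube2_mid in the frame of carrier between -0.105 and 0.105 m and z of tube2_mid in the frame of carrier between 0.02 and 0.039 m and x of tube3_mid in the frame of carrier between -0.03 and 0.03 m and y of tube3_mid in the frame of carrier between -0.105 and 0.105 m and z of tube3_mid in the frame of carrier between 0.02 and 0.039 m and x of tube4_mid in the frame of carrier between -0.03 and 0.03 m and y of tube4_mid in the frame of carrier between -0.105 and 0.105 m and z of tube4_mid in the frame of carrier between 0.02 and 0.039 m), for 0.2 s.
At the end, for the whole second after the job is handed in: every tube present lies in a notch of the carrier rack (its middle within 30 mm of the rack's centre line and seated down in the V, its axis within 0.15 rad of the rack's x axis), at rest; the rack is flat on the worktop; the lock nut is back within 0.3 rad of fully tight, the drum locked and still (all of step 2 and linear speed of each of tube1, tube2, tube3, tube4 below 0.02 m/s and value of joint lock_nut below 0.3 rad and velocity of joint drum between -0.05 and 0.05 rad/s and angle between carrier's own z axis and vertical below 0.05 rad and height (world z) of carrier between -0.01 and 0.01 m); the robot touches nothing.
It fails at once if two tubes in the outlet at once: one lies on the rails, held up behind another ((x of tube1_mid in the frame of dispenser between -0.106 and -0.06 m and y of tube1_mid in the frame of dispenser between -0.03 and 0.03 m and z of tube1_mid in the frame of dispenser below 0.085 m and linear speed of tube1 below 0.015 m/s) or (x of tube2_mid in the frame of dispenser between -0.106 and -0.06 m and y of tube2_mid in the frame of dispenser between -0.03 and 0.03 m and z of tube2_mid in the frame of dispenser below 0.085 m and linear speed of tube2 below 0.015 m/s) or (x of tube3_mid in the frame of dispenser between -0.106 and -0.06 m and y of tube3_mid in the frame of dispenser between -0.03 and 0.03 m and z of tube3_mid in the frame of dispenser below 0.085 m and linear speed of tube3 below 0.015 m/s) or (x of tube4_mid in the frame of dispenser between -0.106 and -0.06 m and y of tube4_mid in the frame of dispenser between -0.03 and 0.03 m and z of tube4_mid in the frame of dispenser below 0.085 m and linear speed of tube4 below 0.015 m/s)).
It fails at once if the drum is spun (faster than 3 rad/s) (velocity of joint drum above 3 rad/s or velocity of joint drum below -3 rad/s).
It fails at once if a cup or bottle standing by is moved more than 40 mm (distance of any of cup_red, cup_yellow, stain_bottle, oil_bottle from where it was at the start of the episode above 0.04 m).
Of tube1, tube2, tube3, tube4 only 2 to 4 are there at a start; the rules pass over those that are not, and their reading is None.
At some moment in a run one of carrier may be knocked a few centimetres aside while the robot is not near it.
Once in a run the grip may slacken for a moment while it holds something.
It also fails if it takes over 210 s, if anything falls off the work surface, if the arm or the gripper's body presses on something with over 40 N, if the wrist force passes 120 N, or if a joint passes its speed limit or range.

## Robot

A 7-joint arm with a two-finger parallel gripper is mounted at the origin on a cart in front of the work surface, level with it; the furniture and walls round the work are solid. World frame = base frame: x ahead of the robot, y to its left, z up, the work surface at z = 0. Lengths are in m, angles in rad, forces in N, time in s.
With the tool pointing down it reaches from about 0.4 to 0.9 m from the base axis. Payload 5.5 kg.
Tool frame: the origin (TCP) lies on the centre line of the jaws, within the pads' length; the fingertips stand 22 mm ahead of it and the grasp point (between the pads) lies 3 mm ahead of it; z points along the fingers, y is the direction in which the jaws open and shut (so a half turn about z gives the same grasp; the last joint's range is limited). The gripper opens to 92 mm and grips with 3 to 60 N. Pads are 19 mm wide; open, the fingers measure 130 mm over their backs; the gripper's body (75 mm by 190 mm) begins 47 mm behind the grasp point.
Start: joints at [1.461, 0.501, -0.427, 1.55, 0.221, 1.138, -0.21], TCP at [0.237, -0.605, 0.249] pointing down, gripper open.
Joint ranges: [-2.88, 2.88], [-0.31, 2.03], [-1.54, 1.56], [0.2, 2.42], [-1.41, 4.55], [0.19, 2.02], [-2.57, 2.57]. Speed limits (rad/s): [2.57, 2.57, 3.14, 3.14, 3.14, 3.14, 3.14].

## Interface

Orientations are given as a 3x3 rotation matrix whose columns are the frame's x, y, z axes.
In Python, from station import * gives the robot as it stands.
- The arm moves only by the tool servo_tool, never from a script. Its argument "commands" is a list that holds one entry, the list of rows, each a list of 7 numbers: the turn, a rotation vector about the tool's x, y, z in rad, then the shift along the tool's x, y, z in m, then the finger opening in m, from 0 to 0.0918. In form: [[[ax, ay, az, tx, ty, tz, claw], ...]]. A call has 1 to 5 rows; each row shifts and turns the pose as measured when the row begins, along the tool's axes as they then stand; what a row does not reach is not made up. A row lasts 1/12 s, in which the tool goes at most 41.7 mm and 7.16 degrees, less where a joint would pass 70% of its speed; a pose out of reach is approached as far as the arm can. A call with a gripper value outside its range is refused whole. The fingers move at their own pace and stop on an object; the grip force is fixed at half the most. Time passes only in rows, so rows that do not move let the fingers close. It gives the time, the measured TCP pose, the force and the opening at its end, in the units of the state.
- read_state(): the state, without advancing time (a new reading comes with each control period).
- get_image(name): name is "scene" or "top"; returns the picture (384x512x3 uint8, red, green, blue); there is no depth.
- camera_params(name): a dict with "intrinsics" (3x3 intrinsics, pixels), "extrinsics" (4x4, takes a point from world to camera coordinates). Camera axes: x right, y down, z forward; pixel columns grow to the right and rows downward; lengths in m; the calibration is good to about 2 mm. A picture is of the moment at which its call begins. camera_params takes no time and is no camera call.
- job_done(): hands the job in, once; it reports no verdict.
The state is a dict: "clock": time; "qpos": joint angles; "qd": joint speeds; "tau": joint torques, N m; "tool_pos": TCP position; "tool_rot": TCP orientation; "force": force on the tool from outside, world axes, zero at the start; "moment": the same for the moment, N m; "width": finger opening in m.
Only numpy, scipy, OpenCV 4.12 (cv2) and the standard library are available. Lean on these libraries where they do the work, as an engineer would, in place of code of your own. Each camera call takes 0.05 s, during which the arm holds its last target. There are 200 camera calls.

## Working session

There is one attempt and no reset: what is moved stays moved. The work goes in short steps, Python scripts to look and compute and a tool call to move; the robot and the scene stay as the last step left them, time stands still between calls to the robot, and variables do not carry over. Pictures are saved under pics/ and viewed, about 12 in all and at most 16, crops included, and the job is handed in when it is done.

Besides the shell and the picture viewer there is one more tool, called after "Emit:" by a JSON object that holds its "method" and its "body", one argument or row to a line. servo_tool: Moves the arm, as the interface text tells. Its arguments: {"type":"object","properties":{"commands":{"type":"array","items":{"type":"array","items":{"type":"array","items":{"type":"number"}}}}},"required":["commands"]}

```bash
ls; mkdir -p pics; python3 - <<'E'
from station import *
import cv2,numpy as np
s=read_state();print(s)
for n in("scene","top"):
    p=camera_params(n);print(n,np.round(p["intrinsics"],1).tolist(),np.round(p["extrinsics"],4).tolist())
    cv2.imwrite(f"pics/{n}0.png",get_image(n)[:,:,::-1])
a=cv2.imread("pics/scene0.png");b=cv2.imread("pics/top0.png")
E
```

```text
pics
{'clock': 0.0, 'qpos': array([ 1.46120335,  0.50185885, -0.42675368,  1.55145422,  0.22080576,
        1.13829648, -0.2102733 ]), 'qd': array([ 2.71039663e-04,  1.97442227e-03, -4.79334240e-04, -2.16662990e-03,
       -9.22610379e-05,  1.79263195e-03, -1.89164174e-03]), 'tau': array([-1.22654010e-04, -5.66593409e+01, -5.81653118e+00, -2.79108560e+01,
       -6.86329161e-02,  3.08911898e-02,  1.73016970e-04]), 'tool_pos': array([ 0.23643561, -0.60476288,  0.24766635]), 'tool_rot': array([[ 9.31294837e-01,  3.64265667e-01, -6.71160681e-04],
       [ 3.64266283e-01, -9.31293012e-01,  1.84426950e-03],
       [ 4.67568093e-05, -1.96203987e-03, -9.99998074e-01]]), 'force': array([-1.02518708,  0.49005469, -0.39124054]), 'moment': array([-0.02881337,  0.00251808, -0.04400381]), 'width': 0.0918412108399972}
scene [[413.8, 0.0, 255.7], [0.0, 413.8, 192.6], [0.0, 0.0, 1.0]] [[-0.756, -0.6545, -0.0001, 0.3229], [-0.4081, 0.4715, -0.7817, 0.3322], [0.5117, -0.591, -0.6236, 1.3926], [0.0, 0.0, 0.0, 1.0]]
top [[423.7, 0.0, 252.6], [0.0, 423.7, 196.6], [0.0, 0.0, 1.0]] [[-0.0215, -0.9997, 0.0152, -0.0372], [-0.9929, 0.0195, -0.1176, 0.51], [0.1172, -0.0176, -0.9929, 1.7311], [0.0, 0.0, 0.0, 1.0]]
```

View pics/scene0.png

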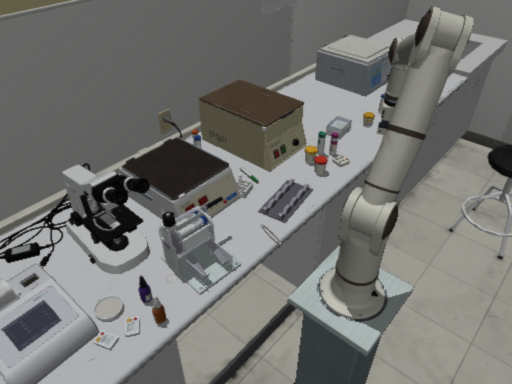

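View pics/top0.png

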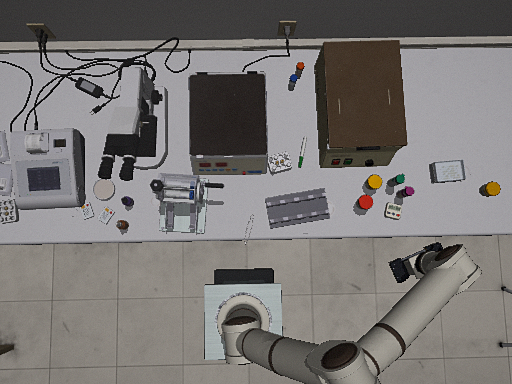

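Both views show the dispenser at about (185,205) in top, with the nut left at (157,186) and the crank right at (213,185). The rack is around (297,208), and the heater boxes stand behind the dispenser. I'll zoom in next.

```bash
cat > h.py <<'E'
from station import *
import cv2,numpy as np
def pr(n,p):
    c=camera_params(n);q=c["extrinsics"]@np.r_[p,1];u=c["intrinsics"]@q[:3];return u[:2]/u[2]
def ray(n,uv,z):
    c=camera_params(n);E=c["extrinsics"];R=E[:3,:3];o=-R.T@E[:3,3]
    d=R.T@np.linalg.inv(c["intrinsics"])@np.r_[uv,1];return o+d*(z-o[2])/d[2]
def crop(n,x0,y0,x1,y1,k,out):
    im=get_image(n)[:,:,::-1][y0:y1,x0:x1]
    cv2.imwrite("pics/"+out,cv2.resize(im,None,fx=k,fy=k,interpolation=cv2.INTER_CUBIC))
E
python3 - <<'E'
from h import *
crop("top",140,160,340,245,4,"t1.png"); crop("scene",140,160,330,300,4,"s1.png")
E
```

```text
(no output)
```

View pics/t1.png

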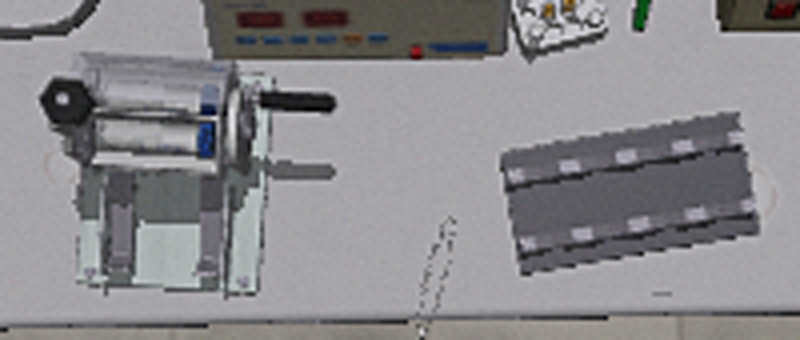

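View pics/s1.png

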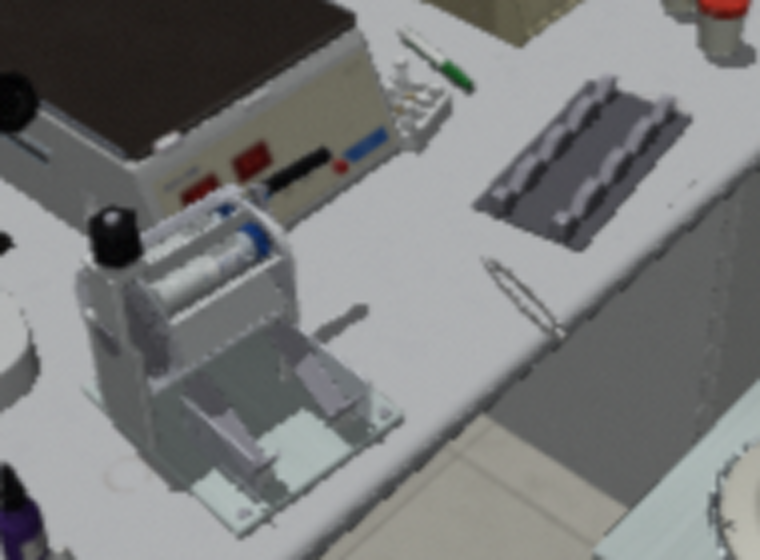

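The crops show the nut top at crop (65,100) in top and the crank handle from (262,100) to (335,103). The base plate's front corners are at (78,285) and (260,293). The rack is a grey quadrilateral with corners at (502,155), (738,112), (760,232) and (522,273). At least two tubes are visible in the drum, with blue caps towards the crank.

```bash
python3 - <<'E'
from h import *
f=lambda x,y,z:np.round(ray("top",(140+x/4-.375,160+y/4-.375),z),4)
g=lambda x,y,z:np.round(ray("scene",(140+x/4-.375,160+y/4-.375),z),4)
print("nut",f(65,100,.238),"scene",g(115,220,.238))
print("handle",f(262,100,.159),f(335,103,.159),"scene",g(265,188,.159),g(328,156,.159))
print("base",f(78,286,.01),f(260,293,.01),f(268,72,.01),"scene",g(402,418,.01),g(240,534,.01))
C=[f(502,155,.005),f(738,112,.005),f(760,232,.005),f(522,273,.005)]
print("car",C,np.mean(C,0)); 
D=[g(474,207,.005),g(583,250,.005),g(692,120,.005)];print(D,(D[0]+D[2])/2)
im=get_image("top");import cv2
hsv=cv2.cvtColor(im,cv2.COLOR_RGB2HSV)
E
```

```text
nut [0.5357 0.3094 0.238 ] scene [0.5363 0.3054 0.238 ]
handle [0.544  0.1368 0.159 ] [0.5398 0.0665 0.159 ] scene [0.545  0.1381 0.159 ] [0.5341 0.0686 0.159 ]
base [0.3749 0.3431 0.01  ] [0.3637 0.1547 0.01  ] [0.596  0.1443 0.01  ] scene [0.3592 0.1632 0.01  ] [0.375  0.3448 0.01  ]
car [array([ 0.5035, -0.1007,  0.005 ]), array([ 0.5445, -0.352 ,  0.005 ]), array([ 0.4168, -0.3699,  0.005 ]), array([ 0.379 , -0.1185,  0.005 ])] [ 0.46095  -0.235275  0.005   ]
[array([ 0.5   , -0.0994,  0.005 ]), array([ 0.3753, -0.1212,  0.005 ]), array([ 0.4134, -0.366 ,  0.005 ])] [ 0.4567 -0.2327  0.005 ]
```

Emit:
{"method": "servo_tool", "body": {
  "commands": [
    [[0,0,0,0.0262,-0.0187,-0.0088,0.09],[0,0,0,0.0262,-0.0187,-0.0088,0.09],[0,0,0,0.0262,-0.0187,-0.0088,0.09],[0,0,0,0.0262,-0.0187,-0.0088,0.09],[0,0,0,0.0262,-0.0187,-0.0088,0.09]]
  ]
}}

```text
clock: 0.67
tool_pos: [0.3184, -0.4725, 0.2884]
tool_rot: [[0.938, 0.348, -0.007], [0.348, -0.938, 0.004], [-0.005, -0.006, -1.0]]
force: [1.4, -1.0, 0.3]
width: 0.0901
```

Emit:
{"method": "servo_tool", "body": {
  "commands": [
    [[0,0,0,0.0262,-0.0187,-0.0088,0.09],[0,0,0,0.0262,-0.0187,-0.0088,0.09],[0,0,0,0.0262,-0.0187,-0.0088,0.09],[0,0,0,0.0262,-0.0187,-0.0088,0.09],[0,0,0,0.0262,-0.0187,-0.0088,0.09]]
  ]
}}

```text
clock: 1.08
tool_pos: [0.4117, -0.3321, 0.3344]
tool_rot: [[0.938, 0.347, -0.007], [0.347, -0.938, 0.003], [-0.006, -0.006, -1.0]]
force: [0.4, -0.2, -0.3]
width: 0.0903
```

Emit:
{"method": "servo_tool", "body": {
  "commands": [
    [[0,0,0,0.0262,-0.0187,-0.0088,0.09],[0,0,0,0.0262,-0.0187,-0.0088,0.09],[0,0,0,0.0262,-0.0187,-0.0088,0.09],[0,0,0,0.0262,-0.0187,-0.0088,0.09],[0,0,0,0.0262,-0.0187,-0.0088,0.09]]
  ]
}}

```text
clock: 1.5
tool_pos: [0.5052, -0.1915, 0.3811]
tool_rot: [[0.938, 0.346, -0.007], [0.346, -0.938, 0.0], [-0.006, -0.003, -1.0]]
force: [1.0, -0.7, 1.1]
width: 0.0902
```

```bash
cat >> h.py <<'E'
from scipy.spatial.transform import Rotation as Ro
def pose(yaw,tilt=0,td=0):
    """tool down with tool y at angle yaw (rad); tilt = approach axis leaned: tool z tips towards direction td"""
    y=np.r_[np.cos(yaw),np.sin(yaw),0];z=np.r_[0,0,-1.];x=np.cross(y,z);R=np.c_[x,y,z]
    if tilt: R=Ro.from_rotvec(tilt*np.cross([0,0,-1],[np.cos(td),np.sin(td),0])).as_matrix()@R
    return R
def d(p=None,R=None):
    s=read_state();T=s["tool_rot"]
    print("t %.1f tcp"%s["clock"],np.round(s["tool_pos"],4),"yaw_y %.3f"%np.arctan2(T[1,1],T[0,1]),"z",np.round(T[:,2],3),"F",np.round(s["force"],1),"w %.4f"%s["width"],"q",np.round(s["qpos"],2))
    if R is not None: print("rotvec tool",np.round(Ro.from_matrix(T.T@R).as_rotvec(),3)); 
    if p is not None:
        e=np.array(p)-s["tool_pos"];print("shift tool now",np.round(T.T@e,4), "after turn",np.round(R.T@e,4) if R is not None else "","dist %.4f"%np.linalg.norm(e))
E
python3 -c "
from h import *
d([.536,.3075,.36],pose(-.058))"
```

```text
t 1.5 tcp [ 0.5052 -0.1915  0.3811] yaw_y -1.217 z [-0.007  0.    -1.   ] F [ 1.  -0.7  1.1] w 0.0902 q [ 0.9   0.23 -0.7   1.64  0.15  1.33 -1.04]
rotvec tool [-0.006  0.004 -1.159]
shift tool now [ 0.2018 -0.4574  0.0211] after turn [0.4999 0.0019 0.0211] dist 0.5004
```

Emit:
{"method": "servo_tool", "body": {
  "commands": [
    [[0,0,-0.12,0,0,0,0.09],[0,0,-0.12,0,0,0,0.09],[0,0,-0.12,0,0,0,0.09],[0,0,-0.12,0,0,0,0.09],[0,0,-0.12,0,0,0,0.09]]
  ]
}}

```text
clock: 1.92
tool_pos: [0.5117, -0.1778, 0.385]
tool_rot: [[0.556, 0.831, 0.001], [0.831, -0.556, 0.002], [0.002, -0.0, -1.0]]
force: [0.3, -0.2, -0.1]
width: 0.0897
```

Emit:
{"method": "servo_tool", "body": {
  "commands": [
    [[0,0,-0.12,0,0,0,0.09],[0,0,-0.12,0,0,0,0.09],[0,0,-0.12,0,0,0,0.09],[0,0,-0.12,0,0,0,0.09],[0,0,-0.12,0,0,0,0.09]]
  ]
}}

```text
clock: 2.33
tool_pos: [0.5114, -0.1768, 0.385]
tool_rot: [[-0.034, 0.999, 0.0], [0.999, 0.034, 0.001], [0.001, 0.0, -1.0]]
force: [-0.0, -0.4, 0.3]
width: 0.0899
```

Emit:
{"method": "servo_tool", "body": {
  "commands": [
    [[0,0,0,0.033,0.0034,0,0.09],[0,0,0,0.033,0.0034,0,0.09],[0,0,0,0.033,0.0034,0,0.09],[0,0,0,0.033,0.0034,0,0.09],[0,0,0,0.033,0.0034,0,0.09]]
  ]
}}

```text
clock: 2.75
tool_pos: [0.5218, -0.0178, 0.3832]
tool_rot: [[-0.023, 1.0, -0.002], [1.0, 0.023, -0.002], [-0.002, -0.002, -1.0]]
force: [0.0, 0.5, 0.8]
width: 0.0903
```

Emit:
{"method": "servo_tool", "body": {
  "commands": [
    [[0,0,0,0.033,0.0034,0,0.09],[0,0,0,0.033,0.0034,0,0.09],[0,0,0,0.033,0.0034,0,0.09],[0,0,0,0.033,0.0034,0,0.09],[0,0,0,0.033,0.0034,0,0.09]]
  ]
}}

```text
clock: 3.17
tool_pos: [0.5343, 0.1542, 0.3832]
tool_rot: [[-0.019, 1.0, -0.0], [1.0, 0.019, -0.005], [-0.005, -0.0, -1.0]]
force: [1.0, -0.6, -0.7]
width: 0.0905
```

```bash
python3 -c "
from h import *
d([.536,.3075,.36],pose(.042))"
```

```text
t 3.2 tcp [0.5343 0.1542 0.3832] yaw_y 0.019 z [-0.    -0.005 -1.   ] F [ 1.  -0.6 -0.7] w 0.0905 q [ 0.46  0.34 -1.01  1.6   0.29  1.37 -0.56]
rotvec tool [-0.     0.005 -0.023]
shift tool now [0.1534 0.0046 0.0224] after turn [0.1531 0.0081 0.0232] dist 0.1551
```

Emit:
{"method": "servo_tool", "body": {
  "commands": [
    [[0,0,0,0.0306,0.001,0.005,0.09],[0,0,0,0.0306,0.001,0.005,0.09],[0,0,0,0.0306,0.001,0.005,0.09],[0,0,0,0.0306,0.001,0.005,0.09],[0,0,0,0.0306,0.001,0.005,0.09]]
  ]
}}

```text
clock: 3.58
tool_pos: [0.5367, 0.3151, 0.3573]
tool_rot: [[-0.017, 1.0, 0.003], [1.0, 0.017, -0.005], [-0.005, 0.003, -1.0]]
force: [-0.1, -0.4, 0.4]
width: 0.0898
```

Emit:
{"method": "servo_tool", "body": {
  "commands": [
    [[0,0,0,0,0,0,0.09]]
  ]
}}

```text
clock: 3.67
tool_pos: [0.5333, 0.3222, 0.3562]
tool_rot: [[-0.026, 1.0, -0.0], [1.0, 0.026, -0.001], [-0.001, -0.0, -1.0]]
force: [-1.3, -0.2, 0.5]
width: 0.0898
```

```bash
python3 -c "
from h import *
d([.536,.3075,.23],pose(.042))
crop('scene',130,150,290,270,4,'n1.png')"
```

```text
t 3.7 tcp [0.5333 0.3222 0.3562] yaw_y 0.026 z [-0.    -0.001 -1.   ] F [-1.3 -0.2  0.5] w 0.0898 q [ 0.08  0.5  -0.97  1.48  0.42  1.39 -0.88]
rotvec tool [-0.     0.001 -0.016]
shift tool now [-0.0146  0.0024  0.1262] after turn [-0.0148  0.0021  0.1262] dist 0.1271
```

View pics/n1.png

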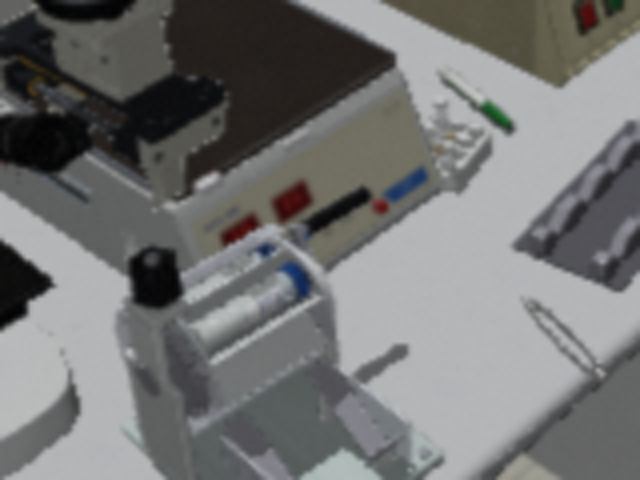

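Emit:
{"method": "servo_tool", "body": {
  "commands": [
    [[0,0,-0.01,-0.0036,0.0006,0.025,0.09],[0,0,0,-0.0036,0.0006,0.025,0.09],[0,0,0,-0.0036,0.0006,0.025,0.09],[0,0,0,-0.0036,0.0006,0.02,0.09],[0,0,0,0,0,0.01,0.09]]
  ]
}}

```text
clock: 4.13
tool_pos: [0.5403, 0.3028, 0.2517]
tool_rot: [[-0.034, 0.999, 0.008], [0.999, 0.034, -0.003], [-0.003, 0.008, -1.0]]
force: [0.6, -0.3, -0.7]
width: 0.0902
```

Emit:
{"method": "servo_tool", "body": {
  "commands": [
    [[0,0,0,0,0,0,0.09],[0,0,0,0,0,0,0.09]]
  ]
}}

```text
clock: 4.3
tool_pos: [0.5403, 0.2993, 0.2495]
tool_rot: [[-0.03, 1.0, 0.004], [1.0, 0.03, -0.006], [-0.006, 0.004, -1.0]]
force: [-0.6, -0.1, 0.5]
width: 0.0902
```

```bash
python3 -c "
from h import *
d([.536,.3075,.23],pose(.042))
for p in [(205,25),(340,160),(505,55),(215,60),(450,147)]: pass
f=lambda x,y,z:np.round(ray('top',(140+x/4-.375,160+y/4-.375),z),4)
g=lambda x,y,z:np.round(ray('scene',(130+x/4-.375,150+y/4-.375),z),4)
print(f(215,60,0),f(505,55,0))
for h in(.1,.12,.14,.16): print(h,g(175,205,h),g(395,68,h))"
```

```text
t 4.3 tcp [0.5403 0.2993 0.2495] yaw_y 0.030 z [ 0.004 -0.006 -1.   ] F [-0.6 -0.1  0.5] w 0.0902 q [ 0.1   0.57 -0.93  1.63  0.49  1.19 -0.91]
rotvec tool [ 0.004  0.006 -0.012]
shift tool now [ 0.0085 -0.0041  0.0195] after turn [ 0.0084 -0.0039  0.0195] dist 0.0216
[0.6116 0.2013 0.    ] [ 0.6112 -0.1068  0.    ]
0.1 [0.7189 0.1518 0.1   ] [ 0.718  -0.1554  0.1   ]
0.12 [0.6985 0.166  0.12  ] [ 0.6975 -0.1353  0.12  ]
0.14 [0.678  0.1801 0.14  ] [ 0.6771 -0.1152  0.14  ]
0.16 [0.6575 0.1942 0.16  ] [ 0.6567 -0.0951  0.16  ]
```

Emit:
{"method": "servo_tool", "body": {
  "commands": [
    [[0,0,-0.01,0.004,-0.002,0.01,0.09],[0,0,0,0.004,-0.002,0.008,0.09],[0,0,0,0,0,0.002,0.09],[0,0,0,0,0,0,0.09],[0,0,0,0,0,0,0.09]]
  ]
}}

```text
clock: 4.72
tool_pos: [0.5377, 0.3091, 0.2319]
tool_rot: [[-0.04, 0.999, 0.01], [0.999, 0.04, -0.003], [-0.003, 0.01, -1.0]]
force: [0.3, 1.3, 0.2]
width: 0.0899
```

```bash
python3 -c "
from h import *
d([.536,.3075,.23],pose(.042))"
```

```text
t 4.7 tcp [0.5377 0.3091 0.2319] yaw_y 0.041 z [ 0.01  -0.003 -1.   ] F [0.3 1.3 0.2] w 0.0899 q [ 0.08  0.59 -0.92  1.64  0.51  1.16 -0.93]
rotvec tool [ 0.01   0.003 -0.002]
shift tool now [-0.0016 -0.0018  0.0019] after turn [-0.0016 -0.0018  0.0019] dist 0.0030
```

Close and try a small turn to see which way joint 7 goes.

Emit:
{"method": "servo_tool", "body": {
  "commands": [
    [[0,0,0,-0.0015,0,0.002,0.03],[0,0,0,0,0,0,0.03],[0,0,0,0,0,0,0.03],[0,0,0,0,0,0,0.03],[0,0,0,0,0,0,0.03]]
  ]
}}

```text
clock: 5.13
tool_pos: [0.5382, 0.3085, 0.2312]
tool_rot: [[-0.041, 0.999, 0.012], [0.999, 0.041, -0.002], [-0.002, 0.012, -1.0]]
force: [-0.4, 0.4, 0.1]
width: 0.0611
```

Emit:
{"method": "servo_tool", "body": {
  "commands": [
    [[0,0,0,0,0,0,0.03],[0,0,0,0,0,0,0.03],[0,0,0,0,0,0,0.03],[0,0,0,0,0,0,0.03],[0,0,0,0,0,0,0.03]]
  ]
}}

```text
clock: 5.55
tool_pos: [0.5335, 0.3084, 0.2312]
tool_rot: [[-0.042, 0.999, 0.004], [0.999, 0.042, -0.005], [-0.005, 0.004, -1.0]]
force: [1.0, 0.7, -0.6]
width: 0.0414
```

```bash
python3 -c "
from h import *
d()"
```

```text
t 5.5 tcp [0.5335 0.3084 0.2312] yaw_y 0.042 z [ 0.004 -0.005 -1.   ] F [ 1.   0.7 -0.6] w 0.0414 q [ 0.08  0.59 -0.92  1.65  0.51  1.16 -0.93]
```

Emit:
{"method": "servo_tool", "body": {
  "commands": [
    [[0,0,-0.08,0,0,-0.0003,0.03],[0,0,-0.08,0,0,-0.0003,0.03],[0,0,-0.08,0,0,-0.0003,0.03],[0,0,-0.08,0,0,-0.0003,0.03],[0,0,-0.08,0,0,-0.0003,0.03]]
  ]
}}

```text
clock: 5.97
tool_pos: [0.5339, 0.3085, 0.2328]
tool_rot: [[-0.441, 0.898, 0.005], [0.898, 0.441, -0.004], [-0.006, 0.002, -1.0]]
force: [-0.4, 0.4, 0.5]
width: 0.0414
```

```bash
python3 -c "
from h import *
d()"
```

```text
t 6.0 tcp [0.5339 0.3085 0.2328] yaw_y 0.456 z [ 0.005 -0.004 -1.   ] F [-0.4  0.4  0.5] w 0.0414 q [ 0.13  0.63 -1.01  1.64  0.57  1.19 -0.56]
```

Emit:
{"method": "servo_tool", "body": {
  "commands": [
    [[0,0,-0.08,0,0,-0.0003,0.03],[0,0,-0.08,0,0,-0.0003,0.03],[0,0,-0.08,0,0,-0.0003,0.03],[0,0,-0.08,0,0,-0.0003,0.03],[0,0,-0.08,0,0,-0.0003,0.03]]
  ]
}}

```text
clock: 6.38
tool_pos: [0.5342, 0.3087, 0.2345]
tool_rot: [[-0.767, 0.641, 0.004], [0.641, 0.767, -0.003], [-0.005, 0.001, -1.0]]
force: [-0.3, -0.1, 0.0]
width: 0.0411
```

Emit:
{"method": "servo_tool", "body": {
  "commands": [
    [[0,0,-0.08,0,0,-0.0003,0.03],[0,0,-0.08,0,0,-0.0003,0.03],[0,0,-0.08,0,0,-0.0003,0.03],[0,0,-0.08,0,0,-0.0003,0.03],[0,0,-0.08,0,0,-0.0003,0.03]]
  ]
}}

```text
clock: 6.8
tool_pos: [0.5344, 0.309, 0.2361]
tool_rot: [[-0.962, 0.274, 0.003], [0.274, 0.962, -0.001], [-0.003, 0.0, -1.0]]
force: [-1.9, 0.3, 1.2]
width: 0.0412
```

Emit:
{"method": "servo_tool", "body": {
  "commands": [
    [[0,0,-0.08,0,0,-0.0003,0.03],[0,0,-0.08,0,0,-0.0003,0.03],[0,0,-0.08,0,0,-0.0003,0.03],[0,0,-0.08,0,0,-0.0003,0.03],[0,0,-0.08,0,0,-0.0003,0.03]]
  ]
}}

```text
clock: 7.22
tool_pos: [0.5345, 0.3093, 0.2378]
tool_rot: [[-0.99, -0.14, 0.002], [-0.14, 0.99, 0.001], [-0.002, 0.001, -1.0]]
force: [-1.5, 0.3, 1.4]
width: 0.0414
```

```bash
python3 -c "
from h import *
d([.5335,.3085,.24],pose(2.5))"
```

```text
t 7.2 tcp [0.5345 0.3093 0.2378] yaw_y 1.712 z [ 0.002  0.001 -1.   ] F [-1.5  0.3  1.4] w 0.0414 q [ 0.25  0.78 -1.28  1.63  0.77  1.32  0.56]
rotvec tool [ 0.     0.002 -0.788]
shift tool now [ 0.0011 -0.0007 -0.0022] after turn [ 0.0012  0.0003 -0.0022] dist 0.0025
```

Emit:
{"method": "servo_tool", "body": {
  "commands": [
    [[0,0,-0.08,0,0,-0.0003,0.03],[0,0,-0.08,0,0,-0.0003,0.03],[0,0,-0.08,0,0,-0.0003,0.03],[0,0,-0.08,0,0,-0.0003,0.03],[0,0,-0.08,0,0,-0.0003,0.03]]
  ]
}}

```text
clock: 7.63
tool_pos: [0.5344, 0.3097, 0.2395]
tool_rot: [[-0.848, -0.531, -0.0], [-0.531, 0.848, 0.003], [-0.001, 0.003, -1.0]]
force: [-1.1, -0.0, 0.9]
width: 0.0414
```

Emit:
{"method": "servo_tool", "body": {
  "commands": [
    [[0,0,-0.08,0,0,-0.0003,0.03],[0,0,-0.08,0,0,-0.0003,0.03],[0,0,-0.08,0,0,-0.0003,0.03],[0,0,-0.08,0,0,-0.0003,0.03],[0,0,-0.08,0,0,-0.0003,0.03]]
  ]
}}

```text
clock: 8.05
tool_pos: [0.5342, 0.3099, 0.2412]
tool_rot: [[-0.559, -0.829, -0.003], [-0.829, 0.559, 0.005], [-0.002, 0.005, -1.0]]
force: [-2.2, -0.2, 1.3]
width: 0.0411
```

Emit:
{"method": "servo_tool", "body": {
  "commands": [
    [[0,0,0,0,0,0,0.03],[0,0,0,0,0,0,0.03],[0,0,0,0,0,0,0.03]]
  ]
}}

```text
clock: 8.3
tool_pos: [0.5342, 0.31, 0.241]
tool_rot: [[-0.561, -0.828, -0.004], [-0.828, 0.561, 0.006], [-0.002, 0.007, -1.0]]
force: [-2.0, -0.8, 2.0]
width: 0.0417
```

```bash
python3 -c "
from h import *
d()"
```

```text
t 8.3 tcp [0.5342 0.31   0.241 ] yaw_y 2.546 z [-0.004  0.006 -1.   ] F [-2.  -0.8  2. ] w 0.0417 q [ 0.29  0.9  -1.43  1.63  0.89  1.42  1.31]
```

Emit:
{"method": "servo_tool", "body": {
  "commands": [
    [[0,0,0,0,0,0,0.085],[0,0,0,0,0,0,0.085],[0,0,0,0,0,0,0.085],[0,0,0,0,0,-0.01,0.085],[0,0,0,0,0,-0.025,0.085]]
  ]
}}

```text
clock: 8.72
tool_pos: [0.5341, 0.3071, 0.2719]
tool_rot: [[-0.565, -0.825, -0.009], [-0.825, 0.566, 0.0], [0.005, 0.008, -1.0]]
force: [1.2, -0.8, -0.5]
width: 0.0705
```

Emit:
{"method": "servo_tool", "body": {
  "commands": [
    [[0,0,0,0,0,-0.025,0.085],[0,0,0,0,0,-0.025,0.085],[0,0,0,0,0,-0.02,0.085],[0,0,0,0,0,0,0.085]]
  ]
}}

```text
clock: 9.05
tool_pos: [0.5347, 0.3086, 0.3512]
tool_rot: [[-0.566, -0.824, -0.006], [-0.825, 0.566, 0.004], [-0.0, 0.007, -1.0]]
force: [0.1, 1.8, -0.6]
width: 0.0848
```

Emit:
{"method": "servo_tool", "body": {
  "commands": [
    [[0,0,0.12,0,0,0,0.06],[0,0,0.12,0,0,0,0.06],[0,0,0.12,0,0,0,0.06],[0,0,0.12,0,0,0,0.06],[0,0,0.12,0,0,0,0.06]]
  ]
}}

```text
clock: 9.47
tool_pos: [0.5347, 0.3098, 0.355]
tool_rot: [[-0.94, -0.341, -0.002], [-0.341, 0.94, 0.008], [-0.001, 0.008, -1.0]]
force: [0.1, -0.7, -0.4]
width: 0.0609
```

Emit:
{"method": "servo_tool", "body": {
  "commands": [
    [[0,0,0.12,0,0,0,0.06],[0,0,0.12,0,0,0,0.06],[0,0,0.12,0,0,0,0.06],[0,0,0.12,0,0,0,0.06],[0,0,0.12,0,0,0,0.06]]
  ]
}}

```text
clock: 9.88
tool_pos: [0.5339, 0.3099, 0.3559]
tool_rot: [[-0.962, 0.273, -0.001], [0.273, 0.962, 0.008], [0.003, 0.007, -1.0]]
force: [0.8, 0.2, 0.2]
width: 0.0601
```

Emit:
{"method": "servo_tool", "body": {
  "commands": [
    [[0,0,0.12,0,0,0,0.06],[0,0,0.12,0,0,0,0.06],[0,0,0.12,0,0,0,0.06],[0,0,0.12,0,0,0,0.06],[0,0,0.12,0,0,0,0.06]]
  ]
}}

```text
clock: 10.3
tool_pos: [0.5327, 0.31, 0.3567]
tool_rot: [[-0.62, 0.784, -0.0], [0.784, 0.62, 0.007], [0.006, 0.004, -1.0]]
force: [0.9, 0.8, 0.1]
width: 0.0598
```

Emit:
{"method": "servo_tool", "body": {
  "commands": [
    [[0,0,0.12,0,0,0,0.06],[0,0,0.12,0,0,0,0.06],[0,0,0.12,0,0,0,0.06],[0,0,0.12,0,0,0,0.06],[0,0,0.12,0,0,0,0.06]]
  ]
}}

```text
clock: 10.72
tool_pos: [0.5312, 0.3105, 0.3574]
tool_rot: [[-0.044, 0.999, 0.0], [0.999, 0.044, 0.007], [0.007, 0.001, -1.0]]
force: [-0.4, 0.0, -0.3]
width: 0.06
```

```bash
python3 -c "
from h import *
d([.543,.101,.25],pose(-.058))"
```

```text
t 10.7 tcp [0.5312 0.3105 0.3574] yaw_y 0.044 z [ 0.     0.007 -1.   ] F [-0.4  0.  -0.3] w 0.0600 q [ 0.1   0.47 -0.95  1.5   0.38  1.36 -0.83]
rotvec tool [ 0.    -0.007  0.102]
shift tool now [-0.2105  0.0025  0.1059] after turn [-0.2084  0.0239  0.1074] dist 0.2357
```

Emit:
{"method": "servo_tool", "body": {
  "commands": [
    [[0,0,0.1,-0.02,0,0,0.06],[-0.087,0,0,-0.03,0,0,0.06],[-0.087,0,0,-0.03,0,0,0.06],[-0.087,0,0,-0.03,0,0,0.06],[0,0,0,-0.03,0,0,0.06]]
  ]
}}

```text
clock: 11.13
tool_pos: [0.5219, 0.1757, 0.3528]
tool_rot: [[0.056, 0.963, 0.263], [0.998, -0.058, -0.002], [0.014, 0.262, -0.965]]
force: [-1.0, -0.1, -0.4]
width: 0.0603
```

Emit:
{"method": "servo_tool", "body": {
  "commands": [
    [[0,0,0,-0.03,0,0.01,0.06],[0,0,0,-0.02,0,0.02,0.06],[0,0,0,0,0,0,0.06]]
  ]
}}

```text
clock: 11.38
tool_pos: [0.5245, 0.1166, 0.323]
tool_rot: [[0.063, 0.962, 0.267], [0.998, -0.062, -0.013], [0.004, 0.267, -0.964]]
force: [-0.2, -1.6, -1.2]
width: 0.06
```

```bash
python3 -c "
from h import *
R=pose(-.058,.26,-.058)
d([.525,.101,.226],R);d([.541,.101,.168],R)"
```

```text
t 11.4 tcp [0.5245 0.1166 0.323 ] yaw_y -0.064 z [ 0.267 -0.013 -0.964] F [-0.2 -1.6 -1.2] w 0.0600 q [ 0.54  0.1  -0.92  1.94  0.24  0.9  -0.56]
rotvec tool [ 0.01  -0.003 -0.006]
shift tool now [-0.0159 -0.0245  0.0938] after turn [-0.0155 -0.0236  0.0941] dist 0.0983
t 11.4 tcp [0.5245 0.1166 0.323 ] yaw_y -0.064 z [ 0.267 -0.013 -0.964] F [-0.2 -1.6 -1.2] w 0.0600 q [ 0.54  0.1  -0.92  1.94  0.24  0.9  -0.56]
rotvec tool [ 0.01  -0.003 -0.006]
shift tool now [-0.0152 -0.0246  0.154 ] after turn [-0.0146 -0.0231  0.1543] dist 0.1567
```

Emit:
{"method": "servo_tool", "body": {
  "commands": [
    [[0,0,0,-0.005,-0.009,0.025,0.06],[0,0,0,-0.005,-0.009,0.025,0.06],[0,0,0,-0.005,-0.006,0.025,0.06],[0,0,0,0,0,0.015,0.06],[0,0,0,0,0,0,0.06]]
  ]
}}

```text
clock: 11.8
tool_pos: [0.5257, 0.1027, 0.2302]
tool_rot: [[0.066, 0.96, 0.273], [0.998, -0.064, -0.014], [0.004, 0.273, -0.962]]
force: [-0.3, -0.0, -0.3]
width: 0.0599
```

```bash
python3 -c "
from h import *
R=pose(-.058,.26,-.058)
d([.541,.101,.168],R)
crop('top',170,150,270,225,6,'c1.png')"
```

```text
t 11.8 tcp [0.5257 0.1027 0.2302] yaw_y -0.067 z [ 0.273 -0.014 -0.962] F [-0.3 -0.  -0.3] w 0.0599 q [ 0.47  0.23 -0.86  2.06  0.44  0.71 -0.72]
rotvec tool [ 0.017 -0.002 -0.009]
shift tool now [-0.0009 -0.0023  0.064 ] after turn [-0.0008 -0.0012  0.0641] dist 0.0641
```

View pics/c1.png

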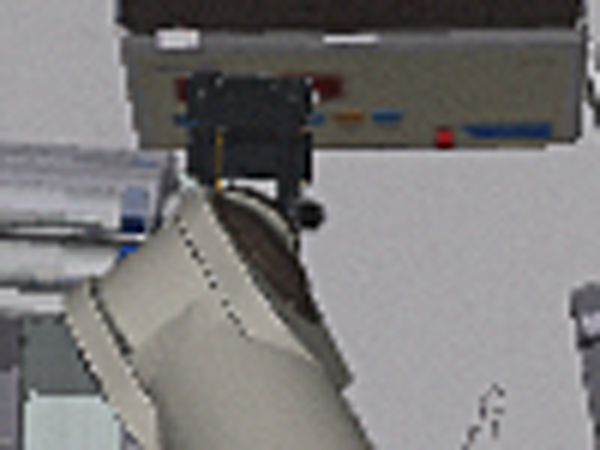

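The hand is over the crank handle: its end sticks out at crop (312,213), between the finger lines. I'll descend and grip.

Emit:
{"method": "servo_tool", "body": {
  "commands": [
    [[0,0,0,0,0,0.018,0.06],[0,0,0,0,0,0.018,0.06],[0,0,0,0,0,0.015,0.06],[0,0,0,0,0,0.012,0.06],[0,0,0,0,0,0,0.06]]
  ]
}}

```text
clock: 12.27
tool_pos: [0.5485, 0.1084, 0.1773]
tool_rot: [[0.061, 0.957, 0.284], [0.998, -0.061, -0.01], [0.008, 0.284, -0.959]]
force: [-0.4, 0.9, 0.4]
width: 0.0597
```

Emit:
{"method": "servo_tool", "body": {
  "commands": [
    [[0,0,0,0,0,0,0.005],[0,0,0,0,0,0,0.005],[0,0,0,0,0,0,0.005],[0,0,0,0,0,0,0.005],[0,0,0,0,0,0,0.005]]
  ]
}}

```text
clock: 12.68
tool_pos: [0.5467, 0.1109, 0.181]
tool_rot: [[0.059, 0.957, 0.283], [0.998, -0.059, -0.01], [0.007, 0.283, -0.959]]
force: [-10.4, 1.6, 0.4]
width: 0.0313
```

Emit:
{"method": "servo_tool", "body": {
  "commands": [
    [[0,0,0,0,0,0,0.005],[0,0,0,0,0,0,0.005],[0,0,0,0,0,0,0.005]]
  ]
}}

```text
clock: 12.93
tool_pos: [0.5394, 0.1115, 0.1788]
tool_rot: [[0.058, 0.96, 0.273], [0.998, -0.057, -0.012], [0.004, 0.273, -0.962]]
force: [3.3, -0.6, -2.4]
width: 0.015
```

```bash
python3 -c "
from h import *
R=pose(-.058,.26,-.058)
d([.541,.101,.168],R)"
```

```text
t 12.9 tcp [0.5394 0.1115 0.1788] yaw_y -0.060 z [ 0.273 -0.012 -0.962] F [ 3.3 -0.6 -2.4] w 0.0150 q [ 0.36  0.34 -0.78  2.08  0.6   0.64 -0.87]
rotvec tool [ 0.016 -0.003 -0.001]
shift tool now [-0.0104 -0.0008  0.011 ] after turn [-0.0104 -0.0006  0.011 ] dist 0.0152
```

Emit:
{"method": "servo_tool", "body": {
  "commands": [
    [[0,0,0,0,0,0,0.06],[0,0,0,0,0,0,0.06],[0,0,0,-0.005,0,0.003,0.06],[0,0,0,-0.005,0,0.006,0.06],[0,0,0,0,0,0,0.06]]
  ]
}}

```text
clock: 13.35
tool_pos: [0.5451, 0.1006, 0.1728]
tool_rot: [[0.058, 0.958, 0.281], [0.998, -0.058, -0.012], [0.005, 0.281, -0.96]]
force: [-0.5, -0.4, -0.1]
width: 0.0442
```

Emit:
{"method": "servo_tool", "body": {
  "commands": [
    [[0,0,0,0,0,0,0.06],[0,0,0,0,0,0,0.06]]
  ]
}}

```text
clock: 13.52
tool_pos: [0.5458, 0.0996, 0.1726]
tool_rot: [[0.06, 0.958, 0.281], [0.998, -0.059, -0.012], [0.005, 0.281, -0.96]]
force: [0.3, -0.1, -0.5]
width: 0.057
```

```bash
python3 -c "
from h import *
R=pose(-.058,.26,-.058)
d([.541,.101,.167],R)"
```

```text
t 13.5 tcp [0.5458 0.0996 0.1726] yaw_y -0.062 z [ 0.281 -0.012 -0.96 ] F [ 0.3 -0.1 -0.5] w 0.0570 q [ 0.37  0.35 -0.76  2.08  0.62  0.62 -0.87]
rotvec tool [ 0.025 -0.004 -0.003]
shift tool now [ 0.001  -0.0062  0.004 ] after turn [ 0.0011 -0.0061  0.0041] dist 0.0075
```

Emit:
{"method": "servo_tool", "body": {
  "commands": [
    [[0.02,0,0,0,-0.005,0.006,0.06],[0,0,0,0,0,0,0.005],[0,0,0,0,0,0,0.005],[0,0,0,0,0,0,0.005],[0,0,0,0,0,0,0.005]]
  ]
}}

```text
clock: 13.93
tool_pos: [0.5425, 0.1003, 0.1645]
tool_rot: [[0.06, 0.964, 0.26], [0.998, -0.059, -0.01], [0.006, 0.26, -0.966]]
force: [0.4, 0.7, -0.7]
width: 0.0378
```

Emit:
{"method": "servo_tool", "body": {
  "commands": [
    [[0,0,0,0,0,0,0.005],[0,0,0,0,0,0,0.005],[0,0,0,0,0,0,0.005],[0,0,0,0,0,0,0.005]]
  ]
}}

```text
clock: 14.27
tool_pos: [0.5427, 0.1006, 0.1647]
tool_rot: [[0.059, 0.964, 0.26], [0.998, -0.059, -0.01], [0.006, 0.26, -0.966]]
force: [0.9, -0.2, -1.5]
width: 0.0169
```

```bash
python3 -c "
from h import *
R=pose(-.058,.26,-.058)
d([.541,.101,.167],R)"
```

```text
t 14.3 tcp [0.5427 0.1006 0.1647] yaw_y -0.061 z [ 0.26  -0.01  -0.966] F [ 0.9 -0.2 -1.5] w 0.0169 q [ 0.37  0.37 -0.76  2.08  0.62  0.63 -0.86]
rotvec tool [ 0.003 -0.006 -0.003]
shift tool now [ 0.0003 -0.0011 -0.0026] after turn [ 0.0003 -0.0011 -0.0026] dist 0.0029
```

Emit:
{"method": "servo_tool", "body": {
  "commands": [
    [[0,0,0,0,-0.00146,-0.00119,0.005],[0,0,0,0,-0.00146,-0.00119,0.005],[0,0,0,0,-0.00146,-0.00119,0.005],[0,0,0,0,-0.00146,-0.00119,0.005],[0,0,0,0,-0.00146,-0.00119,0.005]]
  ]
}}

```text
clock: 14.68
tool_pos: [0.5354, 0.1012, 0.1695]
tool_rot: [[0.06, 0.963, 0.263], [0.998, -0.06, -0.008], [0.008, 0.263, -0.965]]
force: [2.4, 0.9, -2.5]
width: 0.0171
```

```bash
python3 -c "
from h import *
d()"
```

```text
t 14.7 tcp [0.5354 0.1012 0.1695] yaw_y -0.062 z [ 0.263 -0.008 -0.965] F [ 2.4  0.9 -2.5] w 0.0171 q [ 0.38  0.35 -0.78  2.09  0.6   0.62 -0.86]
```

Emit:
{"method": "servo_tool", "body": {
  "commands": [
    [[0,0,0,0,-0.00168,-0.00086,0.005],[0,0,0,0,-0.00168,-0.00086,0.005],[0,0,0,0,-0.00168,-0.00086,0.005],[0,0,0,0,-0.00168,-0.00086,0.005],[0,0,0,0,-0.00168,-0.00086,0.005]]
  ]
}}

```text
clock: 15.1
tool_pos: [0.5269, 0.1018, 0.1728]
tool_rot: [[0.06, 0.962, 0.267], [0.998, -0.061, -0.008], [0.009, 0.267, -0.964]]
force: [5.5, 0.6, -4.3]
width: 0.0174
```

Emit:
{"method": "servo_tool", "body": {
  "commands": [
    [[0,0,0,0,-0.00182,-0.0005,0.005],[0,0,0,0,-0.00182,-0.0005,0.005],[0,0,0,0,-0.00182,-0.0005,0.005],[0,0,0,0,-0.00182,-0.0005,0.005],[0,0,0,0,-0.00182,-0.0005,0.005]]
  ]
}}

```text
clock: 15.52
tool_pos: [0.5182, 0.1025, 0.1743]
tool_rot: [[0.06, 0.961, 0.271], [0.998, -0.061, -0.007], [0.009, 0.27, -0.963]]
force: [3.7, -0.0, -1.0]
width: 0.0172
```

Emit:
{"method": "servo_tool", "body": {
  "commands": [
    [[0,0,0,0,-0.00188,-0.0001,0.005],[0,0,0,0,-0.00188,-0.0001,0.005],[0,0,0,0,-0.00188,-0.0001,0.005],[0,0,0,0,-0.00188,-0.0001,0.005],[0,0,0,0,-0.00188,-0.0001,0.005]]
  ]
}}

```text
clock: 15.93
tool_pos: [0.51, 0.1031, 0.174]
tool_rot: [[0.061, 0.96, 0.275], [0.998, -0.061, -0.008], [0.009, 0.275, -0.961]]
force: [2.5, -0.5, 4.2]
width: 0.0173
```

Emit:
{"method": "servo_tool", "body": {
  "commands": [
    [[0,0,0,0,-0.00186,0.0003,0.005],[0,0,0,0,-0.00186,0.0003,0.005],[0,0,0,0,-0.00186,0.0003,0.005],[0,0,0,0,-0.00186,0.0003,0.005],[0,0,0,0,-0.00186,0.0003,0.005]]
  ]
}}

```text
clock: 16.35
tool_pos: [0.5031, 0.1037, 0.1727]
tool_rot: [[0.061, 0.958, 0.28], [0.998, -0.061, -0.01], [0.008, 0.28, -0.96]]
force: [1.4, -1.6, 6.7]
width: 0.0172
```

```bash
python3 -c "
from h import *
d()"
```

```text
t 16.4 tcp [0.5031 0.1037 0.1727] yaw_y -0.063 z [ 0.28 -0.01 -0.96] F [ 1.4 -1.6  6.7] w 0.0172 q [ 0.39  0.28 -0.8   2.17  0.58  0.58 -0.88]
```

Emit:
{"method": "servo_tool", "body": {
  "commands": [
    [[0,0,0,0,-0.0018,0.0007,0.005],[0,0,0,0,-0.0018,0.0007,0.005],[0,0,0,0,-0.0018,0.0007,0.005],[0,0,0,0,-0.0018,0.0007,0.005],[0,0,0,0,-0.0018,0.0007,0.005]]
  ]
}}

```text
clock: 16.77
tool_pos: [0.4968, 0.1042, 0.1704]
tool_rot: [[0.061, 0.956, 0.286], [0.998, -0.06, -0.013], [0.004, 0.286, -0.958]]
force: [-1.1, -1.6, 10.7]
width: 0.0167
```

Emit:
{"method": "servo_tool", "body": {
  "commands": [
    [[0,0,0,0,-0.0018,0.001,0.005],[0,0,0,0,-0.0015,0.0008,0.005],[0,0,0,0,0,0,0.005]]
  ]
}}

```text
clock: 17.02
tool_pos: [0.4927, 0.1046, 0.1687]
tool_rot: [[0.061, 0.956, 0.286], [0.998, -0.059, -0.016], [0.002, 0.287, -0.958]]
force: [2.0, -0.6, 0.5]
width: 0.0172
```

```bash
python3 -c "
from h import *
d()
crop('scene',140,190,270,290,6,'o1.png')"
```

```text
t 17.0 tcp [0.4927 0.1046 0.1687] yaw_y -0.062 z [ 0.286 -0.016 -0.958] F [ 2.  -0.6  0.5] w 0.0172 q [ 0.38  0.26 -0.79  2.2   0.6   0.56 -0.91]
```

View pics/o1.png

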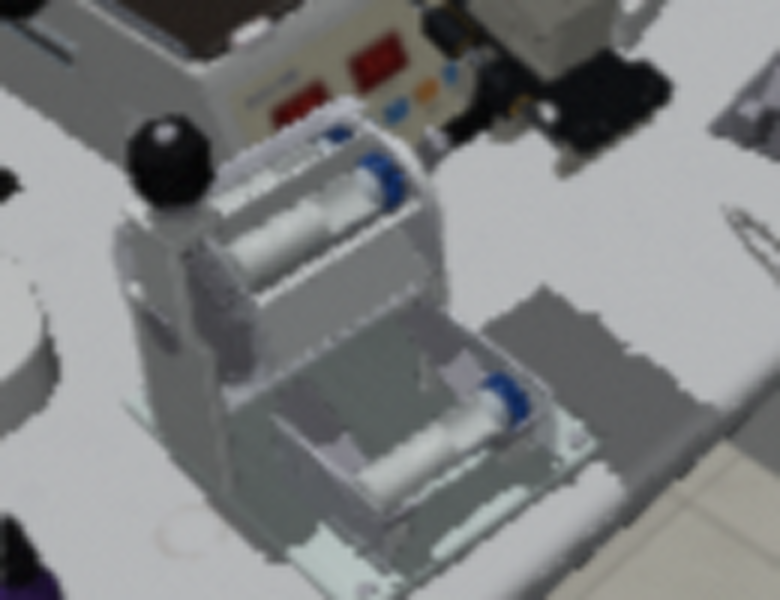

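The picture shows tube 1 resting in the outlet, at crop (365,495) to (525,400), with two more tubes still in the drum. I'll compute the outlet position from this and release the crank.

Emit:
{"method": "servo_tool", "body": {
  "commands": [
    [[0,0,0,0,0,0,0.06],[0,0,0,0,0,0,0.06],[0,0,0,0,0,0,0.06],[0,0,0,0,0,0,0.06],[0,0,0,0,0,-0.015,0.06]]
  ]
}}

```text
clock: 17.48
tool_pos: [0.4817, 0.1037, 0.1775]
tool_rot: [[0.061, 0.96, 0.272], [0.998, -0.058, -0.017], [-0.001, 0.273, -0.962]]
force: [-0.2, 0.1, 0.8]
width: 0.0461
```

Emit:
{"method": "servo_tool", "body": {
  "commands": [
    [[0,0,0,0,0,-0.025,0.06],[0,0,0,0,0,-0.025,0.06],[0,0,0,0,0,-0.025,0.06],[0,0,0,0,0,-0.015,0.06],[0,0,0,0,0,0,0.06]]
  ]
}}

```text
clock: 17.9
tool_pos: [0.4522, 0.1067, 0.2643]
tool_rot: [[0.057, 0.964, 0.261], [0.998, -0.055, -0.015], [0.0, 0.262, -0.965]]
force: [0.3, 0.2, 0.8]
width: 0.0597
```

```bash
python3 -c "
from h import *
g=lambda x,y,z:ray('scene',(140+x/6-.4,190+y/6-.4),z)
a=g(368,487,.052);b=g(517,400,.052);print(a,b,(a+b)/2)
im=get_image('top')
hsv=cv2.cvtColor(im,cv2.COLOR_RGB2HSV);m=cv2.inRange(hsv,(105,120,60),(125,255,255));n,_,st,ce=cv2.connectedComponentsWithStats(m)
for i in range(1,n):
  if st[i][4]>8: print(st[i],ce[i],ray('top',ce[i],.05))
cv2.imwrite('pics/x.png',im[:,:,::-1])
c=np.array([.408,.2486,.047]);R=pose(-.058,.49,-.058)
print('up');d(c-.013*R[:,2]+[-.05,0,.15],R);d(c-.013*R[:,2],R)
"
```

```text
[0.41316415 0.29830812 0.052     ] [0.39568513 0.19626116 0.052     ] [0.40442464 0.24728464 0.052     ]
[290  74   7   8  37] [293.32432432  77.40540541] [ 1.01437718 -0.23161256  0.05      ]
[248 171  14   2  26] [254.5        171.46153846] [ 0.6114132  -0.05735948  0.05      ]
[190 191   4   8  24] [191.04166667 194.54166667] [0.52027479 0.20514764 0.05      ]
up
t 17.9 tcp [0.452  0.1062 0.2632] yaw_y -0.058 z [ 0.261 -0.015 -0.965] F [-0.3  0.5  0.5] w 0.0603 q [ 0.59 -0.01 -0.94  2.16  0.15  0.75 -0.5 ]
rotvec tool [-0.226 -0.    -0.   ]
shift tool now [ 0.1367 -0.1188  0.0246] after turn [ 0.1367 -0.1213 -0.0027] dist 0.1828
t 17.9 tcp [0.452  0.1062 0.2632] yaw_y -0.058 z [ 0.261 -0.015 -0.965] F [-0.3  0.5  0.5] w 0.0603 q [ 0.59 -0.01 -0.94  2.16  0.15  0.75 -0.5 ]
rotvec tool [-0.226 -0.    -0.   ]
shift tool now [ 0.1396 -0.1098  0.1824] after turn [ 0.1396 -0.1478  0.1532] dist 0.2546
```

Emit:
{"method": "servo_tool", "body": {
  "commands": [
    [[-0.113,0,0,0,-0.02,0,0.06],[-0.113,0,0,0,-0.025,0,0.06],[0,0,0,0,-0.03,0,0.06],[0,0,0,0.01,-0.03,0,0.06],[0,0,0,0.02,-0.03,0,0.06]]
  ]
}}

```text
clock: 18.37
tool_pos: [0.3666, 0.1649, 0.2245]
tool_rot: [[0.073, 0.896, 0.438], [0.997, -0.073, -0.018], [0.016, 0.438, -0.899]]
force: [-0.2, 0.9, 0.7]
width: 0.06
```

Emit:
{"method": "servo_tool", "body": {
  "commands": [
    [[0,0,0,0.03,-0.01,0,0.06],[0,0,0,0.03,0,0,0.06],[0,0,0,0.03,0,0.01,0.06],[0,0,0,0.015,0,0.01,0.06],[0,0,0,0,0,0,0.06]]
  ]
}}

```text
clock: 18.78
tool_pos: [0.3581, 0.2551, 0.2223]
tool_rot: [[0.075, 0.897, 0.436], [0.996, -0.084, 0.001], [0.038, 0.434, -0.9]]
force: [-0.8, -0.1, -0.1]
width: 0.0597
```

```bash
python3 -c "
from h import *
c=np.array([.4065,.2475,.047]);R=pose(-.058,.49,-.058)
d(c-.013*R[:,2]-.08*R[:,2],R);d(c-.013*R[:,2],R)
"
```

```text
t 18.8 tcp [0.3581 0.2551 0.2223] yaw_y -0.094 z [ 0.436  0.001 -0.9  ] F [-0.8 -0.1 -0.1] w 0.0597 q [ 0.78 -0.3  -1.53  2.32  0.03  0.51 -0.91]
rotvec tool [-0.04  -0.026 -0.033]
shift tool now [-0.0082 -0.0358  0.086 ] after turn [-0.0048 -0.0395  0.0847] dist 0.0935
t 18.8 tcp [0.3581 0.2551 0.2223] yaw_y -0.094 z [ 0.436  0.001 -0.9  ] F [-0.8 -0.1 -0.1] w 0.0597 q [ 0.78 -0.3  -1.53  2.32  0.03  0.51 -0.91]
rotvec tool [-0.04  -0.026 -0.033]
shift tool now [-0.0102 -0.0326  0.1659] after turn [-0.0048 -0.0395  0.1647] dist 0.1694
```

Emit:
{"method": "servo_tool", "body": {
  "commands": [
    [[-0.01,-0.005,-0.008,-0.001,-0.005,0.025,0.06],[-0.01,-0.005,-0.008,-0.001,-0.005,0.025,0.06],[-0.01,-0.005,-0.008,-0.001,-0.005,0.025,0.06],[-0.01,-0.005,-0.008,0,-0.005,0.02,0.06],[0,0,0,0,0,0,0.06]]
  ]
}}

```text
clock: 19.2
tool_pos: [0.3533, 0.227, 0.1945]
tool_rot: [[0.026, 0.886, 0.463], [0.999, -0.038, 0.018], [0.034, 0.462, -0.886]]
force: [-0.3, 0.4, 0.1]
width: 0.0599
```

```bash
python3 -c "
from h import *
c=np.array([.4065,.2475,.047]);R=pose(-.058,.49,-.058)
d(c-.013*R[:,2]-.05*R[:,2],R);d(c-.013*R[:,2],R)
"
```

```text
t 19.2 tcp [0.3533 0.227  0.1945] yaw_y -0.043 z [ 0.463  0.018 -0.886] F [-0.3  0.4  0.1] w 0.0599 q [ 0.8  -0.3  -1.53  2.42  0.05  0.36 -0.86]
rotvec tool [-0.01  -0.045  0.013]
shift tool now [ 0.0197 -0.0224  0.0928] after turn [ 0.0236 -0.0236  0.0916] dist 0.0975
t 19.2 tcp [0.3533 0.227  0.1945] yaw_y -0.043 z [ 0.463  0.018 -0.886] F [-0.3  0.4  0.1] w 0.0599 q [ 0.8  -0.3  -1.53  2.42  0.05  0.36 -0.86]
rotvec tool [-0.01  -0.045  0.013]
shift tool now [ 0.0175 -0.0219  0.1428] after turn [ 0.0236 -0.0236  0.1416] dist 0.1455
```

```bash
cat > kin.py <<'E'
import numpy as np
from scipy.spatial.transform import Rotation as Ro
from scipy.optimize import least_squares
D=[((.2364,-.6048,.2477),-1.198,(-.001,.002,-1),(1.4612,.50186,-.42675,1.55145,.2208,1.1383,-.21027)),
((.5052,-.1915,.3811),-1.217,(-.007,0,-1),(.9,.23,-.7,1.64,.15,1.33,-1.04)),
((.5343,.1542,.3832),.019,(0,-.005,-1),(.46,.34,-1.01,1.6,.29,1.37,-.56)),
((.5333,.3222,.3562),.026,(0,-.001,-1),(.08,.5,-.97,1.48,.42,1.39,-.88)),
((.5403,.2993,.2495),.03,(.004,-.006,-1),(.1,.57,-.93,1.63,.49,1.19,-.91)),
((.5345,.3093,.2378),1.712,(.002,.001,-1),(.25,.78,-1.28,1.63,.77,1.32,.56)),
((.5342,.31,.241),2.546,(-.004,.006,-1),(.29,.9,-1.43,1.63,.89,1.42,1.31)),
((.5245,.1166,.323),-.064,(.267,-.013,-.964),(.54,.1,-.92,1.94,.24,.9,-.56)),
((.5427,.1006,.1647),-.061,(.26,-.01,-.966),(.37,.37,-.76,2.08,.62,.63,-.86)),
((.4927,.1046,.1687),-.062,(.286,-.016,-.958),(.38,.26,-.79,2.2,.6,.56,-.91)),
((.452,.1062,.2632),-.058,(.261,-.015,-.965),(.59,-.01,-.94,2.16,.15,.75,-.5)),
((.3581,.2551,.2223),-.094,(.436,.001,-.9),(.78,-.3,-1.53,2.32,.03,.51,-.91)),
((.3533,.227,.1945),-.043,(.463,.018,-.886),(.8,-.3,-1.53,2.42,.05,.36,-.86))]
ax="zyzyzyz"
def fk(q,p):
    h,L1,a,L2,b,L3,c,o1,o7=p[:9]
    off=[(0,0,h),(0,0,0),(0,0,L1),(a,0,0),(b,0,L2),(0,0,0),(c,0,L3)]
    q=np.array(q)+[o1,0,0,0,0,0,o7];R=np.eye(3);t=np.zeros(3)
    off=[(0,0,h),(0,0,L1),(a,0,0),(b,0,L2),(0,0,0),(c,0,0),(0,0,L3)]
    for i in range(7):
        R=R@Ro.from_euler(ax[i],q[i]).as_matrix();t=t+R@np.array(off[i])
    return t,R
def res(p):
    r=[]
    for t,y,z,q in D:
        T,R=fk(q,p);r+=list((T-t)*5)+list(R[:,2]-z)+[R[0,1]-np.cos(y)*np.hypot(*R[:2,1]),R[1,1]-np.sin(y)*np.hypot(*R[:2,1])]
    return r
def fit():
    best=None
    for o1 in(0,np.pi/2,-np.pi/2,np.pi):
        for o7 in(0,np.pi/2,-np.pi/2,np.pi):
            s=least_squares(res,[.33,.35,0,.35,0,.2,0,o1,o7])
            if best is None or s.cost<best.cost:best=s
    return best
if __name__=="__main__":
    s=fit();print(s.cost,np.round(s.x,3));print(np.round(np.array(s.fun).reshape(-1,8)[:,:6],3))
    np.save("p.npy",s.x)
E
python3 kin.py
```

```text
26.81574608636942 [ 1.286  0.794 -0.203  0.518  0.056  1.504  0.37  -0.025 -4.316]
[[-1.184e+00  4.438e+00  2.610e-01  0.000e+00 -4.000e-03  0.000e+00]
 [-2.352e+00  1.521e+00  1.580e-01  4.000e-03 -2.000e-03  0.000e+00]
 [-1.868e+00 -7.000e-02  1.330e-01 -6.000e-03  6.000e-03  0.000e+00]
 [-1.037e+00 -1.197e+00  1.630e-01 -2.000e-03  1.300e-02  0.000e+00]
 [-9.460e-01 -9.950e-01  1.390e-01 -0.000e+00  9.000e-03  0.000e+00]
 [-2.850e-01 -6.940e-01 -8.800e-02  2.000e-03 -5.000e-03  0.000e+00]
 [-9.400e-02 -5.660e-01 -2.740e-01 -5.000e-03 -1.300e-02  0.000e+00]
 [-6.940e-01 -1.200e-02 -1.740e-01  4.000e-03  1.700e-02  1.000e-03]
 [-1.910e-01  7.740e-01  3.500e-02 -4.000e-03  2.000e-02 -1.000e-03]
 [-5.900e-02  7.760e-01  4.000e-02  6.000e-03  2.600e-02  2.000e-03]
 [-9.740e-01  5.000e-02 -2.590e-01  2.000e-03  2.900e-02  0.000e+00]
 [ 4.320e-01 -8.770e-01 -8.800e-02 -3.000e-03 -1.300e-02 -1.000e-03]
 [ 6.450e-01 -7.500e-01 -4.500e-02  3.000e-03 -5.600e-02  2.000e-03]]
```

```bash
python3 - <<'E'
import re
s=open('kin.py').read()
s=s.replace('h,L1,a,L2,b,L3,c,o1,o7=p[:9]','h,L1,a,L2,b,L3,c,o1,o7,x0,y0=p[:11]').replace('q=np.array(q)+[o1,0,0,0,0,0,o7];R=np.eye(3);t=np.zeros(3)','q=np.array(q)*SG+[o1,0,0,0,0,0,o7];R=np.eye(3);t=np.array([x0,y0,0])')
s=s.replace('ax="zyzyzyz"','import itertools,os\nax="zyzyzyz"\nSG=np.load("sg.npy") if os.path.exists("sg.npy") else np.ones(7)')
s=s.replace('''    best=None
''','''    global SG
    best=None
    for g in itertools.product((1,-1),repeat=4):
     SG=np.array([g[0],1,g[1],1,g[2],1,g[3]])
     for o1 in(0.5,2,-1,3.5):
      for o7 in(0,1.57,-1.57,3.14):
       s=least_squares(res,[.33,.35,0,.35,0,.2,0,o1,o7,0,0],max_nfev=40)
       if best is None or s.cost<best.cost:best=s;bs=SG.copy()
    SG=bs;np.save("sg.npy",bs);print(bs)
    return least_squares(res,best.x)
    best=None
''')
open('kin.py','w').write(s)
E
time python3 kin.py
```

```text
[-1  1 -1  1 -1  1 -1]
0.004163596646817969 [ 3.460e-01  5.220e-01  1.000e-03  4.680e-01  1.200e-02  3.500e-01
  0.000e+00 -3.200e-02  1.541e+00 -5.000e-03 -3.000e-03]
[[ 0.002 -0.022 -0.013  0.    -0.     0.   ]
 [ 0.015  0.011 -0.01   0.005  0.002  0.   ]
 [-0.004  0.015 -0.015 -0.006  0.004  0.   ]
 [-0.009 -0.006 -0.014 -0.003 -0.011  0.   ]
 [-0.016  0.013  0.006 -0.     0.003  0.   ]
 [ 0.021 -0.01   0.032  0.002  0.003  0.   ]
 [ 0.008 -0.02   0.015 -0.005  0.001  0.   ]
 [ 0.001  0.017 -0.003  0.004 -0.007  0.001]
 [-0.02  -0.017  0.003 -0.005 -0.015 -0.001]
 [-0.01  -0.003  0.017  0.005 -0.011  0.002]
 [-0.015  0.009 -0.007  0.001 -0.014  0.   ]
 [ 0.008  0.    -0.013 -0.003 -0.014 -0.001]
 [ 0.019  0.014  0.002  0.005 -0.007  0.002]]
real	4m34.414s
user	4m34.779s
sys	0m0.140s
```

```bash
cat > ik.py <<'E'
from kin import *
P=np.load("p.npy")
lo=np.array([-2.88,-.31,-1.54,.2,-1.41,.19,-2.57])+.03;hi=np.array([2.88,2.03,1.56,2.42,4.55,2.02,2.57])-.03
def ik(t,R,q0):
    def f(q):
        T,A=fk(q,P);return np.r_[(T-t)*10,Ro.from_matrix(A.T@R).as_rotvec()*3]
    s=least_squares(f,np.clip(q0,lo+.01,hi-.01),bounds=(lo,hi),max_nfev=80);return s.x,np.linalg.norm(s.fun)
E
timeout 500 python3 - <<'E'
from ik import *
from h import pose,read_state
q0=read_state()["qpos"];rng=np.random.default_rng(0)
c=np.array([.4065,.2475,.047])
for flip in(0,1):
  for tl in(.35,.42,.49):
    R=pose(-.058,tl,-.058)
    if flip:R=R@np.diag([-1,-1,1])
    t=c-.013*R[:,2];out=[]
    for k in range(6):
        s=q0 if k==0 else rng.uniform(lo,hi)
        q,e=ik(t,R,s)
        if e<.02:out.append((round(e,3),np.round(q,2).tolist()))
    print(flip,tl,len(out),out[:3])
E
```

```text
0 0.35 3 [(np.float64(0.0), [-0.61, 0.42, -0.18, 2.32, 1.14, 0.35, -1.89]), (np.float64(0.0), [0.27, 1.08, -1.4, 2.32, 1.63, 1.29, -2.12]), (np.float64(0.001), [-1.45, 0.56, 0.82, 2.32, -0.77, 0.22, -0.08])]
0 0.42 4 [(np.float64(0.0), [-1.0, 0.43, 0.21, 2.36, 1.25, 0.23, -2.08]), (np.float64(0.0), [-0.63, 0.43, -0.21, 2.36, 1.42, 0.4, -2.21]), (np.float64(0.0), [-0.34, 0.48, -0.54, 2.36, 1.5, 0.54, -2.25])]
0 0.49 3 [(np.float64(0.004), [-0.05, 0.68, -0.97, 2.39, 1.69, 0.9, -2.39]), (np.float64(0.004), [0.2, 1.24, -1.46, 2.39, 1.82, 1.55, -2.27]), (np.float64(0.004), [0.21, 1.34, -1.51, 2.39, 1.85, 1.65, -2.24])]
1 0.35 3 [(np.float64(0.002), [-0.82, 0.42, 0.07, 2.32, 0.96, 0.27, 1.41]), (np.float64(0.0), [0.16, 0.79, -1.16, 2.32, 1.53, 0.95, 1.01]), (np.float64(0.0), [-0.01, 0.6, -0.91, 2.32, 1.44, 0.71, 1.04])]
1 0.42 1 [(np.float64(0.0), [-0.95, 0.43, 0.16, 2.36, 1.28, 0.25, 1.03])]
1 0.49 3 [(np.float64(0.013), [-1.18, 0.47, 0.36, 2.39, 1.59, 0.22, 0.66]), (np.float64(0.005), [-0.72, 0.45, -0.16, 2.39, 1.62, 0.44, 0.68]), (np.float64(0.005), [-1.06, 0.45, 0.23, 2.39, 1.6, 0.28, 0.67])]
```

Emit:
{"method": "servo_tool", "body": {
  "commands": [
    [[0.118,0,0,0,0,-0.02,0.06],[0.118,0,0,0,0.01,-0.02,0.06],[0.118,0,0,0,0.02,-0.01,0.06],[0.118,0,0,0.01,0.02,0,0.06],[0,0.045,0,0.01,0.01,0,0.06]]
  ]
}}

```text
clock: 19.62
tool_pos: [0.3694, 0.2373, 0.243]
tool_rot: [[0.009, 0.998, 0.06], [0.998, -0.013, 0.059], [0.059, 0.059, -0.996]]
force: [1.3, 0.7, -0.7]
width: 0.0602
```

Emit:
{"method": "servo_tool", "body": {
  "commands": [
    [[0,0,0,0,0,0,0.06]]
  ]
}}

```text
clock: 19.7
tool_pos: [0.3699, 0.2383, 0.2418]
tool_rot: [[0.01, 0.999, 0.052], [0.998, -0.013, 0.066], [0.066, 0.052, -0.996]]
force: [-0.0, 0.1, 1.1]
width: 0.0602
```

```bash
python3 -c "
from h import *
d([.4,.2475,.22],pose(-.058))
"
```

```text
t 19.7 tcp [0.3699 0.2383 0.2418] yaw_y -0.013 z [ 0.052  0.066 -0.996] F [-0.   0.1  1.1] w 0.0602 q [ 0.6   0.23 -1.33  2.1   0.27  0.92 -0.88]
rotvec tool [ 0.05  -0.068  0.047]
shift tool now [0.008  0.0289 0.0239] after turn [0.0109 0.0296 0.0218] dist 0.0383
```

Emit:
{"method": "servo_tool", "body": {
  "commands": [
    [[0,-0.068,0.047,0.005,0.013,0.005,0.05],[0,0,0,0.005,0.013,0.01,0.05],[0,0,0,0,0,0.02,0.05],[0,0,0,0,0,0.02,0.05],[0,0,0,0,0,0,0.05]]
  ]
}}

```text
clock: 20.12
tool_pos: [0.3913, 0.2395, 0.1835]
tool_rot: [[0.057, 0.998, 0.041], [0.998, -0.056, -0.006], [-0.003, 0.041, -0.999]]
force: [-0.3, -0.4, 0.0]
width: 0.05
```

Emit:
{"method": "servo_tool", "body": {
  "commands": [
    [[-0.1,0,0,0,0,0,0.05],[-0.1,0,0,0,0,0,0.05],[-0.1,0,0,0,0,0,0.05],[-0.1,0,0,0,0,0,0.05],[0,0,0,0,0,0,0.05]]
  ]
}}

```text
clock: 20.53
tool_pos: [0.3859, 0.2364, 0.1847]
tool_rot: [[0.053, 0.902, 0.428], [0.999, -0.044, -0.032], [-0.011, 0.429, -0.903]]
force: [-0.9, -0.1, -0.7]
width: 0.05
```

```bash
python3 -c "
from h import *
c=np.array([.4065,.2475,.047]);R=pose(-.058,.46,-.058)
d(c-.014*R[:,2],R)
"
```

```text
t 20.5 tcp [0.3859 0.2364 0.1847] yaw_y -0.048 z [ 0.428 -0.032 -0.903] F [-0.9 -0.1 -0.7] w 0.0500 q [ 0.08  0.16 -1.    2.33  0.9   0.66 -1.66]
rotvec tool [-0.016  0.008  0.009]
shift tool now [ 0.0136 -0.0412  0.1188] after turn [ 0.0123 -0.0433  0.1182] dist 0.1265
```

Emit:
{"method": "servo_tool", "body": {
  "commands": [
    [[-0.01,0,0,0.003,-0.0068,0.0197,0.05],[-0.01,0,0.005,0.003,-0.0068,0.0197,0.05],[0,0,0,0.003,-0.0068,0.0197,0.05],[0,0,0,0.002,-0.0068,0.0197,0.05],[0,0,0,0,0,0,0.05]]
  ]
}}

```text
clock: 20.95
tool_pos: [0.3992, 0.2424, 0.1067]
tool_rot: [[0.054, 0.888, 0.456], [0.998, -0.037, -0.045], [-0.023, 0.458, -0.889]]
force: [-0.0, -0.1, -0.5]
width: 0.0501
```

```bash
python3 -c "
from h import *
c=np.array([.4065,.2475,.047]);R=pose(-.058,.46,-.058)
d(c-.014*R[:,2],R)
crop('scene',140,190,270,290,6,'o2.png')
"
```

```text
t 20.9 tcp [0.3992 0.2424 0.1067] yaw_y -0.042 z [ 0.456 -0.045 -0.889] F [-0.  -0.1 -0.5] w 0.0501 q [-0.14  0.41 -0.84  2.37  1.36  0.71 -2.12]
rotvec tool [0.015 0.019 0.014]
shift tool now [ 0.0066 -0.0209  0.0422] after turn [ 0.0055 -0.0203  0.0426] dist 0.0475
```

View pics/o2.png

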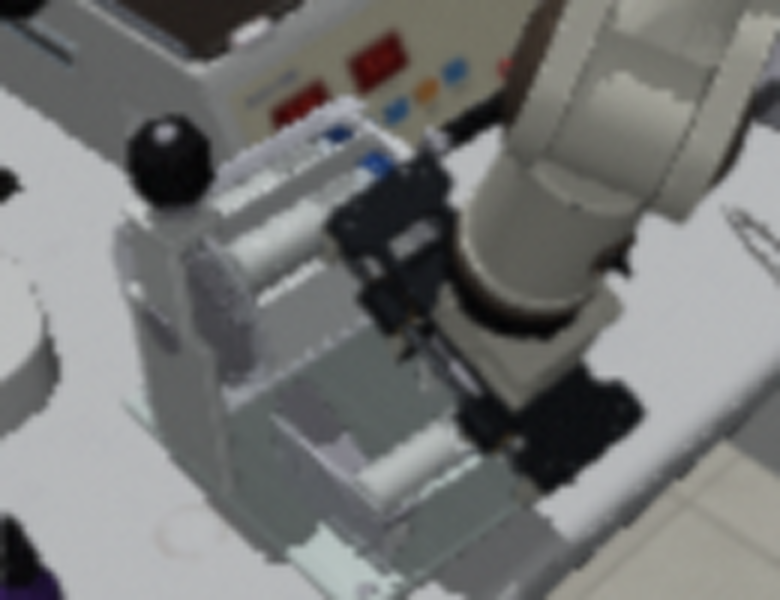

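The hand is above the outlet, tilted clear of the shell, and the tube is visible at crop (370,490)-(460,430). I'll make the final descent.

Emit:
{"method": "servo_tool", "body": {
  "commands": [
    [[0.01,0.01,0.008,0.002,-0.007,0.012,0.05],[0,0.008,0.006,0.002,-0.007,0.012,0.05],[0,0,0,0.002,-0.006,0.012,0.05],[0,0,0,0,0,0.006,0.05],[0,0,0,0,0,0,0.05]]
  ]
}}

```text
clock: 21.42
tool_pos: [0.4059, 0.2474, 0.0686]
tool_rot: [[0.061, 0.889, 0.454], [0.998, -0.053, -0.031], [-0.003, 0.455, -0.89]]
force: [0.3, -0.6, 0.3]
width: 0.0501
```

```bash
python3 -c "
from h import *
c=np.array([.4065,.2475,.047]);R=pose(-.058,.46,-.058)
d(c-.014*R[:,2],R)
"
```

```text
t 21.4 tcp [0.4059 0.2474 0.0686] yaw_y -0.060 z [ 0.454 -0.031 -0.89 ] F [ 0.3 -0.6  0.3] w 0.0501 q [-0.18  0.52 -0.78  2.37  1.54  0.72 -2.29]
rotvec tool [ 0.013  0.004 -0.002]
shift tool now [ 0.0001 -0.0091  0.0055] after turn [ 0.0001 -0.009   0.0056] dist 0.0106
```

Emit:
{"method": "servo_tool", "body": {
  "commands": [
    [[0,0,0,0,-0.006,0,0.05],[0,0,0,0,-0.005,0.002,0.05],[0,0,0,0,0,0.003,0.05],[0,0,0,0,0,0.002,0.05],[0,0,0,0,0,0,0.05]]
  ]
}}

```text
clock: 21.83
tool_pos: [0.4014, 0.2477, 0.0613]
tool_rot: [[0.063, 0.886, 0.46], [0.998, -0.055, -0.031], [-0.003, 0.461, -0.888]]
force: [0.2, 0.5, -0.3]
width: 0.05
```

```bash
python3 -c "
from h import *
c=np.array([.4065,.2475,.047]);R=pose(-.058,.46,-.058)
d(c-.014*R[:,2],R)
"
```

```text
t 21.8 tcp [0.4014 0.2477 0.0613] yaw_y -0.062 z [ 0.46  -0.031 -0.888] F [ 0.2  0.5 -0.3] w 0.0500 q [-0.2   0.54 -0.77  2.38  1.58  0.74 -2.35]
rotvec tool [ 0.019  0.005 -0.004]
shift tool now [ 0.0001 -0.0018  0.001 ] after turn [ 0.0001 -0.0018  0.0011] dist 0.0021
```

Emit:
{"method": "servo_tool", "body": {
  "commands": [
    [[0,0,0,0,0,0,0.02],[0,0,0,0,0,0,0.02],[0,0,0,0,0,0,0.02],[0,0,0,0,0,0,0.02],[0,0,0,0,0,0,0.02]]
  ]
}}

```text
clock: 22.25
tool_pos: [0.4013, 0.2478, 0.0615]
tool_rot: [[0.063, 0.886, 0.46], [0.998, -0.054, -0.032], [-0.003, 0.461, -0.888]]
force: [-0.4, 1.1, -0.2]
width: 0.0327
```

```bash
python3 -c "
from h import *
c=np.array([.4065,.2475,.047]);R=pose(-.058,.46,-.058)
d(c-.014*R[:,2],R)
"
```

```text
t 22.2 tcp [0.4013 0.2478 0.0615] yaw_y -0.061 z [ 0.46  -0.032 -0.888] F [-0.4  1.1 -0.2] w 0.0327 q [-0.2   0.54 -0.77  2.38  1.57  0.74 -2.34]
rotvec tool [ 0.019  0.005 -0.003]
shift tool now [ 0.     -0.0019  0.0013] after turn [ 0.     -0.0018  0.0013] dist 0.0022
```

Emit:
{"method": "servo_tool", "body": {
  "commands": [
    [[0,0,0,0,0.007,-0.014,0.02],[0,0,0,0,0.009,-0.018,0.02],[0,0,0,0,0.01,-0.0195,0.02],[0,0,0,0,0.01,-0.0195,0.02],[0,0,0,0,0.01,-0.0195,0.02]]
  ]
}}

```text
clock: 22.67
tool_pos: [0.3967, 0.2463, 0.1606]
tool_rot: [[0.061, 0.892, 0.448], [0.998, -0.05, -0.035], [-0.009, 0.45, -0.893]]
force: [1.0, -1.1, -1.2]
width: 0.0325
```

Emit:
{"method": "servo_tool", "body": {
  "commands": [
    [[0,0,0,0,0.01,-0.0195,0.02],[0.1,0,0,0,0.01,-0.015,0.02],[0.12,0,0,0,0.01,-0.01,0.02],[0.12,0,0,0,0.005,0,0.02],[0.12,0,0,0,0,0,0.02]]
  ]
}}

```text
clock: 23.08
tool_pos: [0.4036, 0.2459, 0.2095]
tool_rot: [[0.053, 0.995, 0.085], [0.998, -0.051, -0.025], [-0.02, 0.086, -0.996]]
force: [0.5, 0.4, -1.3]
width: 0.0327
```

```bash
cat >> h.py <<'E'
def carrier(tag=None):
    im=get_image("top");
    if tag: cv2.imwrite(f"pics/{tag}.png",im[:,:,::-1])
    hsv=cv2.cvtColor(im,cv2.COLOR_RGB2HSV)
    m=cv2.inRange(hsv,(0,0,60),(179,70,135));m[:,:225]=0;m[:,370:]=0;m[:180]=0;m[236:]=0
    m=cv2.morphologyEx(m,cv2.MORPH_OPEN,np.ones((3,3)));m=cv2.morphologyEx(m,cv2.MORPH_CLOSE,np.ones((9,9)))
    cs,_=cv2.findContours(m,cv2.RETR_EXTERNAL,cv2.CHAIN_APPROX_NONE);c=max(cs,key=cv2.contourArea)[:,0]
    w=np.array([ray("top",p,.005)[:2] for p in c],np.float32)
    r=cv2.minAreaRect(w);b=cv2.boxPoints(r);e=[b[1]-b[0],b[2]-b[1]];l=max(e,key=np.linalg.norm);l=l*np.sign(l[1])
    yaw=np.arctan2(-l[0],l[1]);print("carrier",np.round(r[0],4),"size",np.round(r[1],3),"yaw %.3f"%yaw);return np.array(r[0]),yaw
def notch(c,yaw,y): return c+y*np.array([-np.sin(yaw),np.cos(yaw)])
E
python3 -c "
from h import *
d()
c,y=carrier('top2')
print(notch(c,y,.09))
"
```

```text
t 23.1 tcp [0.4036 0.2459 0.2095] yaw_y -0.051 z [ 0.085 -0.025 -0.996] F [ 0.5  0.4 -1.3] w 0.0327 q [ 0.26  0.33 -1.06  2.05  0.46  0.93 -1.09]
carrier [ 0.4791 -0.259 ] size [0.133 0.257] yaw 0.151
[ 0.4655281  -0.16997876]
```

```bash
python3 -c "
from h import *
import h
im0=cv2.imread('pics/top0.png')[:,:,::-1].copy()
h.get_image=lambda n:im0
carrier()
im=cv2.imread('pics/top2.png');cv2.imwrite('pics/k2.png',cv2.resize(im[150:250,140:400],None,fx=3,fy=3,interpolation=2))
"
```

```text
carrier [ 0.4616 -0.2337] size [0.133 0.258] yaw 0.151
```

View pics/k2.png

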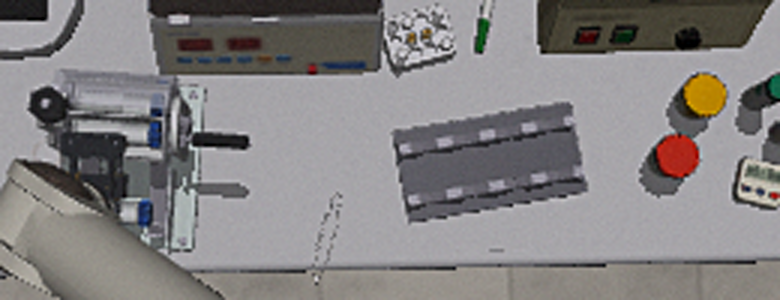

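Emit:
{"method": "servo_tool", "body": {
  "commands": [
    [[0.08,0,0,-0.02,0.004,0,0.02],[0,0,0,-0.035,0.006,0,0.02],[0,0,0,-0.035,0.006,0,0.02],[0,0,0,-0.035,0.006,0,0.02],[0,0,0,-0.035,0.006,0,0.02]]
  ]
}}

```text
clock: 23.55
tool_pos: [0.4271, 0.0877, 0.2099]
tool_rot: [[0.05, 0.999, -0.006], [0.999, -0.05, -0.004], [-0.005, -0.006, -1.0]]
force: [1.4, 0.3, 0.5]
width: 0.0325
```

Emit:
{"method": "servo_tool", "body": {
  "commands": [
    [[0,0,0,-0.035,0.006,0,0.02],[0,0,0,-0.035,0.006,0,0.02],[0,0,0,-0.035,0.006,0,0.02],[0,0,0,-0.035,0.006,0,0.02],[0,0,0,-0.035,0.006,0,0.02]]
  ]
}}

```text
clock: 23.97
tool_pos: [0.4448, -0.098, 0.2094]
tool_rot: [[0.049, 0.999, -0.005], [0.999, -0.049, -0.014], [-0.014, -0.004, -1.0]]
force: [0.3, -0.2, 0.0]
width: 0.0326
```

Emit:
{"method": "servo_tool", "body": {
  "commands": [
    [[0,0,0.11,-0.025,0.006,0,0.02],[0,0,0.11,0,0,0,0.02],[0,0,0.11,0,0,0,0.02],[0,0,0.11,0,0,0,0.02],[0,0,0.11,0,0,0,0.02]]
  ]
}}

```text
clock: 24.38
tool_pos: [0.4459, -0.137, 0.2067]
tool_rot: [[0.597, 0.802, -0.007], [0.802, -0.597, -0.023], [-0.022, 0.008, -1.0]]
force: [0.4, -0.8, -1.6]
width: 0.0328
```

Emit:
{"method": "servo_tool", "body": {
  "commands": [
    [[0,0,0.11,0,0,0,0.02],[0,0,0.11,0,0,0,0.02],[0,0,0.11,0,0,0,0.02],[0,0,0.11,0,0,0,0.02],[0,0,0.11,0,0,0,0.02]]
  ]
}}

```text
clock: 24.8
tool_pos: [0.4425, -0.1369, 0.2045]
tool_rot: [[0.939, 0.345, -0.008], [0.344, -0.938, -0.03], [-0.018, 0.026, -1.0]]
force: [0.2, -0.0, 0.2]
width: 0.0327
```

```bash
python3 -c "
from h import *
d([.4645,-.170,.10],pose(-np.pi/2+.151))
"
```

```text
t 24.8 tcp [ 0.4425 -0.1369  0.2045] yaw_y -1.219 z [-0.008 -0.03  -1.   ] F [ 0.2 -0.   0.2] w 0.0327 q [ 0.89  0.27 -0.76  2.04  0.27  0.93 -1.24]
rotvec tool [0.027 0.016 0.201]
shift tool now [0.0112 0.036  0.1053] after turn [0.0168 0.036  0.1045] dist 0.1118
```

Emit:
{"method": "servo_tool", "body": {
  "commands": [
    [[0.013,0.008,0.1,0.005,0.012,0.015,0.02],[0.013,0.008,0.1,0.005,0.012,0.02,0.02],[0,0,0,0.005,0.012,0.025,0.02],[0,0,0,0,0,0.025,0.02],[0,0,0,0,0,0.015,0.02]]
  ]
}}

```text
clock: 25.22
tool_pos: [0.4682, -0.1705, 0.1044]
tool_rot: [[0.991, 0.136, 0.01], [0.136, -0.991, -0.013], [0.008, 0.014, -1.0]]
force: [-1.3, 0.9, -0.7]
width: 0.0327
```

Emit:
{"method": "servo_tool", "body": {
  "commands": [
    [[0,0,0,0,0,0,0.02],[0,0,0,0,0,0,0.02]]
  ]
}}

```text
clock: 25.38
tool_pos: [0.465, -0.1691, 0.1007]
tool_rot: [[0.991, 0.137, 0.004], [0.137, -0.991, -0.011], [0.002, 0.012, -1.0]]
force: [-0.2, -0.4, -0.6]
width: 0.0328
```

```bash
python3 -c "
from h import *
d([.4645,-.170,.049],pose(-np.pi/2+.151))
"
```

```text
t 25.4 tcp [ 0.465  -0.1691  0.1007] yaw_y -1.433 z [ 0.004 -0.011 -1.   ] F [-0.2 -0.4 -0.6] w 0.0328 q [ 0.79  0.48 -0.61  2.05  0.42  0.73 -1.52]
rotvec tool [ 0.012 -0.002 -0.014]
shift tool now [-0.0007  0.0002  0.0517] after turn [-0.0006  0.0008  0.0517] dist 0.0517
```

Emit:
{"method": "servo_tool", "body": {
  "commands": [
    [[0.01,0,-0.01,0,0,0.015,0.02],[0,0,0,0,0,0.015,0.02],[0,0,0,0,0,0.012,0.02],[0,0,0,0,0,0.006,0.02],[0,0,0,0,0,0,0.02]]
  ]
}}

```text
clock: 25.8
tool_pos: [0.4675, -0.1689, 0.0554]
tool_rot: [[0.989, 0.15, 0.009], [0.15, -0.989, -0.006], [0.008, 0.007, -1.0]]
force: [-0.1, -0.1, -0.2]
width: 0.0326
```

Emit:
{"method": "servo_tool", "body": {
  "commands": [
    [[0,0,0,0,0,0,0.02]]
  ]
}}

```text
clock: 25.88
tool_pos: [0.4677, -0.1687, 0.0558]
tool_rot: [[0.989, 0.15, 0.009], [0.15, -0.989, -0.006], [0.008, 0.007, -1.0]]
force: [0.6, 0.0, -0.6]
width: 0.0328
```

```bash
python3 -c "
from h import *
d([.4645,-.170,.048],pose(-np.pi/2+.151))
"
```

```text
t 25.9 tcp [ 0.4677 -0.1687  0.0558] yaw_y -1.420 z [ 0.009 -0.006 -1.   ] F [ 0.6  0.  -0.6] w 0.0328 q [ 0.75  0.56 -0.56  2.06  0.49  0.64 -1.56]
rotvec tool [ 0.007 -0.008 -0.001]
shift tool now [-0.0034  0.0007  0.0078] after turn [-0.0033  0.0008  0.0078] dist 0.0085
```

Emit:
{"method": "servo_tool", "body": {
  "commands": [
    [[0,0,0,-0.002,0,0.004,0.02],[0,0,0,0,0,0.004,0.02],[0,0,0,0,0,0,0.02]]
  ]
}}

```text
clock: 26.13
tool_pos: [0.4673, -0.1708, 0.0499]
tool_rot: [[0.989, 0.15, 0.013], [0.15, -0.989, -0.01], [0.011, 0.011, -1.0]]
force: [0.3, -0.4, -0.8]
width: 0.0326
```

Emit:
{"method": "servo_tool", "body": {
  "commands": [
    [[0,0,0,0,0,0,0.043],[0,0,0,0,0,0,0.043],[0,0,0,0,0,0,0.043],[0,0,0,0,0,0,0.043],[0,0,0,0,0,-0.01,0.043]]
  ]
}}

```text
clock: 26.55
tool_pos: [0.4666, -0.1702, 0.0597]
tool_rot: [[0.989, 0.15, 0.012], [0.15, -0.989, -0.009], [0.01, 0.011, -1.0]]
force: [-0.1, 0.2, -0.1]
width: 0.0433
```

Emit:
{"method": "servo_tool", "body": {
  "commands": [
    [[0,0,0,0,0,-0.025,0.045],[0,0,0,0,0,-0.03,0.05],[0,0,0,0,0,-0.035,0.06],[0,0,0,0,0,-0.04,0.06],[0,0,0,0,0,-0.02,0.06]]
  ]
}}

```text
clock: 26.97
tool_pos: [0.4614, -0.1656, 0.2139]
tool_rot: [[0.988, 0.154, 0.002], [0.154, -0.988, -0.002], [0.002, 0.002, -1.0]]
force: [1.4, 0.1, 0.5]
width: 0.0594
```

```bash
python3 -c "
from h import *
R=pose(-.058,.26,-.058)
d([.48,.1,.26],pose(-.058))
crop('scene',230,160,360,240,6,'p1.png')
"
```

```text
t 27.0 tcp [ 0.4614 -0.1656  0.2139] yaw_y -1.417 z [ 0.002 -0.002 -1.   ] F [1.4 0.1 0.5] w 0.0594 q [ 0.91  0.3  -0.73  1.97  0.24  0.95 -1.35]
rotvec tool [ 0.003 -0.    -1.359]
shift tool now [ 0.0592 -0.2595 -0.0465] after turn [ 0.2662  0.0031 -0.0461] dist 0.2702
```

View pics/p1.png

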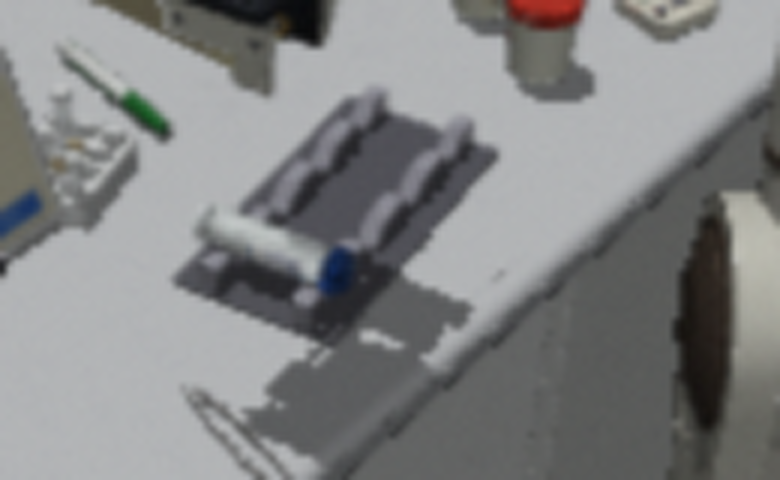

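Tube 1 is seated in the first notch, at crop (200,220)-(345,270). Back to the crank.

Emit:
{"method": "servo_tool", "body": {
  "commands": [
    [[0,0,-0.115,0,0,-0.01,0.06],[0,0,-0.115,0,0,-0.01,0.06],[0,0,-0.115,0,0,-0.01,0.06],[0,0,-0.115,0,0,-0.01,0.06],[0,0,-0.115,0,0,0,0.06]]
  ]
}}

```text
clock: 27.43
tool_pos: [0.4635, -0.1651, 0.2641]
tool_rot: [[0.729, 0.684, 0.012], [0.684, -0.729, -0.01], [0.002, 0.015, -1.0]]
force: [-0.4, -0.4, 0.6]
width: 0.0599
```

Emit:
{"method": "servo_tool", "body": {
  "commands": [
    [[0,0,-0.115,0,0,0,0.06],[0,0,-0.115,0,0,0,0.06],[0,0,-0.115,0,0,0,0.06],[0,0,-0.115,0,0,0,0.06],[0,0,-0.115,0,0,0,0.06]]
  ]
}}

```text
clock: 27.85
tool_pos: [0.4629, -0.1637, 0.2671]
tool_rot: [[0.208, 0.978, 0.013], [0.978, -0.208, -0.013], [-0.01, 0.016, -1.0]]
force: [0.9, -0.1, 0.2]
width: 0.0597
```

Emit:
{"method": "servo_tool", "body": {
  "commands": [
    [[0,0,-0.105,0.02,0,0,0.06],[0,0,-0.1,0.03,0,0,0.06],[0,0,0,0.035,0,0,0.06],[0,0,0,0.035,0,0,0.06],[0,0,0,0.035,0,0,0.06]]
  ]
}}

```text
clock: 28.27
tool_pos: [0.4684, -0.0134, 0.2654]
tool_rot: [[0.004, 1.0, 0.012], [1.0, -0.004, -0.016], [-0.016, 0.012, -1.0]]
force: [1.2, 1.0, 0.1]
width: 0.0599
```

Emit:
{"method": "servo_tool", "body": {
  "commands": [
    [[-0.09,0,0,0.035,0,0,0.06],[-0.09,0,0,0.025,0,0,0.06],[-0.09,0,0,0.01,0,0,0.06],[0,0,0,0,0,0,0.06]]
  ]
}}

```text
clock: 28.6
tool_pos: [0.4676, 0.071, 0.2641]
tool_rot: [[-0.012, 0.958, 0.288], [1.0, 0.015, -0.008], [-0.012, 0.288, -0.958]]
force: [-1.2, -0.5, 0.1]
width: 0.0597
```

```bash
python3 -c "
from h import *
R=pose(-.058,.26,-.058)
d([.47,.104,.25],R);d([.491,.102,.169],R)
"
```

```text
t 28.6 tcp [0.4676 0.071  0.2641] yaw_y 0.016 z [ 0.288 -0.008 -0.958] F [-1.2 -0.5  0.1] w 0.0597 q [ 0.96 -0.01 -1.2   2.16  0.1   0.7  -0.29]
rotvec tool [ 0.032 -0.008  0.071]
shift tool now [ 0.0332 -0.0012  0.0139] after turn [ 0.0331 -0.0031  0.0137] dist 0.0360
t 28.6 tcp [0.4676 0.071  0.2641] yaw_y 0.016 z [ 0.288 -0.008 -0.958] F [-1.2 -0.5  0.1] w 0.0597 q [ 0.96 -0.01 -1.2   2.16  0.1   0.7  -0.29]
rotvec tool [ 0.032 -0.008  0.071]
shift tool now [ 0.0319 -0.0044  0.0976] after turn [ 0.0323 -0.0036  0.0974] dist 0.1027
```

Emit:
{"method": "servo_tool", "body": {
  "commands": [
    [[0.03,-0.008,0.07,0.016,0,0,0.06],[0,0,0,0.016,0,0.01,0.06],[0,0,0,0,0,0.02,0.06],[0,0,0,0,0,0.02,0.06],[0,0,0,0,0,0,0.06]]
  ]
}}

```text
clock: 29.02
tool_pos: [0.4835, 0.0957, 0.2166]
tool_rot: [[0.06, 0.963, 0.261], [0.998, -0.053, -0.032], [-0.017, 0.263, -0.965]]
force: [-0.5, 0.2, 0.1]
width: 0.0601
```

```bash
python3 -c "
from h import *
R=pose(-.058,.26,-.058)
d([.491,.102,.167],R)
"
```

```text
t 29.0 tcp [0.4835 0.0957 0.2166] yaw_y -0.055 z [ 0.261 -0.032 -0.965] F [-0.5  0.2  0.1] w 0.0601 q [ 0.7   0.23 -1.13  2.15  0.53  0.72 -0.82]
rotvec tool [0.006 0.017 0.003]
shift tool now [ 0.0076 -0.0061  0.0496] after turn [ 0.0068 -0.0059  0.0497] dist 0.0505
```

Emit:
{"method": "servo_tool", "body": {
  "commands": [
    [[0,0.015,0,0.004,-0.003,0.015,0.06],[0,0,0,0.003,-0.003,0.015,0.06],[0,0,0,0,0,0.012,0.06],[0,0,0,0,0,0.005,0.06],[0,0,0,0,0,0,0.06]]
  ]
}}

```text
clock: 29.43
tool_pos: [0.493, 0.0987, 0.1691]
tool_rot: [[0.061, 0.965, 0.256], [0.998, -0.058, -0.021], [-0.005, 0.256, -0.967]]
force: [-0.5, 0.4, 0.5]
width: 0.0601
```

Emit:
{"method": "servo_tool", "body": {
  "commands": [
    [[0,0,0,0,0,0,0.06]]
  ]
}}

```text
clock: 29.52
tool_pos: [0.4933, 0.0983, 0.1696]
tool_rot: [[0.062, 0.965, 0.255], [0.998, -0.059, -0.021], [-0.006, 0.256, -0.967]]
force: [0.5, 0.9, 0.6]
width: 0.06
```

```bash
python3 -c "
from h import *
R=pose(-.058,.26,-.058)
d([.491,.102,.167],R)
"
```

```text
t 29.5 tcp [0.4933 0.0983 0.1696] yaw_y -0.061 z [ 0.255 -0.021 -0.967] F [0.5 0.9 0.6] w 0.0600 q [ 0.57  0.34 -1.01  2.17  0.7   0.66 -0.97]
rotvec tool [-0.001  0.007 -0.003]
shift tool now [ 0.0036 -0.0031  0.0019] after turn [ 0.0036 -0.0031  0.0019] dist 0.0051
```

Close; then read the grip and plan the second turn.

Emit:
{"method": "servo_tool", "body": {
  "commands": [
    [[0,0,0,0.002,-0.002,0.004,0.06],[0,0,0,0,0,0.002,0.005],[0,0,0,0,0,0,0.005],[0,0,0,0,0,0,0.005],[0,0,0,0,0,0,0.005]]
  ]
}}

```text
clock: 29.93
tool_pos: [0.4948, 0.0994, 0.166]
tool_rot: [[0.065, 0.964, 0.259], [0.998, -0.061, -0.023], [-0.007, 0.26, -0.966]]
force: [1.1, 0.2, 0.4]
width: 0.0378
```

Emit:
{"method": "servo_tool", "body": {
  "commands": [
    [[0,0,0,0,0,0,0.005],[0,0,0,0,0,0,0.005],[0,0,0,0,0,0,0.005],[0,0,0,0,0,0,0.005],[0,0,0,0,0,0,0.005]]
  ]
}}

```text
clock: 30.35
tool_pos: [0.4945, 0.0993, 0.1665]
tool_rot: [[0.065, 0.964, 0.259], [0.998, -0.061, -0.024], [-0.007, 0.26, -0.965]]
force: [0.2, 0.5, -0.2]
width: 0.0169
```

```bash
python3 -c "
from h import *
d()
"
```

```text
t 30.4 tcp [0.4945 0.0993 0.1665] yaw_y -0.063 z [ 0.259 -0.024 -0.965] F [ 0.2  0.5 -0.2] w 0.0169 q [ 0.55  0.35 -1.    2.17  0.71  0.65 -1.  ]
```

Emit:
{"method": "servo_tool", "body": {
  "commands": [
    [[0,0,0,0,-0.002,0.0009,0.005],[0,0,0,0,-0.002,0.0009,0.005],[0,0,0,0,-0.002,0.0009,0.005],[0,0,0,0,-0.002,0.0009,0.005],[0,0,0,0,-0.002,0.0009,0.005]]
  ]
}}

```text
clock: 30.77
tool_pos: [0.4904, 0.0996, 0.1638]
tool_rot: [[0.067, 0.961, 0.269], [0.998, -0.062, -0.027], [-0.01, 0.27, -0.963]]
force: [-2.3, -2.2, 7.9]
width: 0.0171
```

Emit:
{"method": "servo_tool", "body": {
  "commands": [
    [[0,0,0,0,-0.00175,0.0013,0.005],[0,0,0,0,-0.00175,0.0013,0.005],[0,0,0,0,-0.00175,0.0013,0.005],[0,0,0,0,-0.00175,0.0013,0.005],[0,0,0,0,-0.00175,0.0013,0.005]]
  ]
}}

```text
clock: 31.18
tool_pos: [0.4843, 0.1001, 0.1588]
tool_rot: [[0.067, 0.96, 0.273], [0.998, -0.06, -0.034], [-0.016, 0.275, -0.961]]
force: [-4.0, -1.0, 9.4]
width: 0.0168
```

Emit:
{"method": "servo_tool", "body": {
  "commands": [
    [[0,0,0,0,-0.00145,0.0016,0.005],[0,0,0,0,-0.00145,0.0016,0.005],[0,0,0,0,-0.00145,0.0016,0.005],[0,0,0,0,-0.00145,0.0016,0.005],[0,0,0,0,-0.00145,0.0016,0.005]]
  ]
}}

```text
clock: 31.6
tool_pos: [0.4771, 0.1008, 0.1501]
tool_rot: [[0.067, 0.96, 0.273], [0.998, -0.059, -0.038], [-0.021, 0.275, -0.961]]
force: [-1.9, -1.0, 4.8]
width: 0.0167
```

Emit:
{"method": "servo_tool", "body": {
  "commands": [
    [[0,0,0,0,-0.0011,0.0019,0.005],[0,0,0,0,-0.0011,0.0019,0.005],[0,0,0,0,-0.0011,0.0019,0.005],[0,0,0,0,-0.0011,0.0019,0.005],[0,0,0,0,-0.0011,0.0019,0.005]]
  ]
}}

```text
clock: 32.02
tool_pos: [0.472, 0.1011, 0.1387]
tool_rot: [[0.067, 0.96, 0.271], [0.998, -0.058, -0.04], [-0.022, 0.273, -0.962]]
force: [-2.0, 0.2, 3.1]
width: 0.017
```

```bash
python3 -c "
from h import *
d()
"
```

```text
t 32.0 tcp [0.472  0.1011 0.1387] yaw_y -0.061 z [ 0.271 -0.04  -0.962] F [-2.   0.2  3.1] w 0.0170 q [ 0.47  0.35 -0.93  2.25  0.82  0.59 -1.14]
```

Emit:
{"method": "servo_tool", "body": {
  "commands": [
    [[0,0,0,0,-0.0005,0.0021,0.005],[0,0,0,0,-0.0005,0.0021,0.005],[0,0,0,0,-0.0005,0.0021,0.005],[0,0,0,0,-0.0004,0.0021,0.005],[0,0,0,0,-0.0003,0.0021,0.005]]
  ]
}}

```text
clock: 32.43
tool_pos: [0.4704, 0.1012, 0.1257]
tool_rot: [[0.066, 0.961, 0.268], [0.998, -0.058, -0.039], [-0.022, 0.269, -0.963]]
force: [-3.3, 0.6, 2.4]
width: 0.017
```

Emit:
{"method": "servo_tool", "body": {
  "commands": [
    [[0,0,0,0,-0.0002,0.0021,0.005],[0,0,0,0,-0.0001,0.0021,0.005],[0,0,0,0,0,0.0015,0.005],[0,0,0,0,0,0,0.005]]
  ]
}}

```text
clock: 32.77
tool_pos: [0.4711, 0.1012, 0.1185]
tool_rot: [[0.066, 0.962, 0.266], [0.998, -0.058, -0.038], [-0.022, 0.268, -0.963]]
force: [-2.1, -0.6, 1.1]
width: 0.017
```

```bash
cat >> h.py <<'E'
def ang():
    s=read_state()["tool_pos"];v=s[[0,2]]-[.5202,.1257];f=np.arctan2(-v[0],v[1])%(2*np.pi);print("crank a=%.2f r=%.4f"%(((f+.524)%6.283),np.hypot(*v)))
def blue():
    im=get_image("scene");hsv=cv2.cvtColor(im,cv2.COLOR_RGB2HSV);m=cv2.inRange(hsv,(108,130,50),(125,255,255));n,_,st,ce=cv2.connectedComponentsWithStats(m)
    print("blue",[(np.round(ce[i]).astype(int).tolist(),int(st[i][4])) for i in range(1,n) if st[i][4]>6])
E
python3 -c "
from h import *
d();ang();blue()
u=[140+510/6,190+400/6];print(u)
"
```

```text
t 32.8 tcp [0.4711 0.1012 0.1185] yaw_y -0.060 z [ 0.266 -0.038 -0.963] F [-2.1 -0.6  1.1] w 0.0170 q [ 0.42  0.39 -0.88  2.26  0.9   0.57 -1.21]
crank a=2.24 r=0.0496
blue [([197, 138], 20), ([286, 205], 28), ([198, 213], 8), ([205, 221], 21), ([225, 256], 22)]
[225.0, 256.6666666666667]
```

Blue caps are at (225,256), the outlet position, and two more in the drum at (205,221) and (198,213), so tube 2 has dropped. I'll release the crank and go for it.

Emit:
{"method": "servo_tool", "body": {
  "commands": [
    [[0,0,0,0,0,0,0.06],[0,0,0,0,0,0,0.06],[0,0,0,0,0,0,0.06],[0,0,0,0,0,0,0.06],[0,0,0,0,0,-0.015,0.06]]
  ]
}}

```text
clock: 33.23
tool_pos: [0.4694, 0.1007, 0.133]
tool_rot: [[0.067, 0.961, 0.267], [0.998, -0.058, -0.039], [-0.022, 0.269, -0.963]]
force: [-0.2, 0.3, -0.2]
width: 0.0457
```

Emit:
{"method": "servo_tool", "body": {
  "commands": [
    [[0,0,0,0,0.003,-0.03,0.06],[0,0,0,0,0.003,-0.03,0.06],[0.04,0,0,0,0.003,-0.03,0.05],[0.04,0,0,0,0.003,-0.02,0.05],[0.04,0,0,0,0,0,0.05]]
  ]
}}

```text
clock: 33.65
tool_pos: [0.4498, 0.1059, 0.2472]
tool_rot: [[0.06, 0.988, 0.145], [0.998, -0.056, -0.032], [-0.024, 0.147, -0.989]]
force: [1.7, 0.1, -0.2]
width: 0.0507
```

```bash
python3 -c "
from h import *
d([.39,.242,.20],pose(-.058,.15,-.058))
"
```

```text
t 33.6 tcp [0.4498 0.1059 0.2472] yaw_y -0.057 z [ 0.145 -0.032 -0.989] F [ 1.7  0.1 -0.2] w 0.0507 q [ 0.78  0.19 -1.21  2.09  0.34  0.89 -0.68]
rotvec tool [-0.003  0.024  0.001]
shift tool now [ 0.1333 -0.0736  0.0336] after turn [ 0.1324 -0.0738  0.0365] dist 0.1559
```

Emit:
{"method": "servo_tool", "body": {
  "commands": [
    [[0,0.02,0,0.01,-0.025,0,0.05],[0,0,0,0.02,-0.025,0,0.05],[0,0,0,0.03,-0.02,0.005,0.05],[0,0,0,0.03,-0.003,0.01,0.05],[0,0,0,0.03,0,0.015,0.05]]
  ]
}}

```text
clock: 34.07
tool_pos: [0.3962, 0.2196, 0.2136]
tool_rot: [[0.078, 0.985, 0.154], [0.997, -0.078, -0.009], [0.003, 0.154, -0.988]]
force: [-0.0, -1.5, 0.8]
width: 0.0502
```

Emit:
{"method": "servo_tool", "body": {
  "commands": [
    [[-0.1,0,0,0.008,0,0,0.05],[-0.1,0,0,0,0,0,0.05],[-0.1,0,0,0,0,0,0.05],[0,0,0,0,0,0,0.05]]
  ]
}}

```text
clock: 34.4
tool_pos: [0.3934, 0.2392, 0.2053]
tool_rot: [[0.068, 0.905, 0.421], [0.997, -0.072, -0.006], [0.025, 0.42, -0.907]]
force: [-1.2, -0.4, -0.3]
width: 0.0498
```

```bash
python3 -c "
from h import *
c=np.array([.406,.2475,.047]);R=pose(-.058,.46,-.058)
d(c-.014*R[:,2]+[0,0,.05],R)
"
```

```text
t 34.4 tcp [0.3934 0.2392 0.2053] yaw_y -0.080 z [ 0.421 -0.006 -0.907] F [-1.2 -0.4 -0.3] w 0.0498 q [ 0.25  0.12 -1.13  2.31  0.79  0.64 -1.55]
rotvec tool [-0.026 -0.018 -0.02 ]
shift tool now [ 0.0067 -0.035   0.0895] after turn [ 0.009  -0.0372  0.0885] dist 0.0964
```

Emit:
{"method": "servo_tool", "body": {
  "commands": [
    [[-0.013,-0.009,-0.01,0.002,-0.007,0.018,0.05],[-0.013,-0.009,-0.01,0.002,-0.007,0.018,0.05],[0,0,0,0.002,-0.007,0.018,0.05],[0,0,0,0.002,-0.007,0.018,0.05],[0,0,0,0,-0.006,0.012,0.05]]
  ]
}}

```text
clock: 34.82
tool_pos: [0.4073, 0.2469, 0.1176]
tool_rot: [[0.059, 0.891, 0.451], [0.998, -0.05, -0.033], [-0.007, 0.452, -0.892]]
force: [-0.5, 0.5, -0.8]
width: 0.0501
```

Emit:
{"method": "servo_tool", "body": {
  "commands": [
    [[0,0,0,0,0,0,0.05],[0,0,0,0,0,0,0.05]]
  ]
}}

```text
clock: 34.98
tool_pos: [0.4076, 0.2454, 0.1153]
tool_rot: [[0.061, 0.894, 0.445], [0.998, -0.049, -0.037], [-0.011, 0.446, -0.895]]
force: [0.4, -0.1, 0.5]
width: 0.0501
```

```bash
python3 -c "
from h import *
c=np.array([.406,.2475,.047]);R=pose(-.058,.46,-.058)
d(c-.014*R[:,2],R)
"
```

```text
t 35.0 tcp [0.4076 0.2454 0.1153] yaw_y -0.055 z [ 0.445 -0.037 -0.895] F [ 0.4 -0.1  0.5] w 0.0501 q [-0.05  0.42 -0.92  2.34  1.33  0.73 -2.06]
rotvec tool [0.003 0.011 0.003]
shift tool now [ 0.0027 -0.032   0.0463] after turn [ 0.002  -0.0319  0.0464] dist 0.0564
```

Emit:
{"method": "servo_tool", "body": {
  "commands": [
    [[0,0.005,0,0.001,-0.012,0.004,0.05],[0,0.005,0,0.001,-0.012,0.008,0.05],[0,0,0,0.001,-0.01,0.012,0.05],[0,0,0,0,-0.003,0.012,0.05],[0,0,0,0,0,0.008,0.05]]
  ]
}}

```text
clock: 35.4
tool_pos: [0.4018, 0.2493, 0.0656]
tool_rot: [[0.064, 0.889, 0.454], [0.998, -0.057, -0.029], [-0.0, 0.455, -0.891]]
force: [0.1, -0.0, 0.5]
width: 0.0501
```

Emit:
{"method": "servo_tool", "body": {
  "commands": [
    [[0,0,0,0,0,0,0.05],[0,0,0,0,0,0,0.05]]
  ]
}}

```text
clock: 35.57
tool_pos: [0.4039, 0.2486, 0.0666]
tool_rot: [[0.067, 0.888, 0.454], [0.998, -0.059, -0.032], [-0.001, 0.455, -0.89]]
force: [-0.3, -0.3, -1.0]
width: 0.0501
```

```bash
python3 -c "
from h import *
c=np.array([.406,.2475,.047]);R=pose(-.058,.46,-.058)
d(c-.014*R[:,2],R)
"
```

```text
t 35.6 tcp [0.4039 0.2486 0.0666] yaw_y -0.066 z [ 0.454 -0.032 -0.89 ] F [-0.3 -0.3 -1. ] w 0.0501 q [-0.14  0.55 -0.84  2.37  1.55  0.77 -2.31]
rotvec tool [ 0.013  0.005 -0.007]
shift tool now [-0.001  -0.0068  0.0045] after turn [-0.0009 -0.0068  0.0046] dist 0.0082
```

Final nudge, close and lift. This time the jaws close before lifting, and I look at the width in between.

Emit:
{"method": "servo_tool", "body": {
  "commands": [
    [[0,0,0,-0.001,-0.006,0,0.05],[0,0,0,0,-0.003,0.004,0.05],[0,0,0,0,0,0.003,0.05],[0,0,0,0,0,0,0.05],[0,0,0,0,0,0,0.02]]
  ]
}}

```text
clock: 35.98
tool_pos: [0.4012, 0.248, 0.0593]
tool_rot: [[0.07, 0.886, 0.459], [0.998, -0.062, -0.032], [0.001, 0.46, -0.888]]
force: [-1.1, -0.6, 0.2]
width: 0.0467
```

Emit:
{"method": "servo_tool", "body": {
  "commands": [
    [[0,0,0,0,0,0,0.02],[0,0,0,0,0,0,0.02],[0,0,0,0,0,0,0.02],[0,0,0,0,0,0,0.02],[0,0,0,0,0,0,0.02]]
  ]
}}

```text
clock: 36.4
tool_pos: [0.401, 0.2481, 0.0595]
tool_rot: [[0.069, 0.886, 0.459], [0.998, -0.062, -0.032], [0.0, 0.46, -0.888]]
force: [0.0, -0.3, -1.2]
width: 0.0328
```

Emit:
{"method": "servo_tool", "body": {
  "commands": [
    [[0,0,0,0,0.007,-0.014,0.02],[0,0,0,0,0.009,-0.018,0.02],[0,0,0,0,0.01,-0.0195,0.02],[0,0,0,0,0.01,-0.0195,0.02],[0,0,0,0,0.01,-0.0195,0.02]]
  ]
}}

```text
clock: 36.82
tool_pos: [0.3963, 0.2464, 0.1585]
tool_rot: [[0.067, 0.892, 0.447], [0.998, -0.057, -0.035], [-0.006, 0.449, -0.894]]
force: [0.2, -0.3, 0.1]
width: 0.0324
```

Emit:
{"method": "servo_tool", "body": {
  "commands": [
    [[0,0,0,0,0.01,-0.0195,0.02],[0.1,0,0,0,0.01,-0.015,0.02],[0.12,0,0,0,0.01,-0.01,0.02],[0.12,0,0,0,0.005,0,0.02],[0.12,0,0,0,0,0,0.02]]
  ]
}}

```text
clock: 37.23
tool_pos: [0.4034, 0.246, 0.2083]
tool_rot: [[0.058, 0.995, 0.08], [0.998, -0.056, -0.022], [-0.017, 0.081, -0.997]]
force: [0.2, 0.3, -0.4]
width: 0.0329
```

```bash
python3 -c "
from h import *
d();blue()
"
```

```text
t 37.2 tcp [0.4034 0.246  0.2083] yaw_y -0.056 z [ 0.08  -0.022 -0.997] F [ 0.2  0.3 -0.4] w 0.0329 q [ 0.33  0.38 -1.16  2.05  0.52  0.96 -1.15]
blue [([384, 96], 10), ([232, 196], 21), ([286, 205], 29)]
```

Emit:
{"method": "servo_tool", "body": {
  "commands": [
    [[0.08,0,0,-0.02,0.004,0,0.02],[0,0,0,-0.035,0.006,0,0.02],[0,0,0,-0.035,0.006,0,0.02],[0,0,0,-0.035,0.006,0,0.02],[0,0,0,-0.035,0.006,0,0.02]]
  ]
}}

```text
clock: 37.7
tool_pos: [0.4255, 0.0878, 0.2072]
tool_rot: [[0.056, 0.998, -0.011], [0.998, -0.056, -0.001], [-0.001, -0.011, -1.0]]
force: [1.5, -0.5, -0.3]
width: 0.0326
```

Emit:
{"method": "servo_tool", "body": {
  "commands": [
    [[0,0,0,-0.035,0.006,0,0.02],[0,0,0,-0.035,0.006,0,0.02],[0,0,0,-0.035,0.006,0,0.02],[0,0,0,-0.035,0.006,0,0.02],[0,0,0,-0.035,0.006,0,0.02]]
  ]
}}

```text
clock: 38.12
tool_pos: [0.4418, -0.098, 0.2053]
tool_rot: [[0.055, 0.998, -0.008], [0.998, -0.055, -0.013], [-0.013, -0.007, -1.0]]
force: [0.6, 1.0, -0.5]
width: 0.0324
```

Emit:
{"method": "servo_tool", "body": {
  "commands": [
    [[0,0,0,-0.035,0.006,0,0.02],[0,0,0,-0.035,0.006,0,0.02],[0,0,0,-0.03,0.005,0,0.02],[0,0,0.11,-0.015,0,0,0.02],[0,0,0.11,0,0,0,0.02]]
  ]
}}

```text
clock: 38.53
tool_pos: [0.4481, -0.229, 0.204]
tool_rot: [[0.288, 0.958, -0.009], [0.957, -0.288, -0.026], [-0.027, -0.001, -1.0]]
force: [0.1, 0.4, -0.3]
width: 0.0327
```

Emit:
{"method": "servo_tool", "body": {
  "commands": [
    [[0,0,0.11,0,0,0,0.02],[0,0,0.11,0,0,0,0.02],[0,0,0.11,0,0,0,0.02],[0,0,0.11,0,0,0,0.02],[0,0,0.11,0,0,0,0.02]]
  ]
}}

```text
clock: 38.95
tool_pos: [0.4444, -0.2311, 0.201]
tool_rot: [[0.769, 0.639, -0.01], [0.639, -0.769, -0.034], [-0.03, 0.02, -0.999]]
force: [0.5, -0.2, -0.8]
width: 0.0326
```

Emit:
{"method": "servo_tool", "body": {
  "commands": [
    [[0,0,0.11,0,0,0,0.02],[0,0,0.11,0,0,0,0.02],[0,0,0.11,0,0,0,0.02],[0,0,0.11,0,0,0,0.02],[0,0,0,0,0,0,0.02]]
  ]
}}

```text
clock: 39.37
tool_pos: [0.4413, -0.2293, 0.1991]
tool_rot: [[0.974, 0.226, -0.012], [0.225, -0.973, -0.044], [-0.021, 0.04, -0.999]]
force: [0.2, -0.2, -0.3]
width: 0.0324
```

```bash
python3 -c "
from h import *
d([.4735,-.2293,.10],pose(-np.pi/2+.151));blue()
"
```

```text
t 39.4 tcp [ 0.4413 -0.2293  0.1991] yaw_y -1.343 z [-0.012 -0.044 -0.999] F [ 0.2 -0.2 -0.3] w 0.0324 q [ 1.09  0.36 -0.83  1.97  0.38  0.95 -1.28]
rotvec tool [0.041 0.02  0.076]
shift tool now [0.0335 0.0033 0.0986] after turn [0.0318 0.0048 0.0991] dist 0.1041
blue [([197, 138], 20), ([302, 170], 21), ([231, 196], 25), ([286, 205], 31), ([198, 213], 8), ([205, 221], 21)]
```

Emit:
{"method": "servo_tool", "body": {
  "commands": [
    [[0.02,0.01,0.04,0.011,0.001,0.015,0.02],[0.02,0.01,0.036,0.011,0.001,0.02,0.02],[0,0,0,0.01,0.001,0.025,0.02],[0,0,0,0,0,0.025,0.02],[0,0,0,0,0,0.015,0.02]]
  ]
}}

```text
clock: 39.83
tool_pos: [0.4767, -0.2283, 0.0988]
tool_rot: [[0.985, 0.173, 0.009], [0.173, -0.985, -0.01], [0.007, 0.012, -1.0]]
force: [-0.6, 0.7, -0.7]
width: 0.0327
```

Emit:
{"method": "servo_tool", "body": {
  "commands": [
    [[0,0,0,0,0,0,0.02],[0,0,0,0,0,0,0.02]]
  ]
}}

```text
clock: 40.0
tool_pos: [0.4744, -0.2264, 0.0952]
tool_rot: [[0.984, 0.181, 0.003], [0.181, -0.984, -0.007], [0.002, 0.008, -1.0]]
force: [0.7, 0.0, 0.3]
width: 0.0329
```

```bash
python3 -c "
from h import *
d([.4725,-.2293,.047],pose(-np.pi/2+.151))
"
```

```text
t 40.0 tcp [ 0.4744 -0.2264  0.0952] yaw_y -1.389 z [ 0.003 -0.007 -1.   ] F [0.7 0.  0.3] w 0.0329 q [ 0.96  0.57 -0.71  1.98  0.53  0.78 -1.45]
rotvec tool [ 0.008 -0.002  0.031]
shift tool now [-0.0025  0.0022  0.0482] after turn [-0.0023  0.0026  0.0482] dist 0.0483
```

Emit:
{"method": "servo_tool", "body": {
  "commands": [
    [[0.008,0,0.03,0,0.002,0.012,0.02],[0,0,0,-0.001,0.001,0.012,0.02],[0,0,0,-0.001,0,0.012,0.02],[0,0,0,0,0,0.007,0.02],[0,0,0,0,0,0,0.02]]
  ]
}}

```text
clock: 40.42
tool_pos: [0.4743, -0.2315, 0.0511]
tool_rot: [[0.989, 0.151, 0.006], [0.151, -0.989, -0.002], [0.006, 0.003, -1.0]]
force: [0.0, 1.4, -0.3]
width: 0.0323
```

Emit:
{"method": "servo_tool", "body": {
  "commands": [
    [[0,0,0,0,0,0.004,0.02],[0,0,0,0,0,0,0.02]]
  ]
}}

```text
clock: 40.58
tool_pos: [0.4745, -0.2316, 0.0467]
tool_rot: [[0.988, 0.151, 0.007], [0.151, -0.989, -0.002], [0.006, 0.003, -1.0]]
force: [0.3, 1.0, -0.4]
width: 0.0322
```

```bash
python3 -c "
from h import *
d([.4725,-.2293,.047],pose(-np.pi/2+.151))
"
```

```text
t 40.6 tcp [ 0.4745 -0.2316  0.0467] yaw_y -1.419 z [ 0.007 -0.002 -1.   ] F [ 0.3  1.  -0.4] w 0.0322 q [ 0.92  0.64 -0.64  1.99  0.59  0.7  -1.52]
rotvec tool [ 0.003 -0.006  0.001]
shift tool now [-0.0016 -0.0026 -0.0004] after turn [-0.0016 -0.0026 -0.0003] dist 0.0031
```

Emit:
{"method": "servo_tool", "body": {
  "commands": [
    [[0,0,0,0,0,0,0.043],[0,0,0,0,0,0,0.043],[0,0,0,0,0,0,0.043],[0,0,0,0,0,0,0.043],[0,0,0,0,0,-0.01,0.043]]
  ]
}}

```text
clock: 41.0
tool_pos: [0.4743, -0.2312, 0.0569]
tool_rot: [[0.988, 0.152, 0.006], [0.152, -0.988, -0.002], [0.006, 0.003, -1.0]]
force: [-0.6, 0.2, -0.3]
width: 0.0427
```

Emit:
{"method": "servo_tool", "body": {
  "commands": [
    [[0,0,0,0,0,-0.025,0.045],[0,0,0,0,0,-0.03,0.05],[0,0,0,0,0,-0.04,0.06],[0,0,0,0,0,-0.04,0.06],[0,0,0,0,0,-0.03,0.06]]
  ]
}}

```text
clock: 41.42
tool_pos: [0.4694, -0.2278, 0.2258]
tool_rot: [[0.988, 0.155, -0.004], [0.155, -0.988, 0.006], [-0.003, -0.007, -1.0]]
force: [0.2, -1.3, -0.1]
width: 0.0595
```

```bash
python3 -c "
from h import *
d()
crop('scene',230,160,360,240,6,'p2.png')
"
```

```text
t 41.4 tcp [ 0.4694 -0.2278  0.2258] yaw_y -1.415 z [-0.004  0.006 -1.   ] F [ 0.2 -1.3 -0.1] w 0.0595 q [ 1.09  0.38 -0.84  1.88  0.33  1.03 -1.3 ]
```

View pics/p2.png

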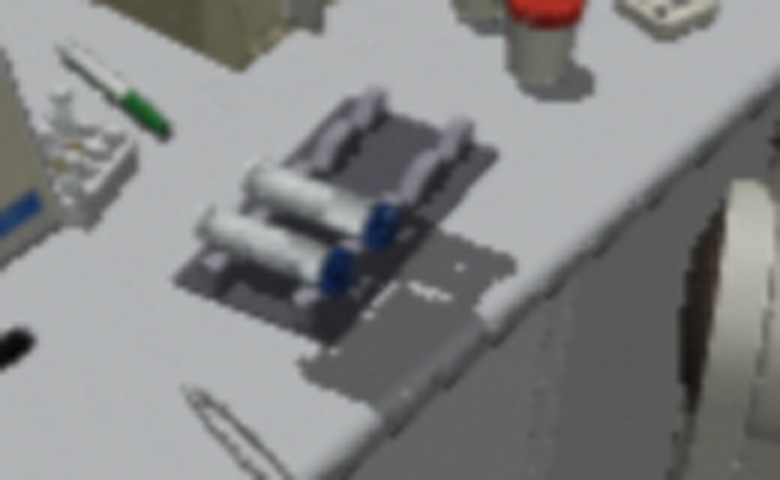

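Emit:
{"method": "servo_tool", "body": {
  "commands": [
    [[0,0,-0.115,0,0,-0.01,0.06],[0,0,-0.115,0,0,-0.01,0.06],[0,0,-0.115,0,0,-0.01,0.06],[0,0,-0.115,0,0,0,0.06],[0,0,-0.115,0,0,0,0.06]]
  ]
}}

```text
clock: 41.88
tool_pos: [0.4748, -0.2286, 0.2727]
tool_rot: [[0.728, 0.685, 0.012], [0.685, -0.728, -0.01], [0.002, 0.015, -1.0]]
force: [-0.5, 0.6, 0.3]
width: 0.0597
```

Emit:
{"method": "servo_tool", "body": {
  "commands": [
    [[0,0,-0.115,0,0,0,0.06],[0,0,-0.115,0,0,0,0.06],[0,0,-0.115,0,0,0,0.06],[0,0,-0.115,0,0,0,0.06],[0,0,-0.115,0,0,0,0.06]]
  ]
}}

```text
clock: 42.3
tool_pos: [0.4746, -0.2277, 0.2778]
tool_rot: [[0.207, 0.978, 0.014], [0.978, -0.207, -0.016], [-0.013, 0.017, -1.0]]
force: [-0.1, -0.2, -1.2]
width: 0.06
```

Emit:
{"method": "servo_tool", "body": {
  "commands": [
    [[0,0,-0.105,0.02,0,0,0.06],[0,0,-0.04,0.03,-0.002,0,0.06],[0,0,0,0.035,-0.002,0,0.06],[0,0,0,0.035,-0.002,0,0.06],[0,0,0,0.035,-0.002,0,0.06]]
  ]
}}

```text
clock: 42.72
tool_pos: [0.4782, -0.0726, 0.2765]
tool_rot: [[0.069, 0.997, 0.014], [0.997, -0.069, -0.018], [-0.017, 0.015, -1.0]]
force: [0.5, -0.6, 0.2]
width: 0.0597
```

Emit:
{"method": "servo_tool", "body": {
  "commands": [
    [[0,0,0,0.035,-0.002,0,0.06],[0,0,0,0.035,-0.002,0,0.06],[-0.09,0,0,0.035,0,0,0.06],[-0.09,0,0,0.02,0,0,0.06],[-0.09,0,0,0,0,0,0.06]]
  ]
}}

```text
clock: 43.13
tool_pos: [0.4806, 0.0791, 0.2762]
tool_rot: [[0.055, 0.956, 0.29], [0.998, -0.051, -0.022], [-0.006, 0.29, -0.957]]
force: [-0.2, 1.6, 3.0]
width: 0.0599
```

```bash
python3 -c "
from h import *
R=pose(-.058,.26,-.058)
d([.4705,.1,.118],R)
"
```

```text
t 43.1 tcp [0.4806 0.0791 0.2762] yaw_y -0.053 z [ 0.29  -0.022 -0.957] F [-0.2  1.6  3. ] w 0.0599 q [ 1.12  0.06 -1.42  2.12  0.24  0.75 -0.5 ]
rotvec tool [0.035 0.005 0.005]
shift tool now [ 0.0213 -0.0567  0.148 ] after turn [ 0.0203 -0.0516  0.15  ] dist 0.1599
```

Both tubes are seated in adjacent notches. I'll descend to the crank again.

Emit:
{"method": "servo_tool", "body": {
  "commands": [
    [[0.03,0,0,0.005,-0.015,0.01,0.06],[0,0,0,0.005,-0.015,0.02,0.06],[0,0,0,0.004,-0.015,0.025,0.06],[0,0,0,0,-0.006,0.025,0.06],[0,0,0,0,0,0.015,0.06]]
  ]
}}

```text
clock: 43.55
tool_pos: [0.4572, 0.0817, 0.1775]
tool_rot: [[0.082, 0.952, 0.296], [0.995, -0.063, -0.075], [-0.052, 0.3, -0.952]]
force: [-0.2, -0.3, 0.2]
width: 0.0599
```

Emit:
{"method": "servo_tool", "body": {
  "commands": [
    [[0,0,0,0,0,0,0.06],[0,0,0,0,0,0,0.06]]
  ]
}}

```text
clock: 43.72
tool_pos: [0.4533, 0.084, 0.1753]
tool_rot: [[0.079, 0.953, 0.291], [0.995, -0.06, -0.074], [-0.053, 0.296, -0.954]]
force: [0.4, 0.8, 0.6]
width: 0.0599
```

```bash
python3 -c "
from h import *
R=pose(-.058,.26,-.058)
d([.4705,.1,.118],R)
"
```

```text
t 43.7 tcp [0.4533 0.084  0.1753] yaw_y -0.062 z [ 0.291 -0.074 -0.954] F [0.4 0.8 0.6] w 0.0599 q [ 0.67  0.25 -1.13  2.27  0.74  0.64 -1.07]
rotvec tool [ 0.04   0.057 -0.005]
shift tool now [ 0.0204 -0.0015  0.0585] after turn [0.017  0.001  0.0596] dist 0.0620
```

Emit:
{"method": "servo_tool", "body": {
  "commands": [
    [[0.04,0.057,0,0.008,0,0.014,0.06],[0,0,0,0.007,0,0.014,0.06],[0,0,0,0.003,0,0.014,0.06],[0,0,0,0,0,0.01,0.06],[0,0,0,0,0,0,0.06]]
  ]
}}

```text
clock: 44.13
tool_pos: [0.471, 0.104, 0.1305]
tool_rot: [[0.066, 0.962, 0.265], [0.998, -0.066, -0.012], [0.006, 0.265, -0.964]]
force: [0.1, 0.1, 0.5]
width: 0.0602
```

Emit:
{"method": "servo_tool", "body": {
  "commands": [
    [[0,0,0,0,0,0,0.06]]
  ]
}}

```text
clock: 44.22
tool_pos: [0.4712, 0.1049, 0.1317]
tool_rot: [[0.066, 0.962, 0.266], [0.998, -0.066, -0.011], [0.007, 0.266, -0.964]]
force: [0.9, 0.0, 0.6]
width: 0.0599
```

```bash
python3 -c "
from h import *
R=pose(-.058,.26,-.058)
d([.4705,.101,.116],R)
"
```

```text
t 44.2 tcp [0.4712 0.1049 0.1317] yaw_y -0.068 z [ 0.266 -0.011 -0.964] F [0.9 0.  0.6] w 0.0599 q [ 0.54  0.39 -1.    2.25  0.87  0.59 -1.18]
rotvec tool [ 0.009 -0.005 -0.01 ]
shift tool now [-0.004  -0.0046  0.0149] after turn [-0.0039 -0.0045  0.015 ] dist 0.0162
```

Emit:
{"method": "servo_tool", "body": {
  "commands": [
    [[0.008,0,0.01,-0.003,-0.003,0.008,0.06],[0,0,0,-0.003,-0.002,0.006,0.06],[0,0,0,0,0,0.003,0.06],[0,0,0,0,0,0,0.005],[0,0,0,0,0,0,0.005]]
  ]
}}

```text
clock: 44.63
tool_pos: [0.4717, 0.0986, 0.1162]
tool_rot: [[0.079, 0.962, 0.263], [0.997, -0.079, -0.011], [0.01, 0.263, -0.965]]
force: [-0.3, -0.3, -0.1]
width: 0.0511
```

Emit:
{"method": "servo_tool", "body": {
  "commands": [
    [[0,0,0,0,0,0,0.005],[0,0,0,0,0,0,0.005],[0,0,0,0,0,0,0.005],[0,0,0,0,0,0,0.005],[0,0,0,0,0,0,0.005]]
  ]
}}

```text
clock: 45.05
tool_pos: [0.4717, 0.0988, 0.1167]
tool_rot: [[0.079, 0.962, 0.263], [0.997, -0.079, -0.011], [0.01, 0.263, -0.965]]
force: [-5.8, 0.2, -0.4]
width: 0.0178
```

Emit:
{"method": "servo_tool", "body": {
  "commands": [
    [[0,0,0,0,0,0,0.005],[0,0,0,0,0,0,0.005]]
  ]
}}

```text
clock: 45.22
tool_pos: [0.4714, 0.0988, 0.1166]
tool_rot: [[0.078, 0.962, 0.262], [0.997, -0.078, -0.011], [0.01, 0.262, -0.965]]
force: [0.3, 1.0, -0.1]
width: 0.017
```

```bash
python3 -c "
from h import *
d();ang()
"
```

```text
t 45.2 tcp [0.4714 0.0988 0.1166] yaw_y -0.081 z [ 0.262 -0.011 -0.965] F [ 0.3  1.  -0.1] w 0.0170 q [ 0.51  0.42 -0.96  2.26  0.92  0.57 -1.23]
crank a=2.28 r=0.0497
```

Emit:
{"method": "servo_tool", "body": {
  "commands": [
    [[0,0,0,0,0,0.0022,0.005],[0,0,0,0,0,0.0022,0.005],[0,0,0,0,0,0.0022,0.005],[0,0,0,0,0,0.0022,0.005],[0,0,0,0,0,0.0022,0.005]]
  ]
}}

```text
clock: 45.63
tool_pos: [0.4748, 0.0986, 0.1055]
tool_rot: [[0.078, 0.961, 0.263], [0.997, -0.078, -0.012], [0.009, 0.264, -0.965]]
force: [-0.1, -1.4, 3.0]
width: 0.0167
```

Emit:
{"method": "servo_tool", "body": {
  "commands": [
    [[0,0,0,0,0.00045,0.0021,0.005],[0,0,0,0,0.00045,0.0021,0.005],[0,0,0,0,0.00045,0.0021,0.005],[0,0,0,0,0.00045,0.0021,0.005],[0,0,0,0,0.00045,0.0021,0.005]]
  ]
}}

```text
clock: 46.05
tool_pos: [0.4813, 0.0981, 0.0952]
tool_rot: [[0.079, 0.961, 0.265], [0.997, -0.078, -0.012], [0.009, 0.265, -0.964]]
force: [-0.5, -1.6, 2.6]
width: 0.0171
```

Emit:
{"method": "servo_tool", "body": {
  "commands": [
    [[0,0,0,0,0.0009,0.002,0.005],[0,0,0,0,0.0009,0.002,0.005],[0,0,0,0,0.0009,0.002,0.005],[0,0,0,0,0.0009,0.002,0.005],[0,0,0,0,0.0009,0.002,0.005]]
  ]
}}

```text
clock: 46.47
tool_pos: [0.4908, 0.0974, 0.0868]
tool_rot: [[0.079, 0.96, 0.267], [0.997, -0.079, -0.012], [0.009, 0.268, -0.963]]
force: [0.3, -1.1, 5.6]
width: 0.017
```

Emit:
{"method": "servo_tool", "body": {
  "commands": [
    [[0,0,0,0,0.0013,0.0017,0.005],[0,0,0,0,0.0013,0.0017,0.005],[0,0,0,0,0.0013,0.0017,0.005],[0,0,0,0,0.0013,0.0017,0.005],[0,0,0,0,0.0013,0.0017,0.005]]
  ]
}}

```text
clock: 46.88
tool_pos: [0.5026, 0.0965, 0.0811]
tool_rot: [[0.08, 0.959, 0.272], [0.997, -0.079, -0.013], [0.009, 0.272, -0.962]]
force: [-1.3, -1.8, 8.7]
width: 0.0172
```

```bash
python3 -c "
from h import *
d();ang();blue()
"
```

```text
t 46.9 tcp [0.5026 0.0965 0.0811] yaw_y -0.082 z [ 0.272 -0.013 -0.962] F [-1.3 -1.8  8.7] w 0.0172 q [ 0.41  0.52 -0.84  2.22  1.08  0.54 -1.34]
crank a=3.29 r=0.0479
blue [([384, 96], 11), ([197, 138], 20), ([293, 197], 28), ([286, 205], 28), ([206, 221], 26), ([225, 255], 21)]
```

Tube 3 is in the outlet (cap at (225,255)) and one cap is left in the drum at (206,221). Same routine again.

Emit:
{"method": "servo_tool", "body": {
  "commands": [
    [[0,0,0,0,0,0,0.06],[0,0,0,0,0,0,0.06],[0,0,0,0,0,0,0.06],[0,0,0,0,0,0,0.06],[0,0,0,0,0,-0.015,0.06]]
  ]
}}

```text
clock: 47.35
tool_pos: [0.4967, 0.0966, 0.0924]
tool_rot: [[0.08, 0.961, 0.266], [0.997, -0.08, -0.012], [0.01, 0.266, -0.964]]
force: [0.0, -0.3, 0.1]
width: 0.046
```

Emit:
{"method": "servo_tool", "body": {
  "commands": [
    [[0,0,0,0,0,-0.03,0.06],[0,0,0,0,0,-0.035,0.06],[0,0,0,0,0.003,-0.035,0.05],[0.04,0,0,0,0.003,-0.035,0.05],[0.04,0,0,0,0,-0.02,0.05]]
  ]
}}

```text
clock: 47.77
tool_pos: [0.4534, 0.1002, 0.2426]
tool_rot: [[0.071, 0.983, 0.169], [0.997, -0.072, -0.003], [0.009, 0.169, -0.986]]
force: [1.9, -0.8, 0.3]
width: 0.0501
```

```bash
python3 -c "
from h import *
d([.39,.242,.20],pose(-.058,.15,-.058))
"
```

```text
t 47.8 tcp [0.4534 0.1002 0.2426] yaw_y -0.073 z [ 0.169 -0.003 -0.986] F [ 1.9 -0.8  0.3] w 0.0501 q [ 0.92  0.24 -1.35  2.11  0.4   0.86 -0.72]
rotvec tool [ 0.02  -0.006 -0.014]
shift tool now [ 0.1366 -0.0797  0.0308] after turn [ 0.1379 -0.0771  0.0315] dist 0.1611
```

Emit:
{"method": "servo_tool", "body": {
  "commands": [
    [[0,0,-0.014,0.01,-0.025,0,0.05],[0,0,0,0.02,-0.025,0,0.05],[0,0,0,0.03,-0.022,0.005,0.05],[0,0,0,0.03,-0.004,0.01,0.05],[0,0,0,0.03,0,0.015,0.05]]
  ]
}}

```text
clock: 48.18
tool_pos: [0.3966, 0.1997, 0.2157]
tool_rot: [[0.08, 0.98, 0.18], [0.997, -0.08, -0.008], [0.007, 0.18, -0.984]]
force: [1.6, -0.4, 0.7]
width: 0.05
```

Emit:
{"method": "servo_tool", "body": {
  "commands": [
    [[-0.1,0,0,0.01,0,0,0.05],[-0.1,0,0,0,0,0,0.05],[-0.1,0,0,0,0,0,0.05],[0,0,0,0,0,0,0.05]]
  ]
}}

```text
clock: 48.52
tool_pos: [0.393, 0.2183, 0.2085]
tool_rot: [[0.072, 0.894, 0.442], [0.997, -0.076, -0.009], [0.026, 0.442, -0.897]]
force: [-0.9, 0.1, -0.8]
width: 0.05
```

```bash
python3 -c "
from h import *
c=np.array([.406,.2475,.047]);R=pose(-.058,.46,-.058)
d(c-.014*R[:,2]+[0,0,.05],R)
"
```

```text
t 48.5 tcp [0.393  0.2183 0.2085] yaw_y -0.085 z [ 0.442 -0.009 -0.897] F [-0.9  0.1 -0.8] w 0.0500 q [ 0.4   0.07 -1.23  2.34  0.76  0.59 -1.5 ]
rotvec tool [-0.002 -0.017 -0.024]
shift tool now [ 0.0274 -0.0399  0.0915] after turn [ 0.0299 -0.0394  0.0909] dist 0.1035
```

Emit:
{"method": "servo_tool", "body": {
  "commands": [
    [[0,-0.009,-0.012,0.008,-0.01,0.014,0.05],[0,-0.009,-0.01,0.008,-0.01,0.018,0.05],[0,0,0,0.008,-0.01,0.018,0.05],[0,0,0,0.003,-0.01,0.018,0.05],[0,0,0,0,-0.006,0.012,0.05]]
  ]
}}

```text
clock: 48.93
tool_pos: [0.3936, 0.2428, 0.1176]
tool_rot: [[0.064, 0.893, 0.445], [0.998, -0.051, -0.04], [-0.013, 0.447, -0.894]]
force: [1.6, -1.4, 0.6]
width: 0.05
```

Emit:
{"method": "servo_tool", "body": {
  "commands": [
    [[0,0,0,0,0,0,0.05],[0,0,0,0,0,0,0.05]]
  ]
}}

```text
clock: 49.1
tool_pos: [0.3921, 0.2414, 0.1141]
tool_rot: [[0.063, 0.898, 0.436], [0.998, -0.048, -0.044], [-0.019, 0.438, -0.899]]
force: [0.2, 0.6, -0.8]
width: 0.0497
```

```bash
python3 -c "
from h import *
c=np.array([.406,.2475,.047]);R=pose(-.058,.46,-.058)
d(c-.014*R[:,2],R)
"
```

```text
t 49.1 tcp [0.3921 0.2414 0.1141] yaw_y -0.054 z [ 0.436 -0.044 -0.899] F [ 0.2  0.6 -0.8] w 0.0497 q [ 0.01  0.44 -1.01  2.36  1.33  0.78 -2.09]
rotvec tool [-0.006  0.019  0.004]
shift tool now [ 0.0079 -0.0173  0.0521] after turn [ 0.0069 -0.0177  0.0521] dist 0.0555
```

Emit:
{"method": "servo_tool", "body": {
  "commands": [
    [[-0.005,0.01,0,0.003,-0.007,0.008,0.05],[0,0.008,0,0.003,-0.007,0.012,0.05],[0,0,0,0.001,-0.006,0.014,0.05],[0,0,0,0,0,0.01,0.05],[0,0,0,0,0,0,0.05]]
  ]
}}

```text
clock: 49.52
tool_pos: [0.3996, 0.2467, 0.0696]
tool_rot: [[0.061, 0.893, 0.446], [0.998, -0.053, -0.031], [-0.004, 0.447, -0.895]]
force: [1.7, -0.4, 0.2]
width: 0.05
```

Emit:
{"method": "servo_tool", "body": {
  "commands": [
    [[0,0,0,0,0,0,0.05]]
  ]
}}

```text
clock: 49.6
tool_pos: [0.4002, 0.2464, 0.0703]
tool_rot: [[0.063, 0.893, 0.446], [0.998, -0.054, -0.032], [-0.004, 0.447, -0.895]]
force: [-1.2, -0.5, 0.3]
width: 0.0502
```

```bash
python3 -c "
from h import *
c=np.array([.406,.2475,.047]);R=pose(-.058,.46,-.058)
d(c-.014*R[:,2],R)
"
```

```text
t 49.6 tcp [0.4002 0.2464 0.0703] yaw_y -0.060 z [ 0.446 -0.032 -0.895] F [-1.2 -0.5  0.3] w 0.0502 q [-0.08  0.57 -0.92  2.37  1.54  0.8  -2.27]
rotvec tool [ 0.003  0.006 -0.002]
shift tool now [ 0.0015 -0.0052  0.0094] after turn [ 0.0014 -0.0052  0.0094] dist 0.0108
```

Emit:
{"method": "servo_tool", "body": {
  "commands": [
    [[0,0,0,0.001,-0.006,0.003,0.05],[0,0,0,0,-0.001,0.004,0.05],[0,0,0,0,0,0.004,0.05],[0,0,0,0,0,0,0.05],[0,0,0,0,0,0,0.02]]
  ]
}}

```text
clock: 50.02
tool_pos: [0.4013, 0.2474, 0.0601]
tool_rot: [[0.065, 0.891, 0.45], [0.998, -0.057, -0.032], [-0.003, 0.451, -0.892]]
force: [-1.0, 0.6, 0.2]
width: 0.0464
```

Emit:
{"method": "servo_tool", "body": {
  "commands": [
    [[0,0,0,0,0,0,0.02],[0,0,0,0,0,0,0.02],[0,0,0,0,0,0,0.02],[0,0,0,0,0,0,0.02],[0,0,0,0,0,0,0.02]]
  ]
}}

```text
clock: 50.43
tool_pos: [0.4011, 0.2476, 0.0604]
tool_rot: [[0.065, 0.891, 0.45], [0.998, -0.056, -0.032], [-0.003, 0.451, -0.892]]
force: [0.3, 0.0, -1.2]
width: 0.0326
```

Emit:
{"method": "servo_tool", "body": {
  "commands": [
    [[0,0,0,0,0.007,-0.014,0.02],[0,0,0,0,0.009,-0.018,0.02],[0,0,0,0,0.01,-0.0195,0.02],[0,0,0,0,0.01,-0.0195,0.02],[0,0,0,0,0.01,-0.0195,0.02]]
  ]
}}

```text
clock: 50.85
tool_pos: [0.3974, 0.2462, 0.1597]
tool_rot: [[0.062, 0.896, 0.439], [0.998, -0.052, -0.035], [-0.009, 0.441, -0.898]]
force: [-0.0, -1.0, -0.4]
width: 0.0331
```

Emit:
{"method": "servo_tool", "body": {
  "commands": [
    [[0,0,0,0,0.01,-0.0195,0.02],[0.1,0,0,0,0.01,-0.015,0.02],[0.12,0,0,0,0.01,-0.01,0.02],[0.12,0,0,0,0.005,0,0.02],[0.12,0,0,0,0,0,0.02]]
  ]
}}

```text
clock: 51.27
tool_pos: [0.4054, 0.2464, 0.2122]
tool_rot: [[0.051, 0.997, 0.054], [0.999, -0.05, -0.022], [-0.019, 0.055, -0.998]]
force: [0.4, 1.0, -0.9]
width: 0.0329
```

```bash
python3 -c "
from h import *
d();blue()
"
```

```text
t 51.3 tcp [0.4054 0.2464 0.2122] yaw_y -0.050 z [ 0.054 -0.022 -0.998] F [ 0.4  1.  -0.9] w 0.0329 q [ 0.4   0.45 -1.26  2.03  0.57  1.02 -1.19]
blue [([384, 96], 12), ([232, 196], 19), ([293, 197], 28), ([286, 205], 27)]
```

Emit:
{"method": "servo_tool", "body": {
  "commands": [
    [[0.05,0,0,-0.02,0.004,0,0.02],[0,0,0,-0.035,0.006,0,0.02],[0,0,0,-0.035,0.006,0,0.02],[0,0,0,-0.035,0.006,0,0.02],[0,0,0,-0.035,0.006,0,0.02]]
  ]
}}

```text
clock: 51.73
tool_pos: [0.4287, 0.0885, 0.2116]
tool_rot: [[0.049, 0.999, -0.008], [0.999, -0.049, -0.002], [-0.002, -0.008, -1.0]]
force: [1.7, 0.5, 0.4]
width: 0.0326
```

Emit:
{"method": "servo_tool", "body": {
  "commands": [
    [[0,0,0,-0.035,0.006,0,0.02],[0,0,0,-0.035,0.006,0,0.02],[0,0,0,-0.035,0.006,0,0.02],[0,0,0,-0.035,0.006,0,0.02],[0,0,0,-0.035,0.006,0,0.02]]
  ]
}}

```text
clock: 52.15
tool_pos: [0.447, -0.0968, 0.2105]
tool_rot: [[0.046, 0.999, -0.006], [0.999, -0.046, -0.012], [-0.012, -0.005, -1.0]]
force: [1.5, 0.4, -0.7]
width: 0.0326
```

Emit:
{"method": "servo_tool", "body": {
  "commands": [
    [[0,0,0,-0.035,0.006,0,0.02],[0,0,0,-0.035,0.006,0,0.02],[0,0,0,-0.035,0.005,0,0.02],[0,0,0,-0.03,0.006,0,0.02],[0,0,0.11,-0.03,0.01,0,0.02]]
  ]
}}

```text
clock: 52.57
tool_pos: [0.4679, -0.2732, 0.2105]
tool_rot: [[0.158, 0.987, -0.008], [0.987, -0.158, -0.021], [-0.022, -0.004, -1.0]]
force: [0.6, 0.1, -0.5]
width: 0.0326
```

Emit:
{"method": "servo_tool", "body": {
  "commands": [
    [[0,0,0.11,0,0,0,0.02],[0,0,0.11,0,0,0,0.02],[0,0,0.11,0,0,0,0.02],[0,0,0.11,0,0,0,0.02],[0,0,0.11,0,0,0,0.02]]
  ]
}}

```text
clock: 52.98
tool_pos: [0.4659, -0.2836, 0.2073]
tool_rot: [[0.683, 0.731, -0.007], [0.73, -0.683, -0.028], [-0.026, 0.014, -1.0]]
force: [0.4, 0.9, -0.3]
width: 0.0327
```

Emit:
{"method": "servo_tool", "body": {
  "commands": [
    [[0,0,0.11,0,0,0,0.02],[0,0,0.11,0,0,0,0.02],[0,0,0.11,0,0,0,0.02],[0,0,0.11,0,0,0,0.02],[0,0,0.11,0,0,0,0.02]]
  ]
}}

```text
clock: 53.4
tool_pos: [0.4636, -0.2819, 0.2057]
tool_rot: [[0.971, 0.24, -0.009], [0.239, -0.97, -0.036], [-0.017, 0.032, -0.999]]
force: [-0.1, -0.7, 0.4]
width: 0.0329
```

```bash
python3 -c "
from h import *
d([.482,-.289,.10],pose(-np.pi/2+.151));blue()
"
```

```text
t 53.4 tcp [ 0.4636 -0.2819  0.2057] yaw_y -1.329 z [-0.009 -0.036 -0.999] F [-0.1 -0.7  0.4] w 0.0329 q [ 1.23  0.49 -0.96  1.86  0.51  1.04 -1.28]
rotvec tool [0.033 0.016 0.091]
shift tool now [0.018  0.0079 0.1057] after turn [0.0171 0.0098 0.1057] dist 0.1075
blue [([197, 138], 20), ([306, 161], 20), ([231, 196], 24), ([293, 197], 29), ([286, 205], 29), ([206, 221], 26)]
```

Emit:
{"method": "servo_tool", "body": {
  "commands": [
    [[0.016,0.008,0.05,0.006,0.003,0.015,0.02],[0.016,0.008,0.045,0.006,0.003,0.02,0.02],[0,0,0,0.005,0.003,0.025,0.02],[0,0,0,0,0,0.025,0.02],[0,0,0,0,0,0.02,0.02]]
  ]
}}

```text
clock: 53.87
tool_pos: [0.4857, -0.2897, 0.1023]
tool_rot: [[0.989, 0.149, 0.01], [0.149, -0.989, -0.014], [0.008, 0.016, -1.0]]
force: [-0.1, -1.0, -0.5]
width: 0.0329
```

Emit:
{"method": "servo_tool", "body": {
  "commands": [
    [[0,0,0,0,0,0,0.02],[0,0,0,0,0,0,0.02]]
  ]
}}

```text
clock: 54.03
tool_pos: [0.4828, -0.2875, 0.098]
tool_rot: [[0.988, 0.155, 0.004], [0.155, -0.988, -0.011], [0.002, 0.011, -1.0]]
force: [0.4, -1.3, 0.5]
width: 0.0326
```

```bash
python3 -c "
from h import *
d([.481,-.2895,.0475],pose(-np.pi/2+.151))
"
```

```text
t 54.0 tcp [ 0.4828 -0.2875  0.098 ] yaw_y -1.416 z [ 0.004 -0.011 -1.   ] F [ 0.4 -1.3  0.5] w 0.0326 q [ 1.11  0.66 -0.83  1.89  0.64  0.87 -1.45]
rotvec tool [ 0.011 -0.002  0.004]
shift tool now [-0.0022  0.0011  0.0505] after turn [-0.002   0.0017  0.0505] dist 0.0506
```

Emit:
{"method": "servo_tool", "body": {
  "commands": [
    [[0.01,0,0,0,0.001,0.012,0.02],[0,0,0,-0.001,0,0.014,0.02],[0,0,0,-0.001,0,0.014,0.02],[0,0,0,0,0,0.007,0.02],[0,0,0,0,0,0,0.02]]
  ]
}}

```text
clock: 54.45
tool_pos: [0.4826, -0.2902, 0.0502]
tool_rot: [[0.988, 0.157, 0.007], [0.157, -0.988, -0.004], [0.006, 0.005, -1.0]]
force: [-0.2, 0.4, 0.2]
width: 0.0325
```

Emit:
{"method": "servo_tool", "body": {
  "commands": [
    [[0,0,0,0,0,0.003,0.02],[0,0,0,0,0,0,0.02]]
  ]
}}

```text
clock: 54.62
tool_pos: [0.4831, -0.2909, 0.0472]
tool_rot: [[0.988, 0.157, 0.007], [0.157, -0.988, -0.005], [0.006, 0.006, -1.0]]
force: [0.2, 0.8, -0.7]
width: 0.0326
```

```bash
python3 -c "
from h import *
d([.481,-.2895,.0475],pose(-np.pi/2+.151))
"
```

```text
t 54.6 tcp [ 0.4831 -0.2909  0.0472] yaw_y -1.413 z [ 0.007 -0.005 -1.   ] F [ 0.2  0.8 -0.7] w 0.0326 q [ 1.08  0.73 -0.76  1.9   0.71  0.79 -1.49]
rotvec tool [ 0.006 -0.006  0.007]
shift tool now [-0.0019 -0.0017 -0.0003] after turn [-0.0019 -0.0017 -0.0003] dist 0.0026
```

Emit:
{"method": "servo_tool", "body": {
  "commands": [
    [[0,0,0,0,0,0,0.043],[0,0,0,0,0,0,0.043],[0,0,0,0,0,0,0.043],[0,0,0,0,0,0,0.043],[0,0,0,0,0,-0.01,0.043]]
  ]
}}

```text
clock: 55.03
tool_pos: [0.4829, -0.2905, 0.0572]
tool_rot: [[0.987, 0.158, 0.007], [0.158, -0.987, -0.005], [0.006, 0.006, -1.0]]
force: [-0.1, -0.7, -0.3]
width: 0.0431
```

Emit:
{"method": "servo_tool", "body": {
  "commands": [
    [[0,0,0,0,0,-0.025,0.045],[0,0,0,0,0,-0.03,0.05],[0,0,0,0,0,-0.04,0.06],[0,0,0,0,0,-0.04,0.06],[0,0,0,0,0,-0.02,0.06]]
  ]
}}

```text
clock: 55.45
tool_pos: [0.4792, -0.2866, 0.2168]
tool_rot: [[0.987, 0.161, -0.001], [0.161, -0.987, 0.002], [-0.0, -0.002, -1.0]]
force: [0.6, -0.9, 0.3]
width: 0.0598
```

```bash
python3 -c "
from h import *
d();blue()
"
```

```text
t 55.5 tcp [ 0.4792 -0.2866  0.2168] yaw_y -1.409 z [-0.001  0.002 -1.   ] F [ 0.6 -0.9  0.3] w 0.0598 q [ 1.22  0.51 -0.96  1.8   0.47  1.08 -1.32]
blue [([197, 138], 20), ([300, 190], 24), ([231, 196], 24), ([293, 198], 25), ([286, 205], 26), ([206, 221], 26)]
```

Emit:
{"method": "servo_tool", "body": {
  "commands": [
    [[0,0,-0.115,0,0,-0.01,0.06],[0,0,-0.115,0,0,-0.01,0.06],[0,0,-0.115,0,0,0,0.06],[0,0,-0.115,0,0,0,0.06],[0,0,-0.115,0,0,0,0.06]]
  ]
}}

```text
clock: 55.92
tool_pos: [0.4824, -0.2875, 0.2488]
tool_rot: [[0.724, 0.689, 0.01], [0.689, -0.724, -0.011], [-0.0, 0.014, -1.0]]
force: [0.4, 0.0, -0.4]
width: 0.0598
```

Emit:
{"method": "servo_tool", "body": {
  "commands": [
    [[0,0,-0.115,0,0,0,0.06],[0,0,-0.115,0,0,0,0.06],[0,0,-0.115,0,0,0,0.06],[0,0,-0.115,0,0,0,0.06],[0,0,-0.115,0,0,0,0.06]]
  ]
}}

```text
clock: 56.33
tool_pos: [0.4819, -0.2868, 0.2519]
tool_rot: [[0.202, 0.979, 0.01], [0.979, -0.202, -0.015], [-0.012, 0.013, -1.0]]
force: [0.8, 0.2, -0.7]
width: 0.0599
```

Emit:
{"method": "servo_tool", "body": {
  "commands": [
    [[0,0,-0.105,0.02,0,0,0.06],[0,0,-0.04,0.03,-0.004,0,0.06],[0,0,0,0.035,-0.004,0,0.06],[0,0,0,0.035,-0.004,0,0.06],[0,0,0,0.035,-0.004,0,0.06]]
  ]
}}

```text
clock: 56.75
tool_pos: [0.4772, -0.1365, 0.2497]
tool_rot: [[0.062, 0.998, 0.01], [0.998, -0.062, -0.015], [-0.015, 0.011, -1.0]]
force: [0.3, 0.1, 0.0]
width: 0.0604
```

Emit:
{"method": "servo_tool", "body": {
  "commands": [
    [[0,0,0,0.035,-0.002,0,0.06],[0,0,0,0.035,-0.002,0,0.06],[0,0,0,0.035,0,0,0.06],[0,0,0,0.035,0,0,0.06],[0,0,0,0.03,0,0,0.06]]
  ]
}}

```text
clock: 57.17
tool_pos: [0.4804, 0.0414, 0.2484]
tool_rot: [[0.062, 0.998, 0.011], [0.998, -0.062, -0.02], [-0.019, 0.012, -1.0]]
force: [1.2, -0.1, 0.3]
width: 0.0598
```

```bash
python3 -c "
from h import *
R=pose(-.058,.26,-.058)
d([.479,.1,.16],R);d([.501,.1,.08],R)
"
```

```text
t 57.2 tcp [0.4804 0.0414 0.2484] yaw_y -0.062 z [ 0.011 -0.02  -1.   ] F [ 1.2 -0.1  0.3] w 0.0598 q [ 0.92  0.48 -1.34  1.95  0.54  1.13 -0.7 ]
rotvec tool [-0.248  0.02  -0.002]
shift tool now [ 0.0601 -0.0061  0.0872] after turn [ 0.0584 -0.0273  0.0842] dist 0.1061
t 57.2 tcp [0.4804 0.0414 0.2484] yaw_y -0.062 z [ 0.011 -0.02  -1.   ] F [ 1.2 -0.1  0.3] w 0.0598 q [ 0.92  0.48 -1.34  1.95  0.54  1.13 -0.7 ]
rotvec tool [-0.248  0.02  -0.002]
shift tool now [0.063  0.0149 0.1674] after turn [ 0.0597 -0.0267  0.1671] dist 0.1795
```

Emit:
{"method": "servo_tool", "body": {
  "commands": [
    [[-0.083,0.01,0,0.02,-0.008,0.01,0.06],[-0.083,0.01,0,0.02,-0.008,0.015,0.06],[-0.083,0,0,0.015,-0.008,0.02,0.06],[0,0,0,0,-0.003,0.02,0.06],[0,0,0,0,0,0.015,0.06]]
  ]
}}

```text
clock: 57.58
tool_pos: [0.4715, 0.114, 0.1707]
tool_rot: [[0.038, 0.959, 0.28], [0.999, -0.038, -0.003], [0.008, 0.28, -0.96]]
force: [0.1, -1.6, 0.1]
width: 0.06
```

Emit:
{"method": "servo_tool", "body": {
  "commands": [
    [[0,0,0,0,0,0,0.06],[0,0,0,0,0,0,0.06]]
  ]
}}

```text
clock: 57.75
tool_pos: [0.4689, 0.1147, 0.1692]
tool_rot: [[0.033, 0.96, 0.278], [0.999, -0.033, -0.005], [0.004, 0.278, -0.961]]
force: [-0.3, 0.8, 0.8]
width: 0.0601
```

```bash
python3 -c "
from h import *
R=pose(-.058,.26,-.058)
d([.501,.1,.08],R)
"
```

```text
t 57.8 tcp [0.4689 0.1147 0.1692] yaw_y -0.034 z [ 0.278 -0.005 -0.961] F [-0.3  0.8  0.8] w 0.0601 q [ 0.69  0.37 -1.2   2.23  0.81  0.67 -1.1 ]
rotvec tool [ 0.021 -0.011  0.023]
shift tool now [-0.014   0.0065  0.0947] after turn [-0.0128  0.0088  0.0947] dist 0.0959
```

Emit:
{"method": "servo_tool", "body": {
  "commands": [
    [[0.02,-0.01,0.02,-0.008,0.003,0.01,0.06],[0,0,0,-0.007,0.003,0.018,0.06],[0,0,0,-0.002,0.002,0.02,0.06],[0,0,0,0,0,0.015,0.06],[0,0,0,0,0,0,0.06]]
  ]
}}

```text
clock: 58.17
tool_pos: [0.4982, 0.0954, 0.1146]
tool_rot: [[0.06, 0.962, 0.265], [0.998, -0.058, -0.015], [0.001, 0.265, -0.964]]
force: [-0.4, -0.1, 0.0]
width: 0.0599
```

```bash
python3 -c "
from h import *
R=pose(-.058,.26,-.058)
d([.501,.1,.08],R)
"
```

```text
t 58.2 tcp [0.4982 0.0954 0.1146] yaw_y -0.060 z [ 0.265 -0.015 -0.964] F [-0.4 -0.1  0. ] w 0.0599 q [ 0.55  0.5  -1.01  2.21  1.    0.63 -1.23]
rotvec tool [ 0.008  0.    -0.002]
shift tool now [ 0.0048 -0.0067  0.0341] after turn [ 0.0048 -0.0064  0.0341] dist 0.0351
```

Emit:
{"method": "servo_tool", "body": {
  "commands": [
    [[0.005,0,0,0.003,-0.005,0.006,0.06],[0,0,0,0,-0.003,0.01,0.06],[0,0,0,0,0,0.012,0.06],[0,0,0,0,0,0.008,0.06],[0,0,0,0,0,0,0.06]]
  ]
}}

```text
clock: 58.58
tool_pos: [0.5048, 0.0983, 0.0833]
tool_rot: [[0.066, 0.962, 0.266], [0.998, -0.065, -0.013], [0.004, 0.266, -0.964]]
force: [-0.1, -0.6, 0.7]
width: 0.0601
```

Emit:
{"method": "servo_tool", "body": {
  "commands": [
    [[0,0,0,0,0,0,0.005],[0,0,0,0,0,0,0.005],[0,0,0,0,0,0,0.005],[0,0,0,0,0,0,0.005],[0,0,0,0,0,0,0.005]]
  ]
}}

```text
clock: 59.0
tool_pos: [0.5073, 0.0984, 0.0882]
tool_rot: [[0.068, 0.96, 0.271], [0.998, -0.067, -0.013], [0.006, 0.271, -0.963]]
force: [1.0, 0.4, 0.6]
width: 0.0311
```

Emit:
{"method": "servo_tool", "body": {
  "commands": [
    [[0,0,0,0,0,0,0.005],[0,0,0,0,0,0,0.005],[0,0,0,0,0,0,0.005],[0,0,0,0,0,0,0.005]]
  ]
}}

```text
clock: 59.33
tool_pos: [0.5056, 0.0985, 0.0879]
tool_rot: [[0.068, 0.961, 0.269], [0.998, -0.067, -0.013], [0.006, 0.269, -0.963]]
force: [-0.6, -0.0, -2.1]
width: 0.0173
```

```bash
cat >> h.py <<'E'
def yp():
    s=read_state();y=np.array([.964,-.059,.26]);v=y@s["tool_pos"]-.5601+.0319;print("y' %.4f (want .0115) sin=%.3f"%(v,-v/.045))
E
python3 -c "
from h import *
d();ang();yp()
"
```

```text
t 59.3 tcp [0.5056 0.0985 0.0879] yaw_y -0.070 z [ 0.269 -0.013 -0.963] F [-0.6 -0.  -2.1] w 0.0173 q [ 0.48  0.55 -0.93  2.21  1.1   0.6  -1.33]
crank a=3.30 r=0.0405
y' -0.0238 (want .0115) sin=0.529
```

Emit:
{"method": "servo_tool", "body": {
  "commands": [
    [[0,0,0,0,0.00195,0.0009,0.005],[0,0,0,0,0.00195,0.0009,0.005],[0,0,0,0,0.00195,0.0009,0.005],[0,0,0,0,0.00195,0.0009,0.005],[0,0,0,0,0.00195,0.0009,0.005]]
  ]
}}

```text
clock: 59.75
tool_pos: [0.5174, 0.0976, 0.087]
tool_rot: [[0.068, 0.961, 0.27], [0.998, -0.066, -0.014], [0.004, 0.27, -0.963]]
force: [-3.2, -1.2, 8.8]
width: 0.0169
```

Emit:
{"method": "servo_tool", "body": {
  "commands": [
    [[0,0,0,0,0.0021,0.0005,0.005],[0,0,0,0,0.0021,0.0005,0.005],[0,0,0,0,0.0021,0.0005,0.005],[0,0,0,0,0.0021,0.0005,0.005],[0,0,0,0,0.0021,0.0005,0.005]]
  ]
}}

```text
clock: 60.17
tool_pos: [0.5302, 0.0967, 0.0897]
tool_rot: [[0.068, 0.96, 0.272], [0.998, -0.066, -0.018], [0.001, 0.273, -0.962]]
force: [-10.6, -2.2, 16.0]
width: 0.0173
```

Emit:
{"method": "servo_tool", "body": {
  "commands": [
    [[0,0,0,0,0.0022,0.0001,0.005],[0,0,0,0,0.0022,0.0001,0.005],[0,0,0,0,0.0022,0.0001,0.005],[0,0,0,0,0.0022,0.0001,0.005],[0,0,0,0,0,0,0.005]]
  ]
}}

```text
clock: 60.58
tool_pos: [0.5363, 0.0962, 0.0931]
tool_rot: [[0.068, 0.961, 0.269], [0.998, -0.064, -0.024], [-0.005, 0.27, -0.963]]
force: [-2.6, -1.0, 5.1]
width: 0.0169
```

```bash
python3 -c "
from h import *
d();ang();yp();blue()
"
```

```text
t 60.6 tcp [0.5363 0.0962 0.0931] yaw_y -0.067 z [ 0.269 -0.024 -0.963] F [-2.6 -1.   5.1] w 0.0169 q [ 0.47  0.58 -0.92  2.14  1.08  0.64 -1.27]
crank a=4.12 r=0.0363
y' 0.0073 (want .0115) sin=-0.163
blue [([384, 96], 12), ([197, 138], 20), ([300, 190], 26), ([293, 197], 29), ([286, 205], 27), ([225, 255], 23)]
```

Emit:
{"method": "servo_tool", "body": {
  "commands": [
    [[0,0,0,0,0.0022,-0.0004,0.005],[0,0,0,0,0.0022,-0.0004,0.005],[0,0,0,0,0.0015,-0.0003,0.005],[0,0,0,0,0,0,0.005]]
  ]
}}

```text
clock: 60.97
tool_pos: [0.539, 0.0961, 0.0948]
tool_rot: [[0.068, 0.962, 0.264], [0.998, -0.064, -0.025], [-0.007, 0.265, -0.964]]
force: [-2.0, -1.2, 4.6]
width: 0.0172
```

```bash
python3 -c "
from h import *
d();ang();yp()
"
```

```text
t 61.0 tcp [0.539  0.0961 0.0948] yaw_y -0.066 z [ 0.264 -0.025 -0.964] F [-2.  -1.2  4.6] w 0.0172 q [ 0.48  0.59 -0.93  2.12  1.07  0.65 -1.25]
crank a=4.21 r=0.0361
y' 0.0103 (want .0115) sin=-0.230
```

Emit:
{"method": "servo_tool", "body": {
  "commands": [
    [[0,0,0,0,0.0015,-0.0003,0.005],[0,0,0,0,0.0008,-0.0002,0.005],[0,0,0,0,0,0,0.005]]
  ]
}}

```text
clock: 61.22
tool_pos: [0.5397, 0.096, 0.0953]
tool_rot: [[0.068, 0.963, 0.262], [0.998, -0.064, -0.026], [-0.008, 0.263, -0.965]]
force: [-3.9, -1.0, 5.0]
width: 0.0168
```

```bash
python3 -c "
from h import *
d();ang();yp()
"
```

```text
t 61.2 tcp [0.5397 0.096  0.0953] yaw_y -0.066 z [ 0.262 -0.026 -0.965] F [-3.9 -1.   5. ] w 0.0168 q [ 0.48  0.59 -0.93  2.12  1.06  0.66 -1.25]
crank a=4.24 r=0.0361
y' 0.0112 (want .0115) sin=-0.249
```

Emit:
{"method": "servo_tool", "body": {
  "commands": [
    [[0,0,0,0,0,0,0.06],[0,0,0,0,0,0,0.06],[0,0,0,0,0,0,0.06],[0,0,0,0,0,0,0.06],[0,0,0,0,0,-0.015,0.06]]
  ]
}}

```text
clock: 61.63
tool_pos: [0.5374, 0.0954, 0.1085]
tool_rot: [[0.069, 0.963, 0.262], [0.998, -0.065, -0.025], [-0.007, 0.263, -0.965]]
force: [-0.6, -0.2, 0.9]
width: 0.0457
```

Emit:
{"method": "servo_tool", "body": {
  "commands": [
    [[0,0,0,0,0,-0.03,0.06],[0,0,0,0,0,-0.035,0.06],[0,0,0,0,0,-0.035,0.05],[0,0,0,0,0,-0.04,0.05],[0,0,0,0,0,-0.03,0.05]]
  ]
}}

```text
clock: 62.05
tool_pos: [0.4899, 0.1002, 0.2731]
tool_rot: [[0.066, 0.966, 0.25], [0.998, -0.062, -0.022], [-0.006, 0.251, -0.968]]
force: [1.3, -0.8, 1.1]
width: 0.0505
```

```bash
python3 -c "
from h import *
d([.40,.242,.205],pose(-.058,.26,-.058))
"
```

```text
t 62.0 tcp [0.4899 0.1002 0.2731] yaw_y -0.064 z [ 0.25  -0.022 -0.968] F [ 1.3 -0.8  1.1] w 0.0505 q [ 0.97  0.26 -1.43  2.06  0.5   0.88 -0.79]
rotvec tool [-0.006  0.008 -0.006]
shift tool now [ 0.136  -0.1128  0.0403] after turn [ 0.1363 -0.1122  0.0406] dist 0.1812
```

Emit:
{"method": "servo_tool", "body": {
  "commands": [
    [[0,0,0,0.005,-0.03,0,0.05],[0,0,0,0.01,-0.033,0.003,0.05],[0,0,0,0.02,-0.03,0.006,0.05],[0,0,0,0.03,-0.02,0.01,0.05],[0,0,0,0.035,-0.004,0.01,0.05]]
  ]
}}

```text
clock: 62.47
tool_pos: [0.4071, 0.1614, 0.2434]
tool_rot: [[0.068, 0.967, 0.247], [0.997, -0.057, -0.051], [-0.035, 0.25, -0.968]]
force: [-0.3, -2.7, 2.0]
width: 0.0503
```

Emit:
{"method": "servo_tool", "body": {
  "commands": [
    [[0,0,0,0.03,0,0.01,0.05],[-0.1,0,0,0.01,0,0,0.05],[-0.1,0,0,0,0,0,0.05],[0,0,0,0,0,0,0.05]]
  ]
}}

```text
clock: 62.8
tool_pos: [0.4066, 0.2008, 0.2322]
tool_rot: [[0.051, 0.907, 0.417], [0.999, -0.044, -0.027], [-0.006, 0.418, -0.908]]
force: [-1.3, -0.6, 0.8]
width: 0.0501
```

```bash
python3 -c "
from h import *
c=np.array([.406,.2475,.047]);R=pose(-.058,.46,-.058)
d(c-.014*R[:,2]+[0,0,.05],R)
"
```

```text
t 62.8 tcp [0.4066 0.2008 0.2322] yaw_y -0.049 z [ 0.417 -0.027 -0.908] F [-1.3 -0.6  0.8] w 0.0501 q [ 0.73 -0.03 -1.43  2.29  0.48  0.59 -1.12]
rotvec tool [-0.029  0.002  0.008]
shift tool now [ 0.0474 -0.0596  0.1074] after turn [ 0.0466 -0.063   0.1057] dist 0.1316
```

Emit:
{"method": "servo_tool", "body": {
  "commands": [
    [[-0.01,0,0,0.011,-0.013,0.014,0.05],[-0.01,0,0,0.011,-0.013,0.018,0.05],[-0.01,0,0,0.011,-0.013,0.018,0.05],[0,0,0,0.01,-0.013,0.018,0.05],[0,0,0,0.006,-0.013,0.018,0.05]]
  ]
}}

```text
clock: 63.22
tool_pos: [0.4004, 0.23, 0.1505]
tool_rot: [[0.076, 0.896, 0.437], [0.997, -0.059, -0.051], [-0.02, 0.44, -0.898]]
force: [0.7, 0.4, 0.2]
width: 0.0498
```

Emit:
{"method": "servo_tool", "body": {
  "commands": [
    [[0,0,0,0,-0.006,0.012,0.05],[0,0,0,0,0,0,0.05],[0,0,0,0,0,0,0.05]]
  ]
}}

```text
clock: 63.47
tool_pos: [0.4013, 0.2291, 0.1326]
tool_rot: [[0.078, 0.899, 0.432], [0.997, -0.059, -0.057], [-0.026, 0.435, -0.9]]
force: [-0.1, 0.9, 0.2]
width: 0.0498
```

```bash
python3 -c "
from h import *
c=np.array([.406,.2475,.047]);R=pose(-.058,.46,-.058)
d(c-.014*R[:,2],R)
"
```

```text
t 63.5 tcp [0.4013 0.2291 0.1326] yaw_y -0.065 z [ 0.432 -0.057 -0.9  ] F [-0.1  0.9  0.2] w 0.0498 q [ 0.11  0.41 -1.08  2.35  1.25  0.78 -1.99]
rotvec tool [-0.011  0.032 -0.007]
shift tool now [ 0.0205 -0.0342  0.0641] after turn [ 0.0187 -0.0347  0.0643] dist 0.0754
```

Emit:
{"method": "servo_tool", "body": {
  "commands": [
    [[-0.005,0.015,-0.003,0.008,-0.01,0.01,0.05],[-0.005,0.015,-0.003,0.007,-0.01,0.012,0.05],[0,0,0,0.003,-0.01,0.014,0.05],[0,0,0,0,-0.006,0.012,0.05],[0,0,0,0,0,0.006,0.05]]
  ]
}}

```text
clock: 63.88
tool_pos: [0.4039, 0.2469, 0.0736]
tool_rot: [[0.072, 0.888, 0.455], [0.997, -0.065, -0.031], [0.003, 0.456, -0.89]]
force: [-1.6, 1.0, 0.3]
width: 0.05
```

Emit:
{"method": "servo_tool", "body": {
  "commands": [
    [[0,0,0,0,0,0,0.05],[0,0,0,0,0,0,0.05]]
  ]
}}

```text
clock: 64.05
tool_pos: [0.4062, 0.246, 0.0746]
tool_rot: [[0.076, 0.887, 0.456], [0.997, -0.069, -0.033], [0.002, 0.457, -0.89]]
force: [-0.7, -0.3, 0.1]
width: 0.0501
```

```bash
python3 -c "
from h import *
c=np.array([.406,.2475,.047]);R=pose(-.058,.46,-.058)
d(c-.014*R[:,2],R)
"
```

```text
t 64.0 tcp [0.4062 0.246  0.0746] yaw_y -0.077 z [ 0.456 -0.033 -0.89 ] F [-0.7 -0.3  0.1] w 0.0501 q [-0.05  0.58 -0.95  2.37  1.55  0.82 -2.28]
rotvec tool [ 0.014  0.006 -0.017]
shift tool now [ 0.0013 -0.0127  0.0105] after turn [ 0.0015 -0.0125  0.0106] dist 0.0165
```

Emit:
{"method": "servo_tool", "body": {
  "commands": [
    [[0.01,0,-0.015,0.001,-0.008,0,0.05],[0,0,0,0,-0.006,0.004,0.05],[0,0,0,0,0,0.005,0.05],[0,0,0,0,0,0.003,0.05],[0,0,0,0,0,0,0.05]]
  ]
}}

```text
clock: 64.47
tool_pos: [0.4038, 0.2472, 0.0619]
tool_rot: [[0.067, 0.889, 0.454], [0.998, -0.058, -0.033], [-0.003, 0.455, -0.89]]
force: [0.5, -1.2, -0.4]
width: 0.0502
```

Emit:
{"method": "servo_tool", "body": {
  "commands": [
    [[0,0,0,0,0,0,0.02],[0,0,0,0,0,0,0.02],[0,0,0,0,0,0,0.02],[0,0,0,0,0,0,0.02],[0,0,0,0,0,0,0.02]]
  ]
}}

```text
clock: 64.88
tool_pos: [0.4045, 0.2473, 0.0628]
tool_rot: [[0.067, 0.888, 0.455], [0.998, -0.058, -0.033], [-0.003, 0.456, -0.89]]
force: [0.8, 0.2, -0.5]
width: 0.0328
```

Emit:
{"method": "servo_tool", "body": {
  "commands": [
    [[0,0,0,0,0.007,-0.014,0.02],[0,0,0,0,0.009,-0.018,0.02],[0,0,0,0,0.01,-0.0195,0.02],[0,0,0,0,0.01,-0.0195,0.02],[0,0,0,0,0.01,-0.0195,0.02]]
  ]
}}

```text
clock: 65.3
tool_pos: [0.4005, 0.2461, 0.1624]
tool_rot: [[0.065, 0.894, 0.444], [0.998, -0.054, -0.037], [-0.009, 0.446, -0.895]]
force: [0.7, -0.5, -1.2]
width: 0.0326
```

Emit:
{"method": "servo_tool", "body": {
  "commands": [
    [[0,0,0,0,0.01,-0.0195,0.02],[0.1,0,0,0,0.01,-0.015,0.02],[0.12,0,0,0,0.01,-0.01,0.02],[0.12,0,0,0,0.005,0,0.02],[0.12,0,0,0,0,0,0.02]]
  ]
}}

```text
clock: 65.72
tool_pos: [0.4085, 0.2466, 0.2163]
tool_rot: [[0.052, 0.997, 0.053], [0.998, -0.051, -0.022], [-0.019, 0.054, -0.998]]
force: [1.2, 0.0, -0.8]
width: 0.0329
```

```bash
python3 -c "
from h import *
d();blue()
"
```

```text
t 65.7 tcp [0.4085 0.2466 0.2163] yaw_y -0.051 z [ 0.053 -0.022 -0.998] F [ 1.2  0.  -0.8] w 0.0329 q [ 0.42  0.48 -1.3   2.01  0.6   1.05 -1.21]
blue [([384, 96], 11), ([300, 190], 25), ([231, 196], 23), ([293, 197], 28), ([286, 205], 26)]
```

Emit:
{"method": "servo_tool", "body": {
  "commands": [
    [[0.05,0,0,-0.02,0.004,0,0.02],[0,0,0,-0.035,0.006,0,0.02],[0,0,0,-0.035,0.006,0,0.02],[0,0,0,-0.035,0.006,0,0.02],[0,0,0,-0.035,0.006,0,0.02]]
  ]
}}

```text
clock: 66.18
tool_pos: [0.4316, 0.0888, 0.2157]
tool_rot: [[0.05, 0.999, -0.01], [0.999, -0.05, -0.001], [-0.002, -0.009, -1.0]]
force: [1.1, -0.4, -1.0]
width: 0.0326
```

Emit:
{"method": "servo_tool", "body": {
  "commands": [
    [[0,0,0,-0.035,0.006,0,0.02],[0,0,0,-0.035,0.006,0,0.02],[0,0,0,-0.035,0.006,0,0.02],[0,0,0,-0.035,0.006,0,0.02],[0,0,0,-0.035,0.006,0,0.02]]
  ]
}}

```text
clock: 66.6
tool_pos: [0.4499, -0.0965, 0.2146]
tool_rot: [[0.047, 0.999, -0.006], [0.999, -0.047, -0.011], [-0.012, -0.006, -1.0]]
force: [0.7, -0.5, 0.0]
width: 0.0328
```

Emit:
{"method": "servo_tool", "body": {
  "commands": [
    [[0,0,0,-0.035,0.006,0,0.02],[0,0,0,-0.035,0.006,0,0.02],[0,0,0,-0.035,0.006,0,0.02],[0,0,0,-0.035,0.006,0,0.02],[0,0,0,-0.035,0.008,0,0.02]]
  ]
}}

```text
clock: 67.02
tool_pos: [0.4702, -0.282, 0.2154]
tool_rot: [[0.047, 0.999, -0.007], [0.999, -0.047, -0.022], [-0.022, -0.006, -1.0]]
force: [1.3, -0.5, 0.4]
width: 0.0322
```

Emit:
{"method": "servo_tool", "body": {
  "commands": [
    [[0,0,0,-0.035,0.008,0,0.02],[0,0,0.11,-0.02,0.008,0,0.02],[0,0,0.11,0,0,0,0.02],[0,0,0.11,0,0,0,0.02],[0,0,0.11,0,0,0,0.02]]
  ]
}}

```text
clock: 67.43
tool_pos: [0.4808, -0.3522, 0.2128]
tool_rot: [[0.496, 0.869, -0.008], [0.868, -0.496, -0.03], [-0.03, 0.008, -1.0]]
force: [0.2, 0.4, -0.3]
width: 0.0326
```

Emit:
{"method": "servo_tool", "body": {
  "commands": [
    [[0,0,0.11,0,0,0,0.02],[0,0,0.11,0,0,0,0.02],[0,0,0.11,0,0,0,0.02],[0,0,0.11,0,0,0,0.02],[0,0,0.11,0,0,0,0.02]]
  ]
}}

```text
clock: 67.85
tool_pos: [0.4791, -0.3511, 0.2109]
tool_rot: [[0.89, 0.456, -0.01], [0.456, -0.889, -0.037], [-0.025, 0.028, -0.999]]
force: [-0.3, -0.4, -0.9]
width: 0.0328
```

Emit:
{"method": "servo_tool", "body": {
  "commands": [
    [[0,0,0.11,0,0,0,0.02],[0,0,0.11,0,0,0,0.02],[0,0,0,0,0,0,0.02]]
  ]
}}

```text
clock: 68.1
tool_pos: [0.4783, -0.3498, 0.2104]
tool_rot: [[0.971, 0.237, -0.011], [0.237, -0.971, -0.042], [-0.02, 0.038, -0.999]]
force: [0.1, -0.6, -0.8]
width: 0.0326
```

```bash
python3 -c "
from h import *
d([.4915,-.349,.10],pose(-np.pi/2+.151));blue()
"
```

```text
t 68.1 tcp [ 0.4783 -0.3498  0.2104] yaw_y -1.331 z [-0.011 -0.042 -0.999] F [ 0.1 -0.6 -0.8] w 0.0326 q [ 1.28  0.6  -0.99  1.74  0.6   1.12 -1.24]
rotvec tool [0.039 0.018 0.088]
shift tool now [ 0.0152 -0.0018  0.1102] after turn [0.0132 0.0012 0.1104] dist 0.1112
blue [([384, 96], 11), ([197, 138], 20), ([312, 152], 19), ([300, 190], 25), ([231, 196], 26), ([293, 197], 29), ([286, 205], 28)]
```

Emit:
{"method": "servo_tool", "body": {
  "commands": [
    [[0.02,0.009,0.045,0.005,0,0.015,0.02],[0.02,0.009,0.043,0.004,0,0.02,0.02],[0,0,0,0.004,0,0.025,0.02],[0,0,0,0,0,0.025,0.02],[0,0,0,0,0,0.02,0.02]]
  ]
}}

```text
clock: 68.57
tool_pos: [0.4949, -0.3493, 0.1071]
tool_rot: [[0.985, 0.174, 0.008], [0.174, -0.985, -0.009], [0.006, 0.01, -1.0]]
force: [-0.6, -1.1, -0.8]
width: 0.0325
```

Emit:
{"method": "servo_tool", "body": {
  "commands": [
    [[0,0,0,0,0,0,0.02],[0,0,0,0,0,0,0.02]]
  ]
}}

```text
clock: 68.73
tool_pos: [0.4921, -0.3472, 0.1026]
tool_rot: [[0.984, 0.181, 0.002], [0.181, -0.983, -0.004], [0.001, 0.004, -1.0]]
force: [-0.0, -0.4, -0.1]
width: 0.0326
```

```bash
python3 -c "
from h import *
d([.4905,-.349,.0475],pose(-np.pi/2+.151))
"
```

```text
t 68.7 tcp [ 0.4921 -0.3472  0.1026] yaw_y -1.389 z [ 0.002 -0.004 -1.   ] F [-0.  -0.4 -0.1] w 0.0326 q [ 1.2   0.74 -0.89  1.78  0.7   0.96 -1.36]
rotvec tool [ 0.004 -0.001  0.031]
shift tool now [-0.002   0.0012  0.0551] after turn [-0.0019  0.0015  0.0551] dist 0.0551
```

Lower, release and lift in one go. The descent matches the last placing, which showed no contact force.

Emit:
{"method": "servo_tool", "body": {
  "commands": [
    [[0.004,0,0.03,0,0.001,0.014,0.02],[0,0,0,-0.001,0,0.014,0.02],[0,0,0,-0.001,0,0.014,0.02],[0,0,0,0,0,0.008,0.02],[0,0,0,0,0,0,0.02]]
  ]
}}

```text
clock: 69.15
tool_pos: [0.4927, -0.3495, 0.0542]
tool_rot: [[0.987, 0.159, 0.006], [0.159, -0.987, -0.004], [0.005, 0.005, -1.0]]
force: [0.9, 0.1, 0.5]
width: 0.0327
```

Emit:
{"method": "servo_tool", "body": {
  "commands": [
    [[0,0,0,0,0,0.004,0.02],[0,0,0,0,0,0,0.02]]
  ]
}}

```text
clock: 69.32
tool_pos: [0.4928, -0.3495, 0.05]
tool_rot: [[0.987, 0.16, 0.006], [0.16, -0.987, -0.004], [0.005, 0.005, -1.0]]
force: [-0.1, -0.1, 0.2]
width: 0.0326
```

```bash
python3 -c "
from h import *
d([.4905,-.349,.0475],pose(-np.pi/2+.151))
"
```

```text
t 69.3 tcp [ 0.4928 -0.3495  0.05  ] yaw_y -1.410 z [ 0.006 -0.004 -1.   ] F [-0.1 -0.1  0.2] w 0.0326 q [ 1.17  0.81 -0.82  1.79  0.76  0.88 -1.42]
rotvec tool [ 0.005 -0.005  0.01 ]
shift tool now [-0.0022 -0.0009  0.0025] after turn [-0.0022 -0.0008  0.0025] dist 0.0035
```

Emit:
{"method": "servo_tool", "body": {
  "commands": [
    [[0,0,0,0,0,0,0.043],[0,0,0,0,0,0,0.043],[0,0,0,0,0,0,0.043],[0,0,0,0,0,0,0.043],[0,0,0,0,0,-0.01,0.043]]
  ]
}}

```text
clock: 69.73
tool_pos: [0.4931, -0.3494, 0.0609]
tool_rot: [[0.987, 0.161, 0.007], [0.161, -0.987, -0.005], [0.006, 0.006, -1.0]]
force: [-0.1, 0.3, -0.6]
width: 0.0429
```

Emit:
{"method": "servo_tool", "body": {
  "commands": [
    [[0,0,0,0,0,-0.025,0.045],[0,0,0,0,0,-0.03,0.05],[0,0,0,0,0,-0.04,0.07],[0,0,0,0,0,-0.04,0.085],[0,0,0,0,0,-0.04,0.085]]
  ]
}}

```text
clock: 70.15
tool_pos: [0.4876, -0.3455, 0.2378]
tool_rot: [[0.987, 0.164, -0.005], [0.164, -0.987, 0.005], [-0.004, -0.006, -1.0]]
force: [0.5, -1.4, -0.3]
width: 0.0654
```

```bash
python3 -c "
from h import *
d();blue()
crop('scene',230,160,360,240,6,'p4.png')
"
```

```text
t 70.2 tcp [ 0.4876 -0.3455  0.2378] yaw_y -1.406 z [-0.005  0.005 -1.   ] F [ 0.5 -1.4 -0.3] w 0.0654 q [ 1.29  0.59 -1.01  1.68  0.53  1.18 -1.26]
blue [([384, 96], 11), ([197, 138], 20), ([306, 183], 21), ([300, 190], 24), ([231, 196], 24), ([293, 198], 28), ([286, 205], 28)]
```

View pics/p4.png

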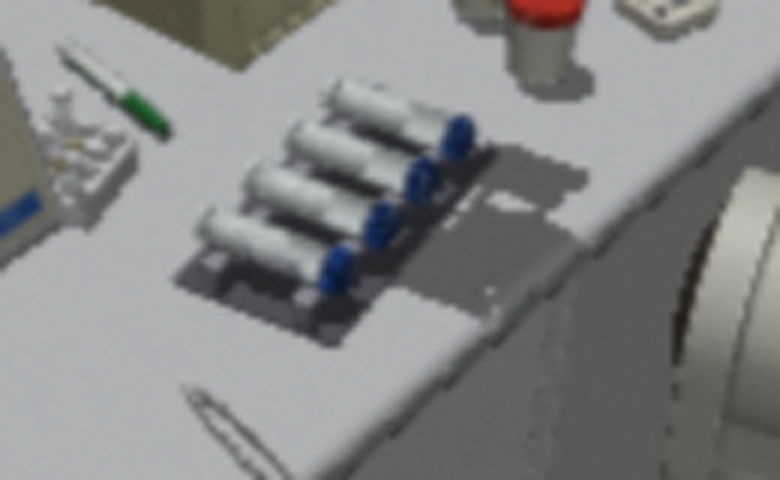

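All four tubes are in notches. Now back to the nut, grasping at jaw yaw 1.50, which is one flat (60°) earlier than where I let go.

Emit:
{"method": "servo_tool", "body": {
  "commands": [
    [[0,0,-0.12,0,0,-0.025,0.085],[0,0,-0.12,0,0,-0.025,0.085],[0,0,-0.12,0,0,-0.025,0.085],[0,0,-0.12,0,0,-0.02,0.085],[0,0,-0.12,0,0,0,0.085]]
  ]
}}

```text
clock: 70.67
tool_pos: [0.4914, -0.3454, 0.3482]
tool_rot: [[0.708, 0.706, 0.008], [0.706, -0.708, -0.009], [-0.001, 0.012, -1.0]]
force: [1.2, 0.5, 0.7]
width: 0.0852
```

Emit:
{"method": "servo_tool", "body": {
  "commands": [
    [[0,0,-0.12,0,0,0,0.085],[0,0,-0.12,0,0,0,0.085],[0,0,-0.12,0,0,0,0.085],[0,0,-0.12,0,0,0,0.085],[0,0,-0.12,0,0,0,0.085]]
  ]
}}

```text
clock: 71.08
tool_pos: [0.492, -0.3447, 0.3541]
tool_rot: [[0.161, 0.987, 0.012], [0.987, -0.161, -0.016], [-0.014, 0.015, -1.0]]
force: [1.1, -1.0, -0.3]
width: 0.085
```

Emit:
{"method": "servo_tool", "body": {
  "commands": [
    [[0,0,-0.12,0,0,0,0.085],[0,0,-0.12,0,0,0,0.085],[0,0,-0.12,0,0,0,0.085],[0,0,-0.12,0,0,0,0.085],[0,0,-0.12,0,0,0,0.085]]
  ]
}}

```text
clock: 71.5
tool_pos: [0.4913, -0.3439, 0.3563]
tool_rot: [[-0.447, 0.895, 0.012], [0.894, 0.447, -0.019], [-0.023, 0.003, -1.0]]
force: [-0.2, -0.3, -0.1]
width: 0.0847
```

Emit:
{"method": "servo_tool", "body": {
  "commands": [
    [[0,0,-0.12,0,0,0,0.085],[0,0,-0.12,0,0,0,0.085],[0,0,-0.12,0,0,0,0.085],[0,0,-0.12,0,0,0,0.085],[0,0,-0.12,0,0,0,0.085]]
  ]
}}

```text
clock: 71.92
tool_pos: [0.4906, -0.3431, 0.3579]
tool_rot: [[-0.886, 0.464, 0.012], [0.464, 0.886, -0.021], [-0.021, -0.012, -1.0]]
force: [-0.2, 0.1, -0.6]
width: 0.0849
```

Emit:
{"method": "servo_tool", "body": {
  "commands": [
    [[0,0,-0.12,0,0,0,0.085],[0,0,-0.12,0,0,0,0.085],[0,0,-0.12,0,0,0,0.085],[0,0,0,0,0,0,0.085]]
  ]
}}

```text
clock: 72.25
tool_pos: [0.4901, -0.3424, 0.3593]
tool_rot: [[-0.995, 0.103, 0.012], [0.102, 0.995, -0.022], [-0.014, -0.021, -1.0]]
force: [-0.1, 0.6, -0.2]
width: 0.0855
```

```bash
python3 -c "
from h import *
d([.534,.3095,.34],pose(1.499))
"
```

```text
t 72.2 tcp [ 0.4901 -0.3424  0.3593] yaw_y 1.468 z [ 0.012 -0.022 -1.   ] F [-0.1  0.6 -0.2] w 0.0855 q [ 1.48  0.74 -1.51  1.55  0.76  1.54  1.44]
rotvec tool [-0.021  0.014 -0.031]
shift tool now [0.0232 0.6533 0.0052] after turn [0.0029 0.6534 0.0193] dist 0.6537
```

Emit:
{"method": "servo_tool", "body": {
  "commands": [
    [[0,0,0,0.001,0.025,0,0.085],[0,0,0,0.001,0.033,0,0.085],[0,0,0,0.001,0.033,0,0.085],[0,0,0,0.001,0.033,0,0.085],[0,0,0,0.001,0.033,0,0.085]]
  ]
}}

```text
clock: 72.67
tool_pos: [0.502, -0.1906, 0.355]
tool_rot: [[-0.99, 0.141, 0.012], [0.141, 0.99, -0.022], [-0.015, -0.02, -1.0]]
force: [0.9, 0.0, -0.1]
width: 0.085
```

Emit:
{"method": "servo_tool", "body": {
  "commands": [
    [[0,0,0,0.001,0.033,0,0.085],[0,0,0,0.001,0.033,0,0.085],[0,0,0,0.001,0.033,0,0.085],[0,0,0,0.001,0.033,0,0.085],[0,0,0,0.001,0.033,0,0.085]]
  ]
}}

```text
clock: 73.08
tool_pos: [0.5204, -0.0193, 0.3526]
tool_rot: [[-0.986, 0.164, 0.013], [0.164, 0.986, -0.026], [-0.017, -0.024, -1.0]]
force: [0.5, -0.1, -1.2]
width: 0.0846
```

Emit:
{"method": "servo_tool", "body": {
  "commands": [
    [[0,0,0,0.001,0.033,0,0.085],[0,0,0,0.001,0.033,0,0.085],[0,0,0,0.001,0.033,0,0.085],[0,0,0,0.001,0.033,0,0.085],[0,0,0,0.001,0.033,0,0.085]]
  ]
}}

```text
clock: 73.5
tool_pos: [0.5429, 0.1521, 0.35]
tool_rot: [[-0.982, 0.186, 0.016], [0.185, 0.982, -0.031], [-0.022, -0.027, -0.999]]
force: [1.0, 0.1, -0.3]
width: 0.085
```

```bash
python3 -c "
from h import *
d([.534,.3095,.34],pose(1.499))
"
```

```text
t 73.5 tcp [0.5429 0.1521 0.35  ] yaw_y 1.384 z [ 0.016 -0.031 -0.999] F [ 1.   0.1 -0.3] w 0.0850 q [ 0.6   0.54 -1.33  1.63  0.56  1.4   0.59]
rotvec tool [-0.029  0.02  -0.115]
shift tool now [0.0381 0.1533 0.005 ] after turn [0.0202 0.1564 0.01  ] dist 0.1580
```

Emit:
{"method": "servo_tool", "body": {
  "commands": [
    [[-0.029,0.02,-0.115,0,0,0,0.085],[0,0,0,0.005,0.032,0.002,0.085],[0,0,0,0.005,0.032,0.002,0.085],[0,0,0,0.005,0.032,0.002,0.085],[0,0,0,0.002,0.025,0.002,0.085]]
  ]
}}

```text
clock: 73.92
tool_pos: [0.5336, 0.2807, 0.3437]
tool_rot: [[-0.997, 0.08, 0.002], [0.08, 0.997, 0.002], [-0.002, 0.003, -1.0]]
force: [-0.3, 0.0, 1.3]
width: 0.0851
```

Emit:
{"method": "servo_tool", "body": {
  "commands": [
    [[0,0,0,0,0.01,0,0.085],[0,0,0,0,0,0,0.085],[0,0,0,0,0,0,0.085]]
  ]
}}

```text
clock: 74.17
tool_pos: [0.5304, 0.2988, 0.3445]
tool_rot: [[-0.997, 0.079, 0.002], [0.079, 0.997, 0.006], [-0.001, 0.006, -1.0]]
force: [0.2, -0.3, -0.3]
width: 0.085
```

```bash
python3 -c "
from h import *
d([.534,.3095,.241],pose(1.499))
"
```

```text
t 74.2 tcp [0.5304 0.2988 0.3445] yaw_y 1.492 z [ 0.002  0.006 -1.   ] F [ 0.2 -0.3 -0.3] w 0.0850 q [ 0.28  0.62 -1.27  1.53  0.59  1.43  0.47]
rotvec tool [ 0.006  0.002 -0.007]
shift tool now [-0.0026  0.0104  0.1036] after turn [-0.0028  0.0109  0.1035] dist 0.1042
```

Emit:
{"method": "servo_tool", "body": {
  "commands": [
    [[0,0,0,-0.001,0.004,0.022,0.085],[0,0,0,-0.001,0.004,0.025,0.085],[0,0,0,-0.001,0.003,0.025,0.085],[0,0,0,0,0,0.02,0.085],[0,0,0,0,0,0.008,0.085]]
  ]
}}

```text
clock: 74.58
tool_pos: [0.5383, 0.306, 0.2456]
tool_rot: [[-0.995, 0.095, 0.01], [0.095, 0.995, 0.006], [-0.009, 0.007, -1.0]]
force: [-0.8, -0.7, 0.5]
width: 0.085
```

Emit:
{"method": "servo_tool", "body": {
  "commands": [
    [[0,0,0,0,0,0,0.085],[0,0,0,0,0,0,0.085]]
  ]
}}

```text
clock: 74.75
tool_pos: [0.5386, 0.3025, 0.244]
tool_rot: [[-0.995, 0.1, 0.007], [0.1, 0.995, 0.003], [-0.007, 0.004, -1.0]]
force: [-0.1, -0.4, -0.0]
width: 0.0849
```

```bash
python3 -c "
from h import *
d([.534,.3095,.241],pose(1.499))
"
```

```text
t 74.8 tcp [0.5386 0.3025 0.244 ] yaw_y 1.470 z [ 0.007  0.003 -1.   ] F [-0.1 -0.4 -0. ] w 0.0849 q [ 0.23  0.71 -1.18  1.63  0.69  1.27  0.39]
rotvec tool [ 0.004  0.007 -0.029]
shift tool now [0.0053 0.0065 0.003 ] after turn [0.0051 0.0066 0.003 ] dist 0.0088
```

Correct, close, then turn back clockwise (az positive, lowering 4 mm per rad).

Emit:
{"method": "servo_tool", "body": {
  "commands": [
    [[0,0.005,-0.029,0.004,0.005,0.003,0.085],[0,0,0,0,0,0,0.03],[0,0,0,0,0,0,0.03],[0,0,0,0,0,0,0.03],[0,0,0,0,0,0,0.03]]
  ]
}}

```text
clock: 75.17
tool_pos: [0.5371, 0.3084, 0.2457]
tool_rot: [[-0.997, 0.072, 0.007], [0.072, 0.997, 0.006], [-0.007, 0.007, -1.0]]
force: [0.6, 0.3, 0.2]
width: 0.063
```

Emit:
{"method": "servo_tool", "body": {
  "commands": [
    [[0,0,0,0,0,0,0.03],[0,0,0,0,0,0,0.03],[0,0,0,0,0,0,0.03],[0,0,0,0,0,0,0.03],[0,0,0,0,0,0,0.03]]
  ]
}}

```text
clock: 75.58
tool_pos: [0.5373, 0.3087, 0.247]
tool_rot: [[-0.997, 0.072, 0.009], [0.072, 0.997, 0.006], [-0.008, 0.007, -1.0]]
force: [-0.2, -0.9, 0.2]
width: 0.0406
```

Emit:
{"method": "servo_tool", "body": {
  "commands": [
    [[0,0,0.08,0,0,0.0003,0.03],[0,0,0.08,0,0,0.0003,0.03],[0,0,0.08,0,0,0.0003,0.03],[0,0,0.08,0,0,0.0003,0.03],[0,0,0.08,0,0,0.0003,0.03]]
  ]
}}

```text
clock: 76.0
tool_pos: [0.5369, 0.3072, 0.2453]
tool_rot: [[-0.883, 0.468, 0.007], [0.468, 0.883, 0.004], [-0.005, 0.007, -1.0]]
force: [-1.0, -1.6, 1.5]
width: 0.0407
```

Emit:
{"method": "servo_tool", "body": {
  "commands": [
    [[0,0,0.08,0,0,0.0003,0.03],[0,0,0.08,0,0,0.0003,0.03],[0,0,0.08,0,0,0.0003,0.03],[0,0,0.08,0,0,0.0003,0.03],[0,0,0.08,0,0,0.0003,0.03]]
  ]
}}

```text
clock: 76.42
tool_pos: [0.5359, 0.3061, 0.2436]
tool_rot: [[-0.616, 0.788, 0.005], [0.788, 0.616, 0.001], [-0.003, 0.005, -1.0]]
force: [-0.6, -1.6, 1.7]
width: 0.0409
```

```bash
python3 -c "
from h import *
d();print(read_state()['moment'])
"
```

```text
t 76.4 tcp [0.5359 0.3061 0.2436] yaw_y 0.664 z [ 0.005  0.001 -1.   ] F [-0.6 -1.6  1.7] w 0.0409 q [ 0.14  0.61 -1.01  1.63  0.55  1.2  -0.33]
[-0.18127354 -0.02185743  0.11689592]
```

Emit:
{"method": "servo_tool", "body": {
  "commands": [
    [[0,0,0.08,0,0,0.0004,0.03],[0,0,0.08,0,0,0.0004,0.03],[0,0,0.08,0,0,0.0004,0.03],[0,0,0.08,0,0,0.0004,0.03],[0,0,0.08,0,0,0.0004,0.03]]
  ]
}}

```text
clock: 76.83
tool_pos: [0.5344, 0.3054, 0.2419]
tool_rot: [[-0.243, 0.97, 0.004], [0.97, 0.243, -0.002], [-0.003, 0.003, -1.0]]
force: [-1.6, -1.5, 1.2]
width: 0.0404
```

Emit:
{"method": "servo_tool", "body": {
  "commands": [
    [[0,0,0.08,0,0,0.0004,0.03],[0,0,0.08,0,0,0.0004,0.03],[0,0,0.08,0,0,0.0004,0.03],[0,0,0.08,0,0,0.0004,0.03],[0,0,0.08,0,0,0.0004,0.03]]
  ]
}}

```text
clock: 77.25
tool_pos: [0.5328, 0.3054, 0.2403]
tool_rot: [[0.171, 0.985, 0.003], [0.985, -0.171, -0.004], [-0.004, 0.003, -1.0]]
force: [-0.6, -0.6, 1.6]
width: 0.0406
```

Emit:
{"method": "servo_tool", "body": {
  "commands": [
    [[0,0,0.08,0,0,0.0004,0.03],[0,0,0.08,0,0,0.0004,0.03],[0,0,0.08,0,0,0.0004,0.03],[0,0,0.08,0,0,0.0004,0.03],[0,0,0.08,0,0,0.0004,0.03]]
  ]
}}

```text
clock: 77.67
tool_pos: [0.5313, 0.306, 0.2387]
tool_rot: [[0.556, 0.831, 0.002], [0.831, -0.556, -0.005], [-0.003, 0.004, -1.0]]
force: [-1.0, -0.9, 0.9]
width: 0.0407
```

Emit:
{"method": "servo_tool", "body": {
  "commands": [
    [[0,0,0.08,0,0,0.0004,0.03],[0,0,0.08,0,0,0.0004,0.03],[0,0,0.08,0,0,0.0004,0.03],[0,0,0.08,0,0,0.0004,0.03]]
  ]
}}

```text
clock: 78.0
tool_pos: [0.5304, 0.307, 0.2373]
tool_rot: [[0.797, 0.604, 0.002], [0.604, -0.797, -0.005], [-0.002, 0.005, -1.0]]
force: [0.4, -0.3, 1.2]
width: 0.0407
```

```bash
python3 -c "
from h import *
d();print(read_state()['moment'])
"
```

```text
t 78.0 tcp [0.5304 0.307  0.2373] yaw_y -0.923 z [ 0.002 -0.005 -1.   ] F [ 0.4 -0.3  1.2] w 0.0407 q [-0.08  0.49 -0.66  1.65  0.33  1.11 -1.76]
[-0.13251597  0.03199145  0.07474024]
```

Emit:
{"method": "servo_tool", "body": {
  "commands": [
    [[0,0,0.06,0,0,0.0003,0.03],[0,0,0.05,0,0,0.0003,0.03],[0,0,0.04,0,0,0.0002,0.03],[0,0,0,0,0,0,0.03]]
  ]
}}

```text
clock: 78.33
tool_pos: [0.5294, 0.3073, 0.2368]
tool_rot: [[0.882, 0.471, 0.002], [0.471, -0.882, -0.006], [-0.002, 0.006, -1.0]]
force: [-0.0, -0.1, 0.7]
width: 0.0402
```

```bash
python3 -c "
from h import *
d();print(read_state()['moment'])
"
```

```text
t 78.3 tcp [0.5294 0.3073 0.2368] yaw_y -1.080 z [ 0.002 -0.006 -1.   ] F [-0.  -0.1  0.7] w 0.0402 q [-0.11  0.48 -0.63  1.66  0.32  1.11 -1.91]
[-0.32062248 -0.08611456  0.3323346 ]
```

Emit:
{"method": "servo_tool", "body": {
  "commands": [
    [[0,0,0.04,0,0,0,0.03],[0,0,0.04,0,0,0,0.03],[0,0,0,0,0,0,0.03]]
  ]
}}

```text
clock: 78.58
tool_pos: [0.5293, 0.3075, 0.2368]
tool_rot: [[0.915, 0.404, 0.003], [0.404, -0.915, -0.007], [-0.0, 0.008, -1.0]]
force: [1.1, -2.4, 0.2]
width: 0.0397
```

```bash
python3 -c "
from h import *
d();print(read_state()['moment'])
"
```

```text
t 78.6 tcp [0.5293 0.3075 0.2368] yaw_y -1.155 z [ 0.003 -0.007 -1.   ] F [ 1.1 -2.4  0.2] w 0.0397 q [-0.12  0.48 -0.61  1.66  0.31  1.1  -1.97]
[-0.24895762 -0.02548614  0.69159294]
```

The moment rises from 0.08 to 0.69 N m against the stop, so the nut is tight. I'll release, retreat and take a last look.

Emit:
{"method": "servo_tool", "body": {
  "commands": [
    [[0,0,0,0,0,0,0.085],[0,0,0,0,0,0,0.085],[0,0,0,0,0,0,0.085],[0,0,0,0,0,0,0.085],[0,0,0,0,0,-0.015,0.085]]
  ]
}}

```text
clock: 79.0
tool_pos: [0.5275, 0.3071, 0.2487]
tool_rot: [[0.913, 0.408, -0.003], [0.408, -0.913, -0.008], [-0.006, 0.006, -1.0]]
force: [-0.2, 0.0, 0.2]
width: 0.0685
```

Emit:
{"method": "servo_tool", "body": {
  "commands": [
    [[0,0,0,0,0,-0.03,0.085],[0,0,0,0,0,-0.035,0.085],[0,0,0,0,0,-0.035,0.085],[0,0,0,0,0,-0.02,0.085],[0,0,0,0,0,0,0.085]]
  ]
}}

```text
clock: 79.42
tool_pos: [0.5267, 0.3083, 0.3735]
tool_rot: [[0.912, 0.41, -0.007], [0.41, -0.912, -0.007], [-0.009, 0.004, -1.0]]
force: [0.0, 0.7, 0.2]
width: 0.085
```

Emit:
{"method": "servo_tool", "body": {
  "commands": [
    [[0,0,0,0,0,0,0.085],[0,0,0,0,0,0,0.085]]
  ]
}}

```text
clock: 79.58
tool_pos: [0.527, 0.3088, 0.3744]
tool_rot: [[0.912, 0.411, -0.005], [0.411, -0.912, -0.006], [-0.007, 0.004, -1.0]]
force: [-0.0, 0.6, -0.6]
width: 0.085
```

```bash
python3 -c "
from h import *
d();blue();crop('scene',140,110,340,260,4,'f.png')
"
```

```text
t 79.6 tcp [0.527  0.3088 0.3744] yaw_y -1.148 z [-0.005 -0.006 -1.   ] F [-0.   0.6 -0.6] w 0.0850 q [-0.1   0.38 -0.65  1.48  0.23  1.37 -1.91]
blue [([384, 96], 11), ([197, 138], 20), ([306, 183], 22), ([300, 190], 27), ([231, 196], 24), ([293, 197], 28), ([286, 205], 29)]
```

View pics/f.png

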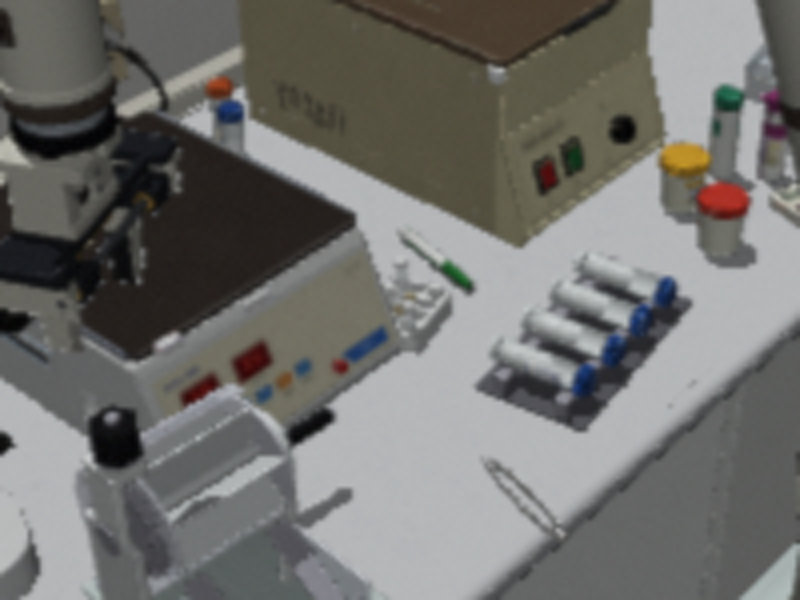

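The drum is empty, the nut is at its low tight height, four tubes sit in the rack, the cups stand where they were, and the gripper is clear. Handing in.

```bash
python3 -c "
from station import *
job_done()"
```

```text
the job is handed in; nothing more can be done
```

I handed the job in at about 80 s of the 210 s allowed. All four tubes are out of the drum, each in its own notch on the rack, and the hand nut is tight again.

- **Nut, at the start:** I slackened it by about 2.5 rad.
- **Tubes:** I cranked in four steps, and each tube was taken from the outlet before the next one dropped. The rack was knocked aside by about 3 cm early on. I measured its new position before placing the first tube, and its position held after that.
- **Nut, at the end:** I stopped the drum at an estimated 4.19 rad, where the pin can enter, and turned the nut back about 2.65 rad. The moment rose from 0.08 to about 0.7 N m at the stop, and the nut did not jam half way.

The last picture shows four evenly spaced tubes in the rack, an empty drum and outlet, and the gripper clear of everything. Both cups look undisturbed. The bottles were outside that picture, so I did not check them again at the end, but the arm did not work near them.

My drum angle estimates differed by up to about 0.2 rad between methods, and there was no direct reading of the drum or nut angle. That the nut is tight and the drum locked rests on the moment and the amount turned.

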